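# Prop the pick-up kiln open and load the colour bars

### The job

Get the small pick-up kiln ready for a colour firing: raise its lid, swing the prop rod up and rest the lid on it, so that the rod's ball end is home in the lid's socket and holds the lid open by itself. Only once the lid is propped, take all the short sawn pieces of glass colour bar from the bench and stand them upright on the chamber floor, none touching another; the dial thermometer goes from its wooden stand into the port on the kiln's deck, stem fully home. Never let the lid slam, do not push the other things on the bench about, and leave the lid propped open.

Things in the scene. Friction and masses are not known exactly. Their poses are not given: they have to be found in the camera images.
- kiln: small grey top-opening kiln, fixed. Origin on the bench under the chamber's middle; x from front (handle) to hinge side, z up. Chamber inside 170 (x) by 180 mm (y), centred; floor 50 mm, rim 105 mm above the bench, walls 20 mm. At y 110 to 200 mm a deck 55 mm high with prop rod and thermometer port; a black terminal cover stands 20 mm above it at x 55 to 105, y 173 to 203 mm
- lid (a joint): opening angle (rad) of the kiln's hinged lid (hood), 210 x 220 mm, 22 mm thick, 0.9 kg: 0 shut, 1.53 fully up at its stop. The stiff hinge lets it stay by itself above about 1.45 rad; lower than that it falls shut. Propped on the rod it reads about 1.24
- lid_hinge (a point): the middle of the lid's hinge line, at the kiln rim (x = 105 mm, 105 mm up, in the kiln's frame); the line runs along the kiln's y axis
- lid_handle (a point): centre of the lid's handle: a round bar 11 mm thick and 110 mm long along the kiln's y axis, 35 mm off the lid's front edge (29 mm clear gap between bar and edge), 245 mm from the hinge line and 11 mm above it when shut; it swings with the lid
- socket (a point): seat in the prop socket, where the centre of the rod's ball rests: a steel cup, 20 mm wide inside, 26 mm long along y, on the lid's deck-side edge, 120 mm from the hinge line. Lid shut, it opens downwards; its handle-side lip is longer (20 mm) and flared. With the lid at 1.48 to 1.53 the ball passes under it freely; lowering the lid brings it down over the ball
- prop (a joint): angle (rad) of the steel prop rod, 10 mm thick, pivoted on the deck: 0 stowed, lying level towards the hinge side with its axis 23 mm above the deck; grows as its free end swings up and over towards the kiln's front; stop at 1.10. Its stiff pivot keeps it where it is left. Seated in the socket it reads about 0.86
- prop_pivot (a point): the rod's pivot (x = -50, y = 143 mm, 78 mm up, in the kiln's frame); the rod swings in the upright plane through it along the kiln's x axis
- prop_tip (a point): centre of the 14 mm ball on the rod's free end, 190 mm from the pivot
- port (a point): thermometer port: centre of the mouth of an upright round hole, 10.5 mm wide and 45 mm deep with a brass rim, in the deck's front corner, 55 mm above the bench
- thermometer: dial thermometer, 70 g, standing upright in the wooden stand at the start, its neck resting on the stand's top: steel stem 8 mm thick, 42 mm long; above it a brass neck 14 mm thick, 20 mm high; on top a round dial 40 mm across, 12 mm thick (grip its side). Origin on the axis where stem and neck meet; z runs up through the dial
- stem_tip (a point): lower end of the thermometer's stem, 42 mm below its origin
- bar0: sawn piece of glass colour bar: plain cylinder with flat sawn ends, 34 mm across and 34 mm high, about 75 g, standing on the bench; origin at the centre of its underside, z along its axis. Two to four such pieces are there; those missing read None
- bar1: sawn piece of glass colour bar: plain cylinder with flat sawn ends, 34 mm across and 34 mm high, about 75 g, standing on the bench; origin at the centre of its underside, z along its axis. Two to four such pieces are there; those missing read None
- bar2: sawn piece of glass colour bar: plain cylinder with flat sawn ends, 34 mm across and 34 mm high, about 75 g, standing on the bench; origin at the centre of its underside, z along its axis. Two to four such pieces are there; those missing read None
- bar3: sawn piece of glass colour bar: plain cylinder with flat sawn ends, 34 mm across and 34 mm high, about 75 g, standing on the bench; origin at the centre of its underside, z along its axis. Two to four such pieces are there; those missing read None
- bar4: sawn piece of glass colour bar: plain cylinder with flat sawn ends, 34 mm across and 34 mm high, about 75 g, standing on the bench; origin at the centre of its underside, z along its axis. Two to four such pieces are there; those missing read None
- wax: squat round cake of beeswax, 52 mm across, 24 mm high; not part of the job; origin under its middle
- weight: rounded glass paperweight, 52 mm across, 45 mm high; not part of the job; origin under its middle
- gathercup: small wooden cup, 48 mm across, 30 mm high; not part of the job; origin under its middle
- jacks: pair of steel glassblower's jacks, 270 mm long, lying flat; not part of the job; origin under its middle
- shears: yellow-handled shears, 240 mm long, lying flat; not part of the job; origin under its middle
- paddle: cork paddle, 250 mm long, lying flat; not part of the job; origin under its middle
- stand: wooden block, a 58 mm cube with the upright hole (46 mm deep) in which the thermometer stands at the start, fixed; origin under its middle
Not all that is in view belongs to the job. What is shaped like the bar3 but black is not meant.

How it is judged:
On the way, in this order (a step that is already met when the one before it is completed fails the run):
1. the lid has been raised well up (value of joint lid above 1.35 rad), for 0.1 s.
2. the lid rests on the prop rod, its ball end in the socket, with the robot's hand off both (distance between prop_tip and socket below 0.009 m and value of joint lid between 1.17 and 1.31 rad and contact force between prop and lid above 0.2 N and contact force between the fingers and lid below 0.1 N and contact force between the fingers and prop below 0.1 N), for 0.4 s.
At the end, for the whole second after the job is handed in: Lid rests on the prop rod: ball within 9 mm of its seat, lid at 1.17 to 1.31 rad. Every bar piece present stands upright (0.1 rad) and still on the chamber floor, touching no other. Thermometer upright in the port, within 5 mm of fully down (distance between prop_tip and socket below 0.009 m and value of joint lid between 1.17 and 1.31 rad and contact force between prop and lid above 0.2 N and horizontal distance between stem_tip and port below 0.005 m and z of stem_tip in the frame of kiln below 0.018 m and angle between each of thermometer, bar0, bar1, bar2, bar3, bar4's own z axis and vertical below 0.1 rad and x of bar0 in the frame of kiln between -0.071 and 0.071 m and y of bar0 in the frame of kiln between -0.076 and 0.076 m and z of bar0 in the frame of kiln between 0.045 and 0.055 m and linear speed of each of bar0, bar1, bar2, bar3, bar4 below 0.02 m/s and x of bar1 in the frame of kiln between -0.071 and 0.071 m and y of bar1 in the frame of kiln between -0.076 and 0.076 m and z of bar1 in the frame of kiln between 0.045 and 0.055 m and x of bar2 in the frame of kiln between -0.071 and 0.071 m and y of bar2 in the frame of kiln between -0.076 and 0.076 m and z of bar2 in the frame of kiln between 0.045 and 0.055 m and x of bar3 in the frame of kiln between -0.071 and 0.071 m and y of bar3 in the frame of kiln between -0.076 and 0.076 m and z of bar3 in the frame of kiln between 0.045 and 0.055 m and x of bar4 in the frame of kiln between -0.071 and 0.071 m and y of bar4 in the frame of kiln between -0.076 and 0.076 m and z of bar4 in the frame of kiln between 0.045 and 0.055 m and horizontal distance between bar0 and bar1 above 0.0355 m and horizontal distance between each of bar0, bar1 and bar2 above 0.0355 m and horizontal distance between each of bar0, bar1, bar2 and bar3 above 0.0355 m and horizontal distance between each of bar0, bar1, bar2, bar3 and bar4 above 0.0355 m).
It fails at once if a colour-bar piece is in the chamber while the prop rod is not up (value of joint prop below 0.6 rad and ((x of bar0 in the frame of kiln between -0.09 and 0.09 m and y of bar0 in the frame of kiln between -0.09 and 0.09 m and z of bar0 in the frame of kiln below 0.09 m) or (x of bar1 in the frame of kiln between -0.09 and 0.09 m and y of bar1 in the frame of kiln between -0.09 and 0.09 m and z of bar1 in the frame of kiln below 0.09 m) or (x of bar2 in the frame of kiln between -0.09 and 0.09 m and y of bar2 in the frame of kiln between -0.09 and 0.09 m and z of bar2 in the frame of kiln below 0.09 m) or (x of bar3 in the frame of kiln between -0.09 and 0.09 m and y of bar3 in the frame of kiln between -0.09 and 0.09 m and z of bar3 in the frame of kiln below 0.09 m) or (x of bar4 in the frame of kiln between -0.09 and 0.09 m and y of bar4 in the frame of kiln between -0.09 and 0.09 m and z of bar4 in the frame of kiln below 0.09 m))).
It fails at once if the lid slams (velocity of joint lid below -2 rad/s).
It fails at once if another thing on the bench is pushed away (more than 40 mm) (distance of any of wax, weight, gathercup, jacks, shears, paddle from where it was at the start of the episode above 0.04 m).
Of bar0, bar1, bar2, bar3, bar4 only 2 to 4 are there at a start; the rules pass over those that are not, and their reading is None.
At some moment in a run one of bar0, bar1, bar2, bar3, bar4 may be knocked a few centimetres aside while the robot is not near it.
It also fails if it takes over 210 s, if anything falls off the work surface, if the arm or the gripper's body presses on something with over 40 N, if the wrist force passes 120 N, or if a joint passes its speed limit or range.

### The arm

A 6-joint arm with a two-finger parallel gripper is mounted at the origin on the work surface. World frame = base frame: x ahead of the robot, y to its left, z up, the work surface at z = 0. Lengths are in m, angles in rad, forces in N, time in s.
With the tool pointing down it reaches from about 0.3 to 0.75 m from the base axis. Payload 8.5 kg.
Tool frame: the origin (TCP) lies midway between the tips of the shut fingers; the grasp point (between the pads) lies 19 mm behind it; z points along the fingers, y is the direction in which the jaws open and shut (so a half turn about z gives the same grasp; the last joint's range is limited). The gripper opens to 85 mm and grips with 20 to 120 N. Pads are 22 mm wide; open, the fingers measure 114 mm over their backs; the gripper's body (76 mm by 85 mm) begins 54 mm behind the grasp point. The pads swing forward as they close: fully open they stand 13 mm farther back than shut.
Start: joints at [0.985, 0.381, 1.297, -0, 1.464, -0.215], TCP at [0.199, 0.513, 0.231] pointing down, gripper open.
Joint ranges: [-3.11, 3.11], [-0.89, 2.33], [0.22, 2.48], [-1.42, 4.56], [0.17, 2.85], [-2.88, 2.88]. Speed limits (rad/s): [2.39, 2.39, 3.14, 3.14, 3.14, 3.14].

### API

Orientations are given as [roll, pitch, yaw] about the fixed x, y, z axes, in that order (R = Rz(yaw) Ry(pitch) Rx(roll)).
In Python, from cell import robot gives the robot as it stands.
- The arm moves only by the shell command python3 -m handwheel 'ROWS' [OPENING]. ROWS is a JSON object of lists of equal length, an entry for each row: "offset": the shift along the tool's x, y, z in units of 40 mm (1.0 is 40 mm), a list of three; "turn": the turn, a rotation vector about the tool's x, y, z in units of 6 degrees (1.0 is 6 degrees), a list of three. In form: {"offset": [[dx, dy, dz], ...], "turn": [[ax, ay, az], ...]}. A call has 1 to 10 rows; each row shifts and turns the commanded pose from where the row before left it, along the tool's axes as they then stand; what a row does not reach is not made up. A row lasts 1/12 s, in which the tool goes at most 41.7 mm and 7.16 degrees, less where a joint would pass 70% of its speed; a pose out of reach is approached as far as the arm can. A call is refused whole if a number of a shift passes 1 or a number of a turn 1, either way. A call with a gripper value outside its range is refused whole. OPENING is the closure, from -1 (fully open) to 1 (shut), so that 0 is half open, set as the call begins (- or left out, the last holds). The fingers move at their own pace and stop on an object; the grip force is fixed at half the most. Time passes only in rows, so rows that do not move let the fingers close. It gives the time, the measured TCP pose, the force and the opening at its end, in the units of the state.
- robot.read_state(): the state, without advancing time (a new reading comes with each control period).
- robot.get_image(name): name is "side" or "top"; returns a dict with "frame" (420x560x3 uint8, red, green, blue), "fx", "fy", "cx", "cy" (pixels), "dist" ([k1, k2, p1, p2, k3] as OpenCV has them; the pictures are not rectified), "cam_to_world" (4x4, takes a point from camera to world coordinates). Camera axes: x right, y up, looking along -z (the intrinsics and any distortion apply to the point x, -y, -z); pixel columns grow to the right and rows downward; lengths in m; the calibration is good to about 2 mm. A picture is of the moment at which its call begins. There is no depth.
- robot.hand_in(): hands the job in, once; it reports no verdict.
Trained networks look in a picture, given as the dict that the camera call returned (one of the last four; its "shot" number tells which), for a name from the list of things; names that differ only in an ending like _2 or _b are one class to them, and where a whole thing is asked for, a point or a joint stands for the part that bears it (a point fixed in the world has none). Each returns a list of dicts, best first, with "p" (0 to 1); they miss things now and then, are a little off and sometimes report something else, mostly with a low value. They report only what shows in the picture. A call takes as long as a camera call. They do not tell look-alikes from the thing itself.
- robot.spot_in(picture, thing): "point" ([column, row] in pixels, amid what is visible of it).
- robot.spot_point(picture, thing): "point" ([column, row] in pixels: a listed point, or the origin of a listed thing).
The state is a dict: "time_s": time; "joint_positions": joint angles; "qd": joint speeds; "joint_efforts": joint torques, N m; "tool_pos": TCP position; "ee_rot": TCP orientation; "force": force on the tool from outside, world axes, zero at the start; "torque": the same for the moment, N m; "finger_gap": finger opening in m.
Only numpy, scipy, OpenCV 4.12 (cv2) and the standard library are available. Lean on these libraries where they do the work, as an engineer would, in place of code of your own. Each camera call takes 0.05 s, during which the arm holds its last target.

## Working session

There is one attempt and no reset: what is moved stays moved. The work goes in short steps, Python scripts to look and compute and a shell command to move; the robot and the scene stay as the last step left them, time stands still between calls to the robot, and variables do not carry over. Pictures are saved under pics/ and viewed, and the job is handed in when it is done.

```bash
ls; mkdir -p pics; cat > h.py <<'E'
import numpy as np, cv2, json
from cell import robot
def shot(name,tag,save=True):
    im=robot.get_image(name)
    if save: cv2.imwrite(f'pics/{tag}.png',im['frame'][:,:,::-1])
    return im
def ray(im,px):
    K=np.array([[im['fx'],0,im['cx']],[0,im['fy'],im['cy']],[0,0,1.]])
    u=cv2.undistortPoints(np.array([[px]],float),K,np.array(im['dist'],float))[0,0]
    T=np.array(im['cam_to_world']); d=T[:3,:3]@np.array([u[0],-u[1],-1.]); return T[:3,3],d/np.linalg.norm(d)
def atz(im,px,z):
    o,d=ray(im,px); return o+d*(z-o[2])/d[2]
def tri(im1,p1,im2,p2):
    o1,d1=ray(im1,p1);o2,d2=ray(im2,p2)
    A=np.stack([d1,-d2],1); s=np.linalg.lstsq(A,o2-o1,rcond=None)[0]
    a=o1+s[0]*d1;b=o2+s[1]*d2; return (a+b)/2,np.linalg.norm(a-b)
def proj(im,P):
    T=np.linalg.inv(np.array(im['cam_to_world'])); p=T[:3,:3]@np.array(P,float)+T[:3,3]
    K=np.array([[im['fx'],0,im['cx']],[0,im['fy'],im['cy']],[0,0,1.]])
    q=cv2.projectPoints(np.array([[p[0],-p[1],-p[2]]]),np.zeros(3),np.zeros(3),K,np.array(im['dist'],float))[0]
    return q[0,0]
E
python3 - <<'E'
from h import *
a=shot('side','s0');b=shot('top','t0')
for im in (a,b):
    print(np.round(np.array(im['cam_to_world']),3).tolist(),im['fx'])
print(robot.read_state())
np.set_printoptions(precision=3,suppress=True)
for n in ['kiln','lid_hinge','lid_handle','socket','prop_pivot','prop_tip','port','thermometer','stem_tip','stand']+['bar0','wax','weight','gathercup','jacks','shears','paddle']:
    for nm,im in(('s',a),('t',b)):
        print(n,nm,[(np.round(r['point']).tolist(),round(r['p'],2)) for r in robot.spot_point(im,n)][:7])
E
```

```text
pics
[[-0.8, 0.301, -0.52, -0.344], [-0.6, -0.42, 0.681, 1.086], [-0.014, 0.856, 0.516, 0.967], [0.0, 0.0, 0.0, 1.0]] 521.7962854489512
[[0.026, 0.985, -0.169, 0.351], [-0.999, 0.03, 0.023, -0.051], [0.028, 0.168, 0.985, 1.433], [0.0, 0.0, 0.0, 1.0]] 513.6654944254425
{'time_s': 0.1, 'joint_positions': array([ 9.84720330e-01,  3.81142846e-01,  1.29814645e+00, -1.96985007e-05,
        1.46357112e+00, -2.15298381e-01]), 'qd': array([ 0.00162843, -0.00099309, -0.00374162,  0.00134634,  0.00076616,
       -0.00096486]), 'joint_efforts': array([ 3.09154973e-03, -4.49217117e+01, -2.31657565e+01, -1.61413818e-04,
        3.56999728e-03,  6.00507224e-05]), 'tool_pos': array([0.19915286, 0.51241124, 0.23077886]), 'ee_rot': array([-3.14034997e+00, -2.51714156e-04,  2.77081700e+00]), 'force': array([-0.07570989, -0.05068532, -0.20174666]), 'torque': array([0.01836604, 0.03560255, 0.02270208]), 'finger_gap': 0.0854540198388704}
kiln s []
kiln t [([219.0, 194.0], 0.72)]
lid_hinge s [([209.0, 235.0], 0.68)]
lid_hinge t [([171.0, 190.0], 0.77)]
lid_handle s [([382.0, 185.0], 0.49)]
lid_handle t [([
[... 367 characters left out ...]
 s []
stem_tip t [([323.0, 162.0], 0.67)]
stand s [([311.0, 232.0], 0.66)]
stand t [([299.0, 248.0], 0.66)]
bar0 s [([332.0, 224.0], 0.53), ([368.0, 195.0], 0.53), ([350.0, 193.0], 0.49)]
bar0 t [([336.0, 231.0], 0.71), ([367.0, 260.0], 0.7), ([414.0, 270.0], 0.67), ([370.0, 225.0], 0.66), ([347.0, 199.0], 0.65), ([404.0, 251.0], 0.49), ([338.0, 259.0], 0.41)]
wax s []
wax t [([400.0, 222.0], 0.6)]
weight s [([346.0, 214.0], 0.63)]
weight t [([367.0, 261.0], 0.5)]
gathercup s []
gathercup t [([371.0, 205.0], 0.46)]
jacks s []
jacks t [([320.0, 163.0], 0.77)]
shears s [([214.0, 336.0], 0.59)]
shears t [([103.0, 276.0], 0.56)]
paddle s [([382.0, 183.0], 0.58)]
paddle t [([456.0, 276.0], 0.87)]
```

View pics/s0.png

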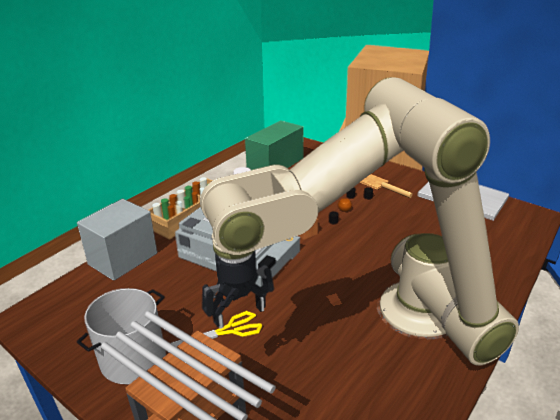

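View pics/t0.png

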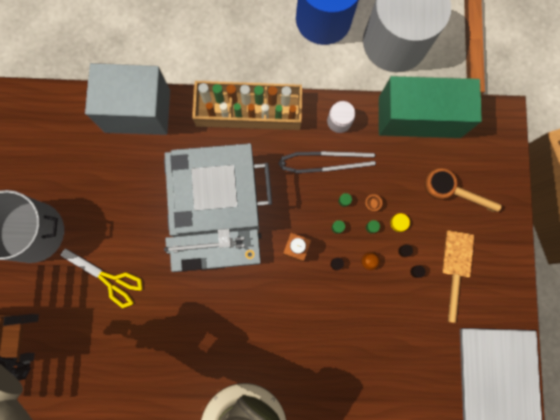

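```bash
python3 - <<'E'
import cv2
t=cv2.imread('pics/t0.png'); c=t[130:300,150:430]; cv2.imwrite('pics/t0c.png',cv2.resize(c,None,fx=2.8,fy=2.8,interpolation=cv2.INTER_CUBIC))
t=cv2.imread('pics/s0.png'); c=t[150:320,170:440]; cv2.imwrite('pics/s0c.png',cv2.resize(c,None,fx=2.8,fy=2.8,interpolation=cv2.INTER_CUBIC))
E
```

```text
(no output)
```

View pics/t0c.png

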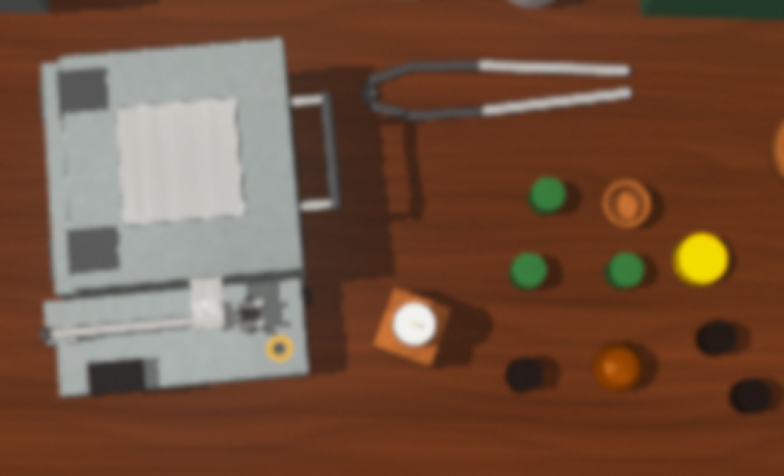

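View pics/s0c.png

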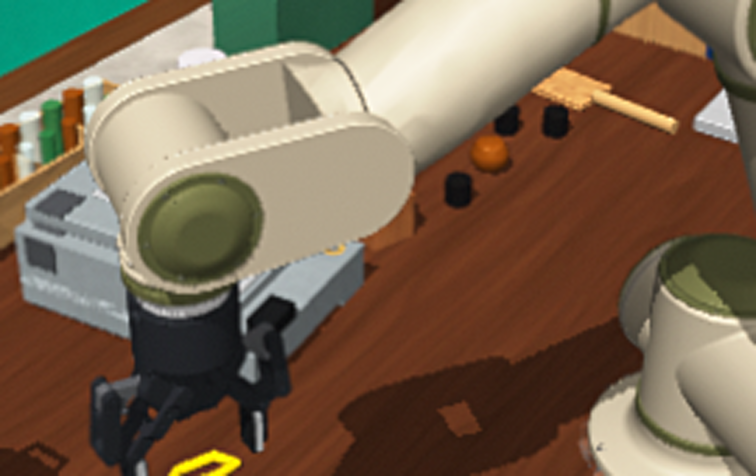

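```bash
cat > fit.py <<'E'
from h import *
from scipy.optimize import least_squares
np.set_printoptions(precision=4,suppress=True)
im=shot('top','t1')
pts=[((268,184),(-.140,0,.116)),((171,190),(.105,0,.105)),((239,243),(-.05,.143,.078)),((167.1,249.6),(.14,.143,.078)),
((251.1,143.6),(-.105,-.11,.127)),((257.5,226.4),(-.105,.11,.127))]
def k2w(p,P):
    c,s=np.cos(p[2]),np.sin(p[2]); return np.array([p[0]+c*P[0]-s*P[1],p[1]+s*P[0]+c*P[1],P[2]])
def res(p): return np.concatenate([proj(im,k2w(p,P))-np.array(q) for q,P in pts])
r=least_squares(res,[.6,.2,1.57],loss='soft_l1')
print(r.x,res(r.x).reshape(-1,2))
p=r.x
port=atz(im,(249.6,254.3),.055)
c,s=np.cos(p[2]),np.sin(p[2]); d=port[:2]-p[:2]; print('port w',port,'k',[c*d[0]+s*d[1],-s*d[0]+c*d[1]])
f=im['frame'][:,:,::-1].copy()
f=cv2.resize(f,None,fx=4,fy=4,interpolation=cv2.INTER_CUBIC)
def dr(P,col=(0,0,255)):
    q=proj(im,k2w(p,P)); cv2.circle(f,(int(q[0]*4+2),int(q[1]*4+2)),3,col,-1)
for x in (-.105,.105):
    for y in (-.11,.11): dr((x,y,.127))
for y in np.linspace(-.055,.055,5): dr((-.14,y,.116),(0,255,255))
for t in np.linspace(0,.19,8): dr((-.05+t,.143,.078),(255,0,0))
for x,y in ((.055,.173),(.105,.173),(.055,.203),(.105,.203)): dr((x,y,.075),(255,0,255))
dr((-.05,.11,.127-.02),(0,255,0))
cv2.imwrite('pics/fit1.png',f[540:1140,620:1340])
np.save('kiln.npy',p)
for n,h in [('bar0',0.)]:
    for r_ in robot.spot_point(im,n): print(n,r_['point'],round(r_['p'],2),atz(im,r_['point'],h))
    for r_ in robot.spot_in(im,n): print('in',r_['point'],round(r_['p'],2),atz(im,r_['point'],.034))
for n in ['thermometer','stand','wax','weight','gathercup','jacks','shears','paddle']:
    for r_ in robot.spot_point(im,n)[:1]: print(n,r_['point'],round(r_['p'],2),atz(im,r_['point'],.058 if n=='thermometer' else 0.))
E
python3 fit.py
```

```text
[0.6157 0.0944 1.6879] [[-0.1354  0.0249]
 [ 3.5504  2.7122]
 [-0.4552 -0.2427]
 [-1.0633 -0.387 ]
 [-0.1373 -0.1465]
 [ 0.4807 -0.2121]]
port w [ 0.4516 -0.0014  0.055 ] k [np.float64(-0.07592190269082781), np.float64(0.1741263520863128)]
bar0 [335.5, 263.9] 0.58 [ 0.4356 -0.2392  0.    ]
bar0 [347.1, 199.0] 0.57 [ 0.6203 -0.2708  0.    ]
bar0 [404.5, 250.4] 0.54 [ 0.4787 -0.4328  0.    ]
bar0 [414.1, 272.6] 0.53 [ 0.4177 -0.4587  0.    ]
bar0 [371.8, 226.0] 0.45 [ 0.5449 -0.3411  0.    ]
bar0 [335.9, 227.7] 0.41 [ 0.5371 -0.2395  0.    ]
bar0 [100.9, 276.5] 0.32 [0.3842 0.4036 0.    ]
bar0 [456.8, 278.0] 0.19 [ 0.4061 -0.5777  0.    ]
in [334.9, 263.0] 0.69 [ 0.436 -0.233  0.034]
in [405.5, 250.2] 0.68 [ 0.4763 -0.4265  0.034 ]
in [338.3, 230.9] 0.66 [ 0.524  -0.2417  0.034 ]
in [416.6, 271.3] 0.53 [ 0.4198 -0.4559  0.034 ]
in [370.9, 224.0] 0.42 [ 0.5458 -0.3317  0.034 ]
in [295.2, 243.1] 0.39 [ 0.4871 -0.1239  0.034 ]
thermometer [300.4, 249.1] 0.76 [ 0.469  -0.1369  0.058 ]
stand [298.0, 247.1] 0.71 [ 0.4794 -0.1337  0.    ]
wax [399.0, 221.9] 0.83 [ 0.5589 -0.4184  0.    ]
weight [370.1, 262.7] 0.58 [ 0.4416 -0.3359  0.    ]
gathercup [371.5, 204.8] 0.64 [ 0.6057 -0.3405  0.    ]
jacks [321.1, 160.6] 0.81 [ 0.7305 -0.1953  0.    ]
shears [337.2, 228.0] 0.64 [ 0.5364 -0.2432  0.    ]
paddle [456.5, 277.5] 0.59 [ 0.4075 -0.5769  0.    ]
```

View pics/fit1.png

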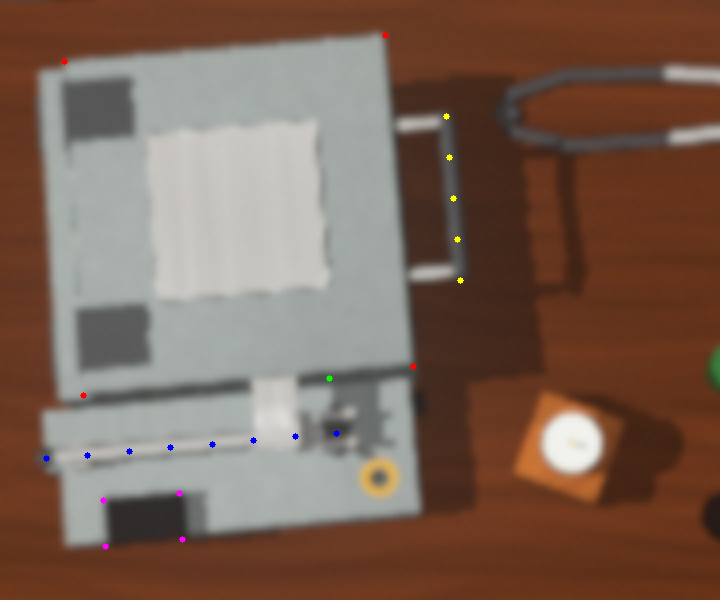

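```bash
cat > plan.py <<'E'
import sys,json
from h import *
from scipy.spatial.transform import Rotation as Rn
kp=np.load('kiln.npy')
Rk=Rn.from_euler('z',kp[2]).as_matrix()
def k2w(P): return Rk@np.array(P,float)+np.array([kp[0],kp[1],0])
def w2k(P): return Rk.T@(np.array(P,float)-np.array([kp[0],kp[1],0]))
def down(yaw): return Rn.from_euler('xyz',[np.pi,0,yaw]).as_matrix()
def cur():
    s=robot.read_state(); return np.array(s['tool_pos']),Rn.from_euler('xyz',s['ee_rot']).as_matrix()
def plan(wps,p=None,R=None):
    """wps: list of (pos,R or None, n). print rows"""
    if p is None: p,R=cur()
    off=[];trn=[]
    for pos,Rt,n in wps:
        Rt=R if Rt is None else Rt
        p0=p.copy(); rv=Rn.from_matrix(R.T@Rt).as_rotvec()
        for i in range(n):
            tgt=p0+(np.array(pos)-p0)*(i+1)/n
            o=np.round(R.T@(tgt-p)/.04,2); t=np.round(rv/n/np.radians(6),2)
            off.append(o.tolist());trn.append(t.tolist())
            p=p+R@o*.04; R=R@Rn.from_rotvec(t*np.radians(6)).as_matrix()
    for a in range(0,len(off),10):
        print(json.dumps({"offset":off[a:a+10],"turn":trn[a:a+10]}).replace(' ',''))
    print('end',p.round(4),'max',np.abs(off).max(),np.abs(trn).max())
    return p,R
def st():
    s=robot.read_state(); print('t',round(s['time_s'],2),'p',np.round(s['tool_pos'],4),'k',w2k(s['tool_pos']).round(4),'rpy',np.round(s['ee_rot'],3),'F',np.round(s['force'],1),'gap',round(s['finger_gap'],4),'q',np.round(s['joint_positions'],2))
E
python3 - <<'E'
from plan import *
st()
h=k2w((-.14,0,.116)); print(h, k2w((.105,0,.105)))
y=kp[2]+np.pi/2
plan([((h[0],h[1],.24),down(y),18)])
E
python3 -m handwheel -h | head -20
```

```text
t 2.35 p [0.1993 0.5126 0.2313] k [0.4641 0.3646 0.2313] rpy [-3.142 -0.     2.771] F [0.7 1.1 0.4] gap 0.0858 q [ 0.98  0.38  1.3   0.    1.46 -0.22]
[ 0.63201576 -0.04468802  0.116     ] [0.60338249 0.19863303 0.105     ]
{"offset":[[-0.84,-0.5,-0.01],[-0.83,-0.53,-0.01],[-0.81,-0.55,-0.02],[-0.8,-0.57,-0.01],[-0.78,-0.59,-0.01],[-0.76,-0.61,-0.01],[-0.75,-0.64,-0.01],[-0.73,-0.65,-0.02],[-0.71,-0.68,-0.01],[-0.69,-0.69,-0.01]],"turn":[[0.0,-0.0,-0.26],[0.0,-0.0,-0.26],[0.0,-0.0,-0.26],[0.0,-0.0,-0.26],[0.0,-0.0,-0.26],[0.0,-0.0,-0.26],[0.0,-0.0,-0.26],[0.0,-0.0,-0.26],[0.0,-0.0,-0.26],[0.0,-0.0,-0.26]]}
{"offset":[[-0.68,-0.71,-0.01],[-0.65,-0.73,-0.01],[-0.64,-0.75,-0.02],[-0.61,-0.76,-0.01],[-0.59,-0.78,-0.01],[-0.58,-0.8,-0.01],[-0.55,-0.81,-0.02],[-0.52,-0.82,-0.01]],"turn":[[0.0,-0.0,-0.26],[0.0,-0.0,-0.26],[0.0,-0.0,-0.26],[0.0,-0.0,-0.26],[0.0,-0.0,-0.26],[0.0,-0.0,-0.26],[0.0,-0.0,-0.26],[0.0,-0.0,-0.26]]}
end [ 0.6319 -0.0446  0.2401] max 0.84 0.26invalid input: not JSON, or not a number
```

Candidates for what I need first: the lid handle bar is at (268,184) top; nothing else looks like it except the shadow at ~(297,190). Colour bars: green at (346,199), (339,227) and (373,226). The black look-alikes at (337,263), (405,250) and (417,271) are excluded. There are also the orange paperweight (371,261), yellow wax (400,222) and cup (373,203).

```bash
python3 -m handwheel '{"offset":[[0,0,0],[0,0,0],[0,0,0],[0,0,0],[0,0,0]],"turn":[[0,0,-0.93],[0,0,-0.93],[0,0,-0.93],[0,0,-0.93],[0,0,-0.93]]}' 0.2
python3 -m handwheel '{"offset":[[-0.5,-0.8,0],[-0.5,-0.8,0],[-0.5,-0.8,0],[-0.5,-0.8,0],[-0.5,-0.8,0],[-0.5,-0.8,0],[-0.5,-0.8,0],[-0.5,-0.8,0],[-0.5,-0.8,0],[-0.5,-0.8,0]],"turn":[[0,0,0],[0,0,0],[0,0,0],[0,0,0],[0,0,0],[0,0,0],[0,0,0],[0,0,0],[0,0,0],[0,0,0]]}'
python3 -c "
from plan import *
st()
h=k2w((-.14,0,.116));plan([((h[0],h[1],.24),down(kp[2]+np.pi/2),8)])"
```

```text
time_s: 2.77
tool_pos: [0.1993, 0.5126, 0.2313]
ee_rot: [-3.142, -0.0, -3.021]
force: [-0.0, 0.2, -0.1]
finger_gap: 0.0342
time_s: 3.6
tool_pos: [0.4359, 0.2163, 0.2315]
ee_rot: [3.141, 0.0, -3.026]
force: [0.6, 0.9, 0.4]
finger_gap: 0.034
t 3.6 p [0.4359 0.2163 0.2315] k [0.1421 0.1643 0.2315] rpy [ 3.141  0.    -3.026] F [0.6 0.9 0.4] gap 0.034 q [ 0.22  0.27  1.47  0.    1.41 -1.47]
{"offset":[[-0.51,-0.88,-0.03],[-0.52,-0.88,-0.02],[-0.51,-0.88,-0.03],[-0.52,-0.88,-0.03],[-0.51,-0.89,-0.02],[-0.52,-0.88,-0.03],[-0.51,-0.88,-0.02],[-0.51,-0.88,-0.03]],"turn":[[0.0,0.0,-0.0],[0.0,0.0,-0.0],[0.0,0.0,-0.0],[0.0,0.0,-0.0],[0.0,0.0,-0.0],[0.0,0.0,-0.0],[0.0,0.0,-0.0],[0.0,0.0,-0.0]]}
end [ 0.6319 -0.0448  0.24  ] max 0.89 0.0
```

```bash
python3 -m handwheel '{"offset":[[-0.51,-0.85,0],[-0.51,-0.85,0],[-0.51,-0.85,0],[-0.51,-0.85,0],[-0.51,-0.85,0],[-0.51,-0.85,0],[-0.51,-0.85,0],[0,0,0],[0,0,0]],"turn":[[0,0,0],[0,0,0],[0,0,0],[0,0,0],[0,0,0],[0,0,0],[0,0,0],[0,0,0],[0,0,0]]}' 0.2
python3 -c "
from plan import *
st()
h=k2w((-.14,0,.116));plan([((h[0],h[1],.24),down(kp[2]+np.pi/2),2)])
a=shot('side','s2')
for n in ['lid_handle','prop_tip','prop_pivot','port','stem_tip','thermometer','lid_hinge']: print(n,[(r['point'],r['p']) for r in robot.spot_point(a,n)][:2])
print([proj(a,k2w(P)).round(1) for P in [(-.14,0,.116),(.14,.143,.078),(-.05,.143,.078),(-.076,.174,.055),(.105,.203,.055)]])
"
```

```text
time_s: 4.35
tool_pos: [0.605, -0.0035, 0.2304]
ee_rot: [3.141, -0.001, -3.028]
force: [-0.2, 0.1, 1.2]
finger_gap: 0.0342
t 4.35 p [ 0.605  -0.0035  0.2304] k [-0.0959  0.022   0.2304] rpy [ 3.141e+00 -1.000e-03 -3.028e+00] F [-0.2  0.1  1.2] gap 0.0342 q [-0.2   0.48  1.14  0.    1.53 -1.89]
{"offset":[[-0.28,-0.55,-0.12],[-0.27,-0.55,-0.12]],"turn":[[0.0,-0.01,-0.02],[0.0,-0.01,-0.02]]}
end [ 0.6319 -0.0447  0.24  ] max 0.55 0.02
lid_handle [([253.9, 200.7], 0.91)]
prop_tip [([243.5, 267.0], 0.58)]
prop_pivot [([279.2, 235.4], 0.71)]
port [([289.0, 237.5], 0.63)]
stem_tip [([305.9, 226.5], 0.4)]
thermometer [([304.6, 218.6], 0.61), ([308.3, 209.8], 0.4)]
lid_hinge [([207.0, 237.7], 0.64)]
[array([251.8, 198.3]), array([241.3, 265.4]), array([275.5, 232.8]), array([288.5, 237.6]), array([266.1, 271.6])]
```

View pics/s2.png

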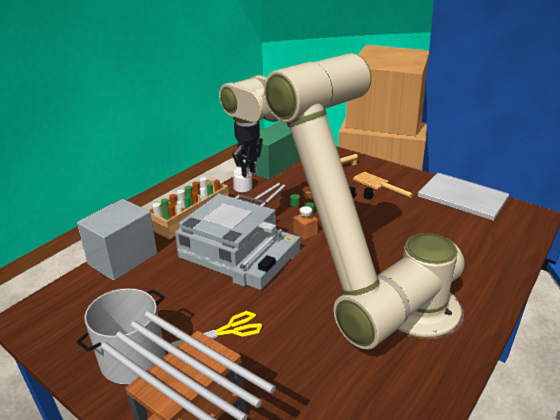

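```bash
python3 -m handwheel '{"offset":[[-0.28,-0.5,0],[-0.27,-0.5,0],[0,0,0.5],[0,0,0.5],[0,0,0]],"turn":[[0,0,0],[0,0,0],[0,0,0],[0,0,0],[0,0,0]]}' 0.2
python3 -c "
from plan import *
st()
h=k2w((-.14,0,.116));plan([((h[0],h[1],.19),down(kp[2]+np.pi/2),1)])
a=shot('top','t2')
f=a['frame'][100:280,180:340,::-1]; f=cv2.resize(f,None,fx=4,fy=4); cv2.imwrite('pics/t2c.png',f[:600])
"
```

```text
time_s: 5.17
tool_pos: [0.6294, -0.0387, 0.1875]
ee_rot: [3.139, -0.006, -3.025]
force: [0.1, 0.4, -0.9]
finger_gap: 0.0342
t 5.17 p [ 0.6294 -0.0387  0.1875] k [-0.1337  0.0019  0.1875] rpy [ 3.139 -0.006 -3.025] F [ 0.1  0.4 -0.9] gap 0.0342 q [-0.25  0.56  1.12  0.    1.47 -1.94]
{"offset":[[-0.05,-0.16,-0.06]],"turn":[[0.02,-0.06,-0.01]]}
end [ 0.6322 -0.0448  0.1899] max 0.16 0.06
```

View pics/t2c.png

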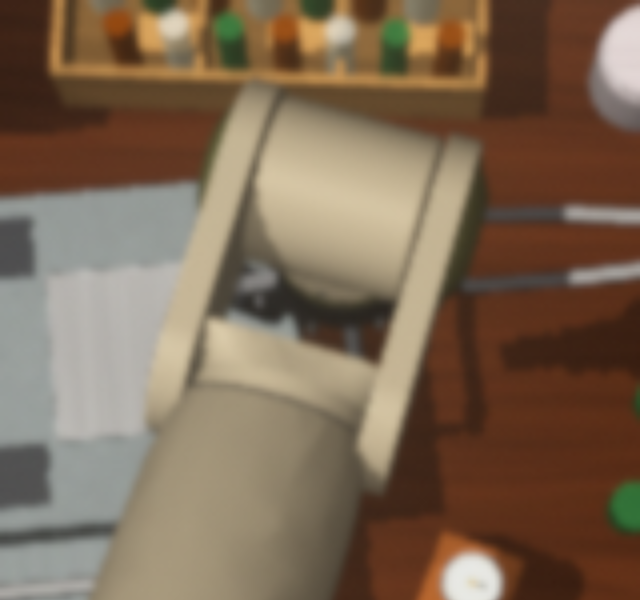

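```bash
python3 -m handwheel '{"offset":[[-0.05,-0.15,0],[0,0,0.5],[0,0,0],[0,0,0]],"turn":[[0,0,0],[0,0,0],[0,0,0],[0,0,0]]}' 0.4
python3 -c "
from plan import *
st()
h=k2w((-.14,0,.116));plan([((h[0],h[1],.1),down(kp[2]+np.pi/2),4)])
"
```

```text
time_s: 5.55
tool_pos: [0.6337, -0.0449, 0.1721]
ee_rot: [-3.142, -0.0, -3.025]
force: [0.3, 0.2, 0.8]
finger_gap: 0.0253
t 5.55 p [ 0.6337 -0.0449  0.1721] k [-0.1404 -0.0016  0.1721] rpy [-3.142 -0.    -3.025] F [0.3 0.2 0.8] gap 0.0253 q [-0.26  0.57  1.14 -0.    1.43 -1.94]
{"offset":[[0.01,0.0,0.45],[0.01,0.0,0.45],[0.01,0.01,0.45],[0.01,-0.0,0.45]],"turn":[[-0.0,-0.0,-0.0],[-0.0,-0.0,-0.0],[-0.0,-0.0,-0.0],[-0.0,-0.0,-0.0]]}
end [ 0.6321 -0.0447  0.1001] max 0.45 0.0
```

```bash
python3 -m handwheel '{"offset":[[0,0,0.45],[0,0,0.45],[0,0,0.45],[0,0,0.45],[0,0,0],[0,0,0]],"turn":[[0,0,0],[0,0,0],[0,0,0],[0,0,0],[0,0,0],[0,0,0]]}' 0.4
python3 -c "
from plan import *
st()
"
python3 -m handwheel '{"offset":[[0,0,0],[0,0,0],[0,0,0],[0,0,0],[0,0,0],[0,0,0]],"turn":[[0,0,0],[0,0,0],[0,0,0],[0,0,0],[0,0,0],[0,0,0]]}' 1
python3 -c "
from plan import *
st();a=shot('side','s3')
"
```

```text
time_s: 6.05
tool_pos: [0.634, -0.0449, 0.1003]
ee_rot: [-3.141, 0.0, -3.025]
force: [0.7, 0.1, 0.0]
finger_gap: 0.0256
t 6.05 p [ 0.634  -0.0449  0.1003] k [-0.1404 -0.0019  0.1003] rpy [-3.141  0.    -3.025] F [0.7 0.1 0. ] gap 0.0256 q [-0.26  0.64  1.23 -0.    1.27 -1.94]
time_s: 6.55
tool_pos: [0.6344, -0.044, 0.1015]
ee_rot: [3.141, 0.003, -3.025]
force: [-0.3, 6.3, 5.0]
finger_gap: 0.0087
t 6.55 p [ 0.6344 -0.044   0.1015] k [-0.1396 -0.0025  0.1015] rpy [ 3.141e+00  3.000e-03 -3.025e+00] F [-0.3  6.3  5. ] gap 0.0087 q [-0.26  0.64  1.23  0.    1.27 -1.94]
```

View pics/s3.png

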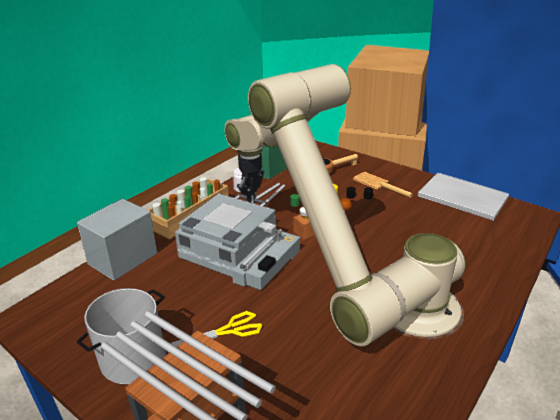

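```bash
python3 -m handwheel '{"offset":[[0,0,0],[0,0,0],[0,0,0.15],[0,0,0],[0,0,0]],"turn":[[0,0,0],[0,0,0],[0,0,0],[0,0,0],[0,0,0]]}' 0.4
python3 -m handwheel '{"offset":[[0,0,0],[0,0,0],[0,0,0],[0,0,0],[0,0,0]],"turn":[[0,0,0],[0,0,0],[0,0,0],[0,0,0],[0,0,0]]}' 1
python3 -c "
from plan import *
st()
# arc plan, tool orientation fixed
p,R=cur()
a0=np.arctan2(.011,.245); r=np.hypot(.245,.011)
def hp(th): return np.array([.105-r*np.cos(a0+th),0,.105+r*np.sin(a0+th)])
d=p-k2w(hp(0)); print('offset of tcp from handle',d)
w=[(k2w(hp(th))+d,None,1) for th in np.arange(.1,1.51,.1)]
plan(w)
print(np.round([w2k(x[0]) for x in w],3)[-1])
"
```

```text
time_s: 7.02
tool_pos: [0.6334, -0.045, 0.0929]
ee_rot: [3.141, -0.001, -3.026]
force: [0.2, 0.3, 0.2]
finger_gap: 0.0256
time_s: 7.43
tool_pos: [0.6335, -0.0441, 0.0934]
ee_rot: [3.14, -0.0, -3.025]
force: [-1.2, 5.0, 1.3]
finger_gap: 0.0094
t 7.43 p [ 0.6335 -0.0441  0.0934] k [-0.1396 -0.0015  0.0934] rpy [ 3.14  -0.    -3.025] F [-1.2  5.   1.3] gap 0.0094 q [-0.26  0.65  1.24  0.    1.25 -1.94]
offset of tcp from handle [ 0.00147735  0.00062246 -0.02262007]
{"offset":[[0.0,0.06,-0.61],[0.0,0.12,-0.6],[0.0,0.18,-0.59],[0.0,0.23,-0.56],[0.0,0.29,-0.54],[0.0,0.35,-0.51],[0.0,0.39,-0.47],[0.0,0.44,-0.43],[0.0,0.48,-0.38],[0.0,0.51,-0.33]],"turn":[[0.0,0.0,0.0],[0.0,0.0,0.0],[0.0,0.0,0.0],[0.0,0.0,0.0],[0.0,0.0,0.0],[0.0,0.0,0.0],[0.0,0.0,0.0],[0.0,0.0,0.0],[0.0,0.0,0.0],[0.0,0.0,0.0]]}
{"offset":[[0.0,0.55,-0.28],[0.0,0.57,-0.23],[0.0,0.59,-0.17],[0.0,0.6,-0.1],[0.0,0.61,-0.05]],"turn":[[0.0,0.0,0.0],[0.0,0.0,0.0],[0.0,0.0,0.0],[0.0,0.0,0.0],[0.0,0.0,0.0]]}
end [0.6058 0.1929 0.3276] max 0.61 0.0
[ 0.099 -0.002  0.328]
```

```bash
python3 -m handwheel '{"offset":[[0,0.01,-0.3],[0,0.04,-0.3],[0,0.05,-0.3],[0,0.07,-0.3],[0,0.08,-0.3],[0,0.1,-0.3],[0,0,0],[0,0,0]],"turn":[[0,0,0],[0,0,0],[0,0,0],[0,0,0],[0,0,0],[0,0,0],[0,0,0],[0,0,0]]}'
python3 -c "
from plan import *
st();a=shot('side','s4')
p,R=cur();k=w2k(p)-[0.0004,0,-.0226]; print(np.arctan2(k[2]-.105,.105-k[0])-.0449, np.hypot(k[2]-.105,.105-k[0]))
"
```

```text
time_s: 8.1
tool_pos: [0.6318, -0.0306, 0.1649]
ee_rot: [3.142, -0.001, -3.025]
force: [0.5, 3.3, -4.3]
finger_gap: 0.0091
t 8.1 p [ 0.6318 -0.0306  0.1649] k [-0.126  -0.0014  0.1649] rpy [ 3.142e+00 -1.000e-03 -3.025e+00] F [ 0.5  3.3 -4.3] gap 0.0091 q [-0.24  0.58  1.16 -0.    1.41 -1.92]
0.29582813306587746 0.24568119583341871
```

View pics/s4.png

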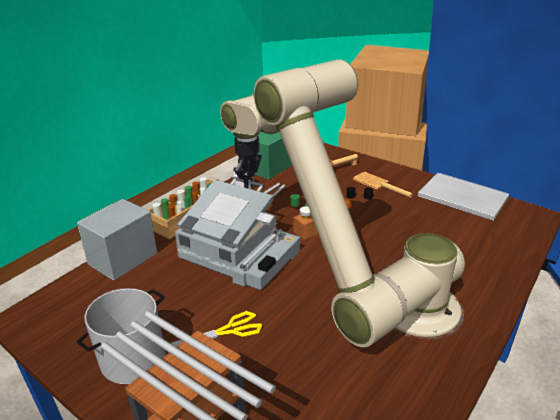

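Lid lifts (grip at ≈(245,185)). Carry on along the arc.

```bash
python3 -m handwheel '{"offset":[[0,0.11,-0.28],[0,0.12,-0.28],[0,0.14,-0.27],[0,0.15,-0.27],[0,0.16,-0.26],[0,0.17,-0.25],[0,0.19,-0.24],[0,0.2,-0.23],[0,0,0]],"turn":[[0,0,0],[0,0,0],[0,0,0],[0,0,0],[0,0,0],[0,0,0],[0,0,0],[0,0,0],[0,0,0]]}'
python3 -c "
from plan import *
st()
p,R=cur();k=w2k(p)-[0.0004,0,-.0226]; print(np.arctan2(k[2]-.105,.105-k[0])-.0449, np.hypot(k[2]-.105,.105-k[0]))
"
```

```text
time_s: 8.9
tool_pos: [0.6258, 0.0195, 0.2513]
ee_rot: [-3.14, 0.002, -3.025]
force: [-5.5, -4.0, -0.7]
finger_gap: 0.009
t 8.9 p [0.6258 0.0195 0.2513] k [-0.0755 -0.0014  0.2513] rpy [-3.140e+00  2.000e-03 -3.025e+00] F [-5.5 -4.  -0.7] gap 0.009 q [-0.16  0.51  1.03 -0.    1.6  -1.85]
0.7061983410619586 0.24746457290041413
```

```bash
cat > arc.py <<'E'
from plan import *
import sys
r=.2455
def hp(th): return np.array([.105-r*np.cos(th+.0449),0,.105+r*np.sin(th+.0449)])
def lidest():
    p,R=cur();k=w2k(p)-[0.0004,0,-.0226]; return np.arctan2(k[2]-.105,.105-k[0])-.0449, np.hypot(k[2]-.105,.105-k[0]),k[1]
if __name__=='__main__':
    st(); th,rr,ky=lidest(); print('lid',th,rr)
    to=float(sys.argv[1]);n=int(sys.argv[2])
    print(); plan([(k2w(hp(t)+[.0004,ky,-.0226]),None,1) for t in np.linspace(th,to,n+1)[1:]])
E
python3 arc.py 1.15 9
```

```text
t 8.9 p [0.6258 0.0195 0.2513] k [-0.0755 -0.0014  0.2513] rpy [-3.140e+00  2.000e-03 -3.025e+00] F [-5.5 -4.  -0.7] gap 0.009 q [-0.16  0.51  1.03 -0.    1.6  -1.85]
lid 0.7061983410619586 0.24746457290041413

{"offset":[[-0.0,0.25,-0.18],[-0.0,0.22,-0.21],[-0.0,0.23,-0.19],[-0.0,0.24,-0.19],[-0.0,0.25,-0.17],[-0.0,0.26,-0.15],[-0.0,0.27,-0.15],[-0.0,0.27,-0.13],[-0.0,0.28,-0.12]],"turn":[[0.0,0.0,0.0],[0.0,0.0,0.0],[0.0,0.0,0.0],[0.0,0.0,0.0],[0.0,0.0,0.0],[0.0,0.0,0.0],[0.0,0.0,0.0],[0.0,0.0,0.0],[0.0,0.0,0.0]]}
end [0.6151 0.1098 0.3108] max 0.28 0.0
```

```bash
python3 -m handwheel '{"offset":[[0,0.25,-0.18],[0,0.22,-0.21],[0,0.23,-0.19],[0,0.24,-0.19],[0,0.25,-0.17],[0,0.26,-0.15],[0,0.27,-0.15],[0,0.27,-0.13],[0,0.28,-0.12],[0,0,0]],"turn":[[0,0,0],[0,0,0],[0,0,0],[0,0,0],[0,0,0],[0,0,0],[0,0,0],[0,0,0],[0,0,0],[0,0,0]]}'
python3 arc.py 1.51 8
```

```text
time_s: 9.73
tool_pos: [0.6151, 0.1092, 0.3135]
ee_rot: [-3.139, 0.006, -3.025]
force: [-8.2, -8.2, 16.3]
finger_gap: 0.0088
t 9.73 p [0.6151 0.1092 0.3135] k [ 0.0149 -0.0012  0.3135] rpy [-3.139  0.006 -3.025] F [-8.2 -8.2 16.3] gap 0.0088 q [-0.01  0.48  0.9  -0.    1.75 -1.7 ]
lid 1.1524259758895636 0.24816906583508883

{"offset":[[0.0,0.28,-0.03],[-0.0,0.26,-0.09],[-0.0,0.27,-0.07],[-0.0,0.27,-0.06],[-0.0,0.27,-0.05],[-0.0,0.27,-0.03],[-0.0,0.27,-0.02],[-0.0,0.28,-0.02]],"turn":[[0.0,0.0,0.0],[0.0,0.0,0.0],[0.0,0.0,0.0],[0.0,0.0,0.0],[0.0,0.0,0.0],[0.0,0.0,0.0],[0.0,0.0,0.0],[0.0,0.0,0.0]]}
end [0.6049 0.1955 0.328 ] max 0.28 0.0
```

```bash
python3 -m handwheel '{"offset":[[0,0.27,-0.16],[0,0.26,-0.1],[0,0.27,-0.08],[0,0.27,-0.06],[0,0.27,-0.05],[0,0.27,-0.04],[0,0,0]],"turn":[[0,0,0],[0,0,0],[0,0,0],[0,0,0],[0,0,0],[0,0,0],[0,0,0]]}'
python3 arc.py 1.51 2;  python3 -c "
from plan import *
st();a=shot('side','s5')"
```

```text
time_s: 10.32
tool_pos: [0.6071, 0.1744, 0.3306]
ee_rot: [-3.142, 0.002, -3.024]
force: [-7.1, -2.0, 7.0]
finger_gap: 0.0088
t 10.32 p [0.6071 0.1744 0.3306] k [ 0.0805 -0.0008  0.3306] rpy [-3.142e+00  2.000e-03 -3.024e+00] F [-7.1 -2.   7. ] gap 0.0088 q [ 0.09  0.49  0.83  0.    1.81 -1.6 ]
lid 1.4258214233455697 0.2494729193971025

{"offset":[[0.0,0.27,0.08],[-0.0,0.26,-0.01]],"turn":[[0.0,0.0,0.0],[0.0,0.0,0.0]]}
end [0.6046 0.1954 0.3278] max 0.27 0.0
t 10.32 p [0.6071 0.1744 0.3306] k [ 0.0805 -0.0008  0.3306] rpy [-3.142e+00  2.000e-03 -3.024e+00] F [-7.1 -2.   7. ] gap 0.0088 q [ 0.09  0.49  0.83  0.    1.81 -1.6 ]
```

View pics/s5.png

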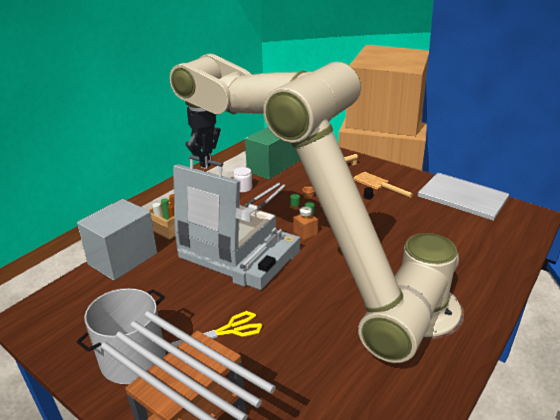

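```bash
python3 -m handwheel '{"offset":[[0,0.2,0],[0,0.2,0],[0,0.15,0],[0,0,0],[0,0,0]],"turn":[[0,0,0],[0,0,0],[0,0,0],[0,0,0],[0,0,0]]}'
python3 arc.py 1.52 1; python3 -c "
from plan import *
st();a=shot('side','s6'); cv2.imwrite('pics/s6c.png',cv2.resize(a['frame'][40:300,150:330,::-1],None,fx=2.3,fy=2.3))"
```

```text
time_s: 10.78
tool_pos: [0.6047, 0.1954, 0.3313]
ee_rot: [3.141, 0.004, -3.024]
force: [-7.3, -1.9, 9.8]
finger_gap: 0.0094
t 10.78 p [0.6047 0.1954 0.3313] k [ 0.1017 -0.0009  0.3313] rpy [ 3.141  0.004 -3.024] F [-7.3 -1.9  9.8] gap 0.0094 q [ 0.13  0.5   0.82  0.    1.82 -1.56]
lid 1.5108396227251124 0.24890595311317676

{"offset":[[0.0,0.06,0.08]],"turn":[[0.0,0.0,0.0]]}
end [0.6044 0.1978 0.3281] max 0.08 0.0
t 10.78 p [0.6047 0.1954 0.3313] k [ 0.1017 -0.0009  0.3313] rpy [ 3.141  0.004 -3.024] F [-7.3 -1.9  9.8] gap 0.0094 q [ 0.13  0.5   0.82  0.    1.82 -1.56]
```

View pics/s6c.png

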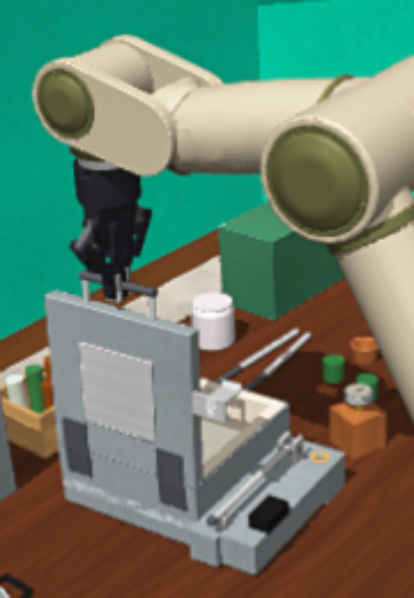

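```bash
python3 -m handwheel '{"offset":[[0,0.08,0],[0,0,0],[0,0,0]],"turn":[[0,0,0],[0,0,0],[0,0,0]]}'
python3 -m handwheel '{"offset":[[0,0,0],[0,0,0],[0,0,0],[0,0,0]],"turn":[[0,0,0],[0,0,0],[0,0,0],[0,0,0]]}' 0.3
python3 -m handwheel '{"offset":[[0,0,-0.3],[0,0,-0.5],[0,0,-0.7],[0,0,-0.7],[0,0,0],[0,0,0]],"turn":[[0,0,0],[0,0,0],[0,0,0],[0,0,0],[0,0,0],[0,0,0]]}'
python3 -c "
from plan import *
st();a=shot('side','s7'); cv2.imwrite('pics/s7c.png',cv2.resize(a['frame'][40:300,150:330,::-1],None,fx=2.3,fy=2.3))
b=shot('top','t7')
for n in ['lid_handle','socket','prop_tip']:
  ra=robot.spot_point(a,n);rb=robot.spot_point(b,n)
  print(n,ra[:2],rb[:2])
  if ra and rb: x,e=tri(a,ra[0]['point'],b,rb[0]['point']); print(w2k(x),e)
for n,P in [('handle1.52',(.105-.245*np.cos(1.565),0,.105+.245*np.sin(1.565)))]: print(n,P,proj(a,k2w(P)),proj(b,k2w(P)))
"
```

```text
time_s: 11.08
tool_pos: [0.6044, 0.1983, 0.3313]
ee_rot: [3.141, 0.004, -3.025]
force: [-7.1, -2.4, 9.7]
finger_gap: 0.0087
time_s: 11.42
tool_pos: [0.6054, 0.1978, 0.3278]
ee_rot: [3.141, 0.0, -3.025]
force: [0.0, -0.0, -0.1]
finger_gap: 0.0297
time_s: 11.92
tool_pos: [0.6056, 0.1977, 0.4169]
ee_rot: [3.141, 0.003, -3.025]
force: [-0.2, -0.1, -1.3]
finger_gap: 0.0303
t 11.92 p [0.6056 0.1977 0.4169] k [ 0.1038 -0.0021  0.4169] rpy [ 3.141e+00  3.000e-03 -3.025e+00] F [-0.2 -0.1 -1.3] gap 0.0303 q [ 0.13  0.52  0.54  0.    2.07 -1.56]
lid_handle [{'point': [199.5, 162.9], 'p': 0.7}] [{'point': [154.9, 167.3], 'p': 0.78}, {'point': [165.1, 248.5], 'p': 0.35}]
[ 0.10244767 -0.00600197  0.34828483] 0.004455704112741534
socket [{'point': [246.2, 213.7], 'p': 0.84}] [{'point': [166.1, 239.8], 'p': 0.72}]
[0.10748412 0.14104113 0.2317817 ] 0.009920294712895978
prop_tip [{'point': [244.3, 262.8], 'p': 0.53}] [{'point': [162.9, 248.7], 'p': 0.64}]
[0.14230248 0.14794716 0.09158893] 0.01266791887163389
handle1.52 (np.float64(0.10357990788718296), 0, np.float64(0.34999588432949463)) [200.13463229 162.73532052] [154.96864108 170.71813658]
```

View pics/s7c.png

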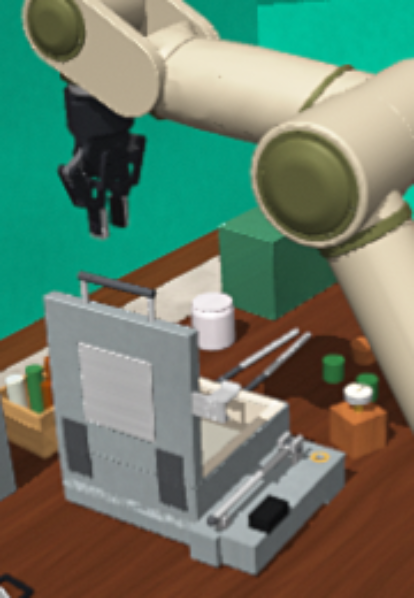

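View pics/t7.png

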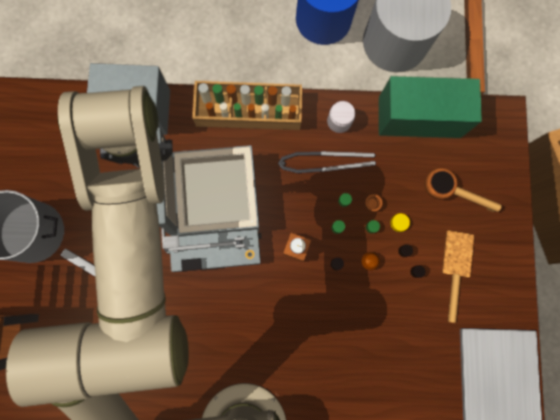

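```bash
python3 -c "
from plan import *
a=shot('side','s8')
p,R=cur()
for d in (0,.1,.15,.2,.25,.3): print(d,proj(a,p+[0,0,d]), proj(a,p+[-.0,.06,d]))
print()
y=kp[2]
P0=k2w((.045,.143,.30));plan([(p,down(y),15),(P0,None,6)])
"
```

```text
0 [197.48856349 140.59485232] [181.24937581 148.27910493]
0.1 [194.23006119 105.13873133] [177.30482164 111.99799936]
0.15 [192.58805913  86.60618354] [175.31686919  92.99533556]
0.2 [190.94591881  67.55085455] [173.32924478  73.43098632]
0.25 [189.31162835  47.99190756] [171.3523157   53.32465781]
0.3 [187.69487014  27.95780554] [169.39871797  32.70639496]

{"offset":[[0.0,0.0,0.0],[0.0,0.0,0.0],[0.0,0.0,0.0],[0.0,0.0,0.0],[0.0,0.0,0.0],[0.0,0.0,0.0],[0.0,0.0,0.0],[0.0,0.0,0.0],[0.0,0.0,0.0],[0.0,0.0,0.0]],"turn":[[-0.0,-0.0,1.0],[-0.0,-0.0,1.0],[-0.0,-0.0,1.0],[-0.0,-0.0,1.0],[-0.0,-0.0,1.0],[-0.0,-0.0,1.0],[-0.0,-0.0,1.0],[-0.0,-0.0,1.0],[-0.0,-0.0,1.0],[-0.0,-0.0,1.0]]}
{"offset":[[0.0,0.0,0.0],[0.0,0.0,0.0],[0.0,0.0,0.0],[0.0,0.0,0.0],[0.0,0.0,0.0],[-0.25,-0.6,0.48],[-0.24,-0.61,0.48],[-0.25,-0.6,0.48],[-0.24,-0.6,0.48],[-0.25,-0.6,0.49]],"turn":[[-0.0,-0.0,1.0],[-0.0,-0.0,1.0],[-0.0,-0.0,1.0],[-0.0,-0.0,1.0],[-0.0,-0.0,1.0],[0.0,0.0,0.0],[0.0,0.0,0.0],[0.0,0.0,0.0],[0.0,0.0,0.0],[0.0,0.0,0.0]]}
{"offset":[[-0.24,-0.61,0.48]],"turn":[[0.0,0.0,0.0]]}
end [0.4682 0.1224 0.2999] max 0.61 1.0
```

```bash
python3 -m handwheel '{"offset":[[0,0,0],[0,0,0],[0,0,0],[0,0,0],[0,0,0],[0,0,0],[0,0,0],[0,0,0],[0,0,0],[0,0,0]],"turn":[[0,0,1],[0,0,1],[0,0,1],[0,0,1],[0,0,1],[0,0,1],[0,0,1],[0,0,1],[0,0,1],[0,0,1]]}' 0.4
python3 -m handwheel '{"offset":[[-0.2,-0.5,0],[-0.2,-0.5,0],[-0.2,-0.5,0],[-0.2,-0.5,0],[-0.2,-0.5,0],[-0.4,0,0],[-0.4,0,0],[0,0,0]],"turn":[[0,0,1],[0,0,1],[0,0,1],[0,0,1],[0,0,1],[0,0,0],[0,0,0],[0,0,0]]}' 0.4
python3 -c "
from plan import *
st()"
```

```text
time_s: 13.2
tool_pos: [0.6053, 0.1976, 0.4156]
ee_rot: [-3.141, -0.0, 2.205]
force: [0.6, -0.0, 0.3]
finger_gap: 0.0259
time_s: 13.87
tool_pos: [0.5356, 0.0866, 0.4158]
ee_rot: [3.141, 0.001, 1.684]
force: [0.6, 0.5, 0.1]
finger_gap: 0.0257
t 13.87 p [0.5356 0.0866 0.4158] k [0.0016 0.0804 0.4158] rpy [3.141e+00 1.000e-03 1.684e+00] F [0.6 0.5 0.1] gap 0.0257 q [-0.06  0.31  0.88 -0.    1.94 -0.17]
```

```bash
python3 -m handwheel '{"offset":[[0,0,0],[0,0,0],[0,0,0],[0,0,0],[0,0,0],[0,0,0]],"turn":[[0,1,0],[0,1,0],[0,1,0],[0,1,0],[0,1,0],[0,0,0]]}' 0.4
python3 -c "
from plan import *
st()
R=down(kp[2])@Rn.from_euler('y',np.pi/6).as_matrix()
T=k2w((.047,.143,.066)); A=T-R[:,2]*.1
print(A,T); plan([(A+[0,0,.05],R,6),(A,R,2)])"
```

```text
time_s: 14.37
tool_pos: [0.5362, 0.0871, 0.4138]
ee_rot: [-3.136, -0.529, 1.681]
force: [0.4, 0.0, -0.1]
finger_gap: 0.0253
t 14.37 p [0.5362 0.0871 0.4138] k [0.0021 0.0798 0.4138] rpy [-3.136 -0.529  1.681] F [ 0.4  0.  -0.1] gap 0.0253 q [-0.29  0.33  0.96  0.54  2.02 -0.2 ]
[0.47398446 0.07466066 0.15260254] [0.46814093 0.12431802 0.066     ]
{"offset":[[-0.46,-0.26,0.75],[-0.47,-0.26,0.75],[-0.46,-0.26,0.75],[-0.46,-0.26,0.75],[-0.46,-0.26,0.75],[-0.46,-0.26,0.75],[-0.31,-0.0,0.54],[-0.31,-0.0,0.55]],"turn":[[-0.0,-0.01,-0.01],[-0.0,-0.01,-0.01],[-0.0,-0.01,-0.01],[-0.0,-0.01,-0.01],[-0.0,-0.01,-0.01],[-0.0,-0.01,-0.01],[-0.01,0.0,0.0],[-0.01,0.0,0.0]]}
end [0.474  0.0749 0.1526] max 0.75 0.01
```

```bash
python3 -m handwheel '{"offset":[[-0.46,-0.26,0.75],[-0.47,-0.26,0.75],[-0.46,-0.26,0.75],[-0.46,-0.26,0.75],[-0.46,-0.26,0.75],[-0.46,-0.26,0.75],[0,0,0],[0,0,0]],"turn":[[0,0,0],[0,0,0],[0,0,0],[0,0,0],[0,0,0],[0,0,0],[0,0,0],[0,0,0]]}' 0.4
python3 -c "
from plan import *
st()
R=down(kp[2])@Rn.from_euler('y',np.pi/6).as_matrix()
T=k2w((.047,.143,.066)); A=T-R[:,2]*.1
plan([(A,R,3)])
a=shot('side','s9');cv2.imwrite('pics/s9c.png',cv2.resize(a['frame'][40:300,150:350,::-1],None,fx=2.3,fy=2.3))"
```

```text
time_s: 15.03
tool_pos: [0.4745, 0.0759, 0.2049]
ee_rot: [-3.14, -0.523, 1.687]
force: [0.6, 0.2, -0.3]
finger_gap: 0.025
t 15.03 p [0.4745 0.0759 0.2049] k [-0.0019  0.1424  0.2049] rpy [-3.14  -0.523  1.687] F [ 0.6  0.2 -0.3] gap 0.025 q [-0.35  0.34  1.55  0.46  1.51 -0.55]
{"offset":[[-0.23,-0.0,0.37],[-0.22,-0.01,0.38],[-0.23,-0.0,0.37]],"turn":[[-0.0,0.0,-0.0],[-0.0,0.0,-0.0],[-0.0,0.0,-0.0]]}
end [0.4741 0.0746 0.1525] max 0.38 0.0
```

View pics/s9c.png

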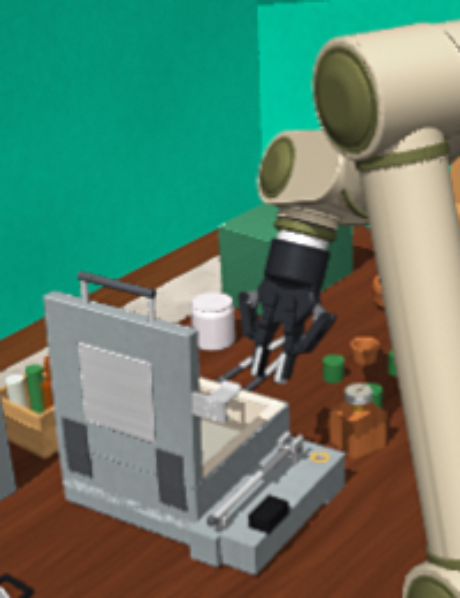

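```bash
python3 -m handwheel '{"offset":[[-0.23,0,0.37],[-0.23,0,0.37],[-0.23,0,0.37],[0,0,0.5],[0,0,0.5],[0,0,0.5],[0,0,0],[0,0,0]],"turn":[[0,0,0],[0,0,0],[0,0,0],[0,0,0],[0,0,0],[0,0,0],[0,0,0],[0,0,0]]}' 0.4
python3 -c "
from plan import *
st()
R=down(kp[2])@Rn.from_euler('y',np.pi/6).as_matrix()
T=k2w((.047,.143,.066)); A=T-R[:,2]*.1
plan([(T,R,3)])
a=shot('side','s10');cv2.imwrite('pics/s10c.png',cv2.resize(a['frame'][140:300,190:350,::-1],None,fx=3.5,fy=3.5))
a=shot('top','t10');cv2.imwrite('pics/t10c.png',cv2.resize(a['frame'][150:290,150:310,::-1],None,fx=4,fy=4))
"
```

```text
time_s: 15.75
tool_pos: [0.4727, 0.1035, 0.1017]
ee_rot: [3.139, -0.522, 1.69]
force: [-0.4, -0.4, 0.6]
finger_gap: 0.0257
t 15.75 p [0.4727 0.1035 0.1017] k [0.0258 0.1409 0.1017] rpy [ 3.139 -0.522  1.69 ] F [-0.4 -0.4  0.6] gap 0.0257 q [-0.29  0.47  1.71  0.51  1.23 -0.65]
{"offset":[[0.0,-0.02,0.35],[0.01,-0.02,0.34],[0.0,-0.01,0.35]],"turn":[[0.01,0.0,0.01],[0.01,0.0,0.01],[0.01,0.0,0.01]]}
end [0.4683 0.1243 0.0658] max 0.35 0.01
```

View pics/s10c.png

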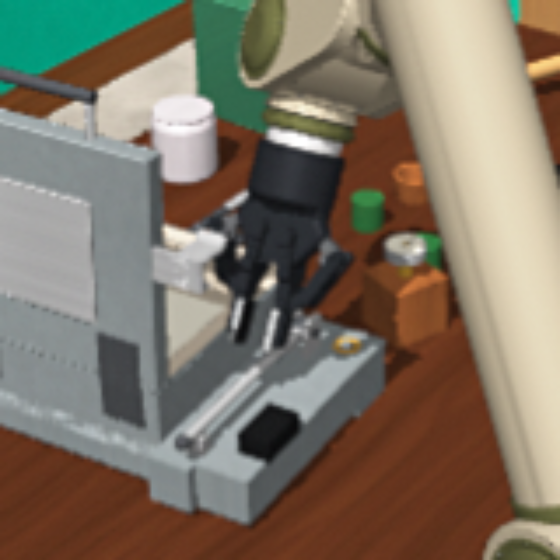

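View pics/t10c.png

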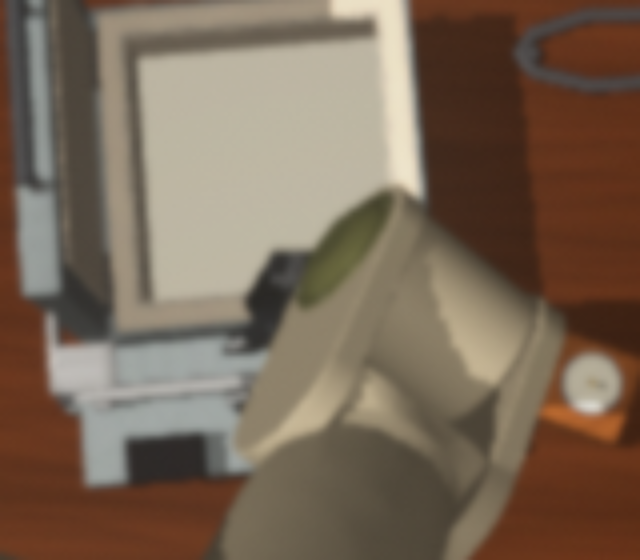

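```bash
python3 -m handwheel '{"offset":[[0,-0.03,0.3],[0,-0.02,0.3],[0,0,0],[0,0,0]],"turn":[[0,0,0],[0,0,0],[0,0,0],[0,0,0]]}' 0.4
python3 -c "
from plan import *
st()
a=shot('side','s11');cv2.imwrite('pics/s11c.png',cv2.resize(a['frame'][180:290,200:320,::-1],None,fx=5,fy=5,interpolation=cv2.INTER_CUBIC))
"
```

```text
time_s: 16.18
tool_pos: [0.4685, 0.1148, 0.0804]
ee_rot: [3.14, -0.523, 1.688]
force: [0.2, 0.6, 0.1]
finger_gap: 0.0252
t 16.18 p [0.4685 0.1148 0.0804] k [0.0375 0.1438 0.0804] rpy [ 3.14  -0.523  1.688] F [0.2 0.6 0.1] gap 0.0252 q [-0.27  0.5   1.74  0.53  1.17 -0.66]
```

View pics/s11c.png

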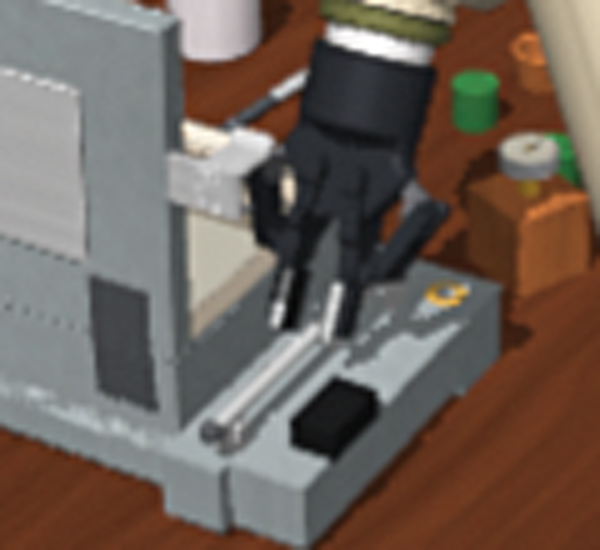

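```bash
python3 -m handwheel '{"offset":[[0,0,0.3],[0,0,0],[0,0,0]],"turn":[[0,0,0],[0,0,0],[0,0,0]]}' 0.4
python3 -m handwheel '{"offset":[[0,0,0],[0,0,0],[0,0,0],[0,0,0],[0,0,0],[0,0,0]],"turn":[[0,0,0],[0,0,0],[0,0,0],[0,0,0],[0,0,0],[0,0,0]]}' 1
python3 -c "
from plan import *
st()
p,R=cur(); k=w2k(p)
g=w2k(p-R[:,2]*.019); print('grasp k',g)
"
```

```text
time_s: 16.48
tool_pos: [0.4692, 0.1204, 0.0713]
ee_rot: [3.135, -0.523, 1.689]
force: [-1.7, -1.9, 11.5]
finger_gap: 0.0254
time_s: 16.98
tool_pos: [0.4686, 0.1203, 0.0711]
ee_rot: [3.137, -0.523, 1.689]
force: [-0.9, -2.7, 12.1]
finger_gap: 0.0073
t 16.98 p [0.4686 0.1203 0.0711] k [0.043  0.143  0.0711] rpy [ 3.137 -0.523  1.689] F [-0.9 -2.7 12.1] gap 0.0073 q [-0.26  0.51  1.75  0.54  1.14 -0.67]
grasp k [0.03349428 0.14306997 0.08760245]
```

```bash
cat > rod.py <<'E'
from plan import *
import sys
# grip point = tcp - 8mm*z ; L
def phi():
    p,R=cur(); g=w2k(p-R[:,2]*.008)-[-.05,.143,.078]; return np.arctan2(g[2],g[0]),np.hypot(g[0],g[2])
if __name__=='__main__':
    st(); a,L=phi(); print('phi',a,'L',L); p,R=cur()
    to=float(sys.argv[1]);n=int(sys.argv[2]); L=.0892
    y=w2k(p)[1]
    plan([(k2w(np.array([-.05+L*np.cos(t),y,.078+L*np.sin(t)]))+R[:,2]*.008,None,1) for t in np.linspace(a,to,n+1)[1:]])
E
python3 rod.py .4 8
```

```text
t 16.98 p [0.4686 0.1203 0.0711] k [0.043  0.143  0.0711] rpy [ 3.137 -0.523  1.689] F [-0.9 -2.7 12.1] gap 0.0073 q [-0.26  0.51  1.75  0.54  1.14 -0.67]
phi 0.0008108596660780381 L 0.08898712045750605
{"offset":[[0.06,0.0,-0.1],[0.05,0.0,-0.1],[0.04,0.0,-0.1],[0.04,0.0,-0.1],[0.03,0.0,-0.11],[0.03,0.0,-0.11],[0.02,0.0,-0.11],[0.01,0.0,-0.11]],"turn":[[0.0,0.0,0.0],[0.0,0.0,0.0],[0.0,0.0,0.0],[0.0,0.0,0.0],[0.0,0.0,0.0],[0.0,0.0,0.0],[0.0,0.0,0.0],[0.0,0.0,0.0]]}
end [0.4693 0.1133 0.1058] max 0.11 0.0
```

```bash
python3 -m handwheel '{"offset":[[0.06,0,-0.1],[0.05,0,-0.1],[0.04,0,-0.1],[0.04,0,-0.1],[0.03,0,-0.11],[0.03,0,-0.11],[0.02,0,-0.11],[0.01,0,-0.11],[0,0,0]],"turn":[[0,0,0],[0,0,0],[0,0,0],[0,0,0],[0,0,0],[0,0,0],[0,0,0],[0,0,0],[0,0,0]]}'
python3 rod.py .87 9
```

```text
time_s: 17.73
tool_pos: [0.4695, 0.1121, 0.1044]
ee_rot: [3.138, -0.519, 1.687]
force: [4.7, -6.8, -7.2]
finger_gap: 0.0068
t 17.73 p [0.4695 0.1121 0.1044] k [0.0348 0.1431 0.1044] rpy [ 3.138 -0.519  1.687] F [ 4.7 -6.8 -7.2] gap 0.0068 q [-0.28  0.46  1.71  0.51  1.23 -0.63]
phi 0.39171020298664466 L 0.08740367373888955
{"offset":[[0.06,0.0,-0.11],[0.0,0.0,-0.12],[0.0,0.0,-0.12],[-0.01,0.0,-0.12],[-0.01,0.0,-0.12],[-0.02,0.0,-0.11],[-0.02,0.0,-0.12],[-0.04,0.0,-0.11],[-0.03,0.01,-0.11]],"turn":[[0.0,0.0,0.0],[0.0,0.0,0.0],[0.0,0.0,0.0],[0.0,0.0,0.0],[0.0,0.0,0.0],[0.0,0.0,0.0],[0.0,0.0,0.0],[0.0,0.0,0.0],[0.0,0.0,0.0]]}
end [0.4724 0.0893 0.1391] max 0.12 0.0
```

```bash
python3 -m handwheel '{"offset":[[0.04,0,-0.11],[0,0,-0.12],[0,0,-0.12],[-0.01,0,-0.12],[-0.01,0,-0.12],[-0.02,0,-0.11],[-0.02,0,-0.12],[-0.04,0,-0.11],[-0.03,0,-0.11],[0,0,0]],"turn":[[0,0,0],[0,0,0],[0,0,0],[0,0,0],[0,0,0],[0,0,0],[0,0,0],[0,0,0],[0,0,0],[0,0,0]]}'
python3 rod.py .87 1; python3 -c "
from plan import *
a=shot('side','s12');cv2.imwrite('pics/s12c.png',cv2.resize(a['frame'][150:290,190:330,::-1],None,fx=4.2,fy=4.2,interpolation=cv2.INTER_CUBIC))
b=shot('top','t12')
for n in ['socket','prop_tip']:
  ra=robot.spot_point(a,n);rb=robot.spot_point(b,n)
  print(n,ra[:2],rb[:2])
  if ra and rb: x,e=tri(a,ra[0]['point'],b,rb[0]['point']); print(w2k(x),e)
for f in (.8,.87,.94):print(f, proj(a,k2w((-.05+.19*np.cos(f),.143,.078+.19*np.sin(f)))))
"
```

```text
time_s: 18.57
tool_pos: [0.471, 0.0897, 0.139]
ee_rot: [3.14, -0.523, 1.687]
force: [0.2, 0.5, -1.1]
finger_gap: 0.0002
t 18.57 p [0.471  0.0897 0.139 ] k [0.0123 0.1442 0.139 ] rpy [ 3.14  -0.523  1.687] F [ 0.2  0.5 -1.1] gap 0.0002 q [-0.32  0.41  1.66  0.48  1.33 -0.62]
phi 0.8622558215478239 L 0.08952100221446826
{"offset":[[-0.01,0.0,-0.01]],"turn":[[0.0,0.0,0.0]]}
end [0.4711 0.0891 0.1392] max 0.01 0.0
socket [{'point': [246.9, 212.4], 'p': 0.63}] [{'point': [168.2, 240.1], 'p': 0.84}]
[0.10287686 0.14150966 0.23338666] 0.008000035099582454
prop_tip [{'point': [246.4, 227.1], 'p': 0.45}] [{'point': [170.5, 243.3], 'p': 0.52}]
[0.10706018 0.14255375 0.18815999] 0.0038781573800563984
0.8 [250.30605121 214.82380354]
0.87 [252.10638247 210.43765216]
0.94 [254.02765823 206.19127203]
```

View pics/s12c.png

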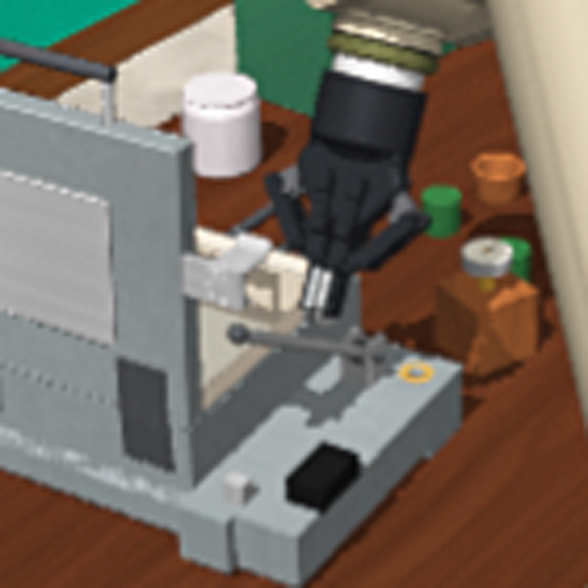

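```bash
python3 -m handwheel '{"offset":[[0,0,0],[0,0,0],[0,0,0],[0,0,0],[0.05,0,0.2],[0.04,0,0.2],[0.04,0,0.2],[0,0,0.24],[0,0,0]],"turn":[[0,0,0],[0,0,0],[0,0,0],[0,0,0],[0,0,0],[0,0,0],[0,0,0],[0,0,0],[0,0,0]]}' 0.3
python3 -m handwheel '{"offset":[[0,0,0],[0,0,0],[0,0,0],[0,0,0],[0,0,0],[0,0,0]],"turn":[[0,0,0],[0,0,0],[0,0,0],[0,0,0],[0,0,0],[0,0,0]]}' 1
python3 rod.py .87 1; python3 -c "
from plan import *
a=shot('side','s13');cv2.imwrite('pics/s13c.png',cv2.resize(a['frame'][150:290,190:330,::-1],None,fx=4.2,fy=4.2,interpolation=cv2.INTER_CUBIC))
b=shot('top','t13')
for n in ['socket','prop_tip']:
  ra=robot.spot_point(a,n);rb=robot.spot_point(b,n)
  print(n,ra[:2],rb[:2])
  if ra and rb: x,e=tri(a,ra[0]['point'],b,rb[0]['point']); print(w2k(x),e)
"
```

```text
time_s: 19.62
tool_pos: [0.467, 0.1126, 0.1099]
ee_rot: [-3.138, -0.525, 1.686]
force: [0.6, -0.1, 0.1]
finger_gap: 0.0299
time_s: 20.12
tool_pos: [0.4696, 0.1113, 0.112]
ee_rot: [3.138, -0.523, 1.688]
force: [5.9, 2.2, -1.2]
finger_gap: 0.0078
t 20.12 p [0.4696 0.1113 0.112 ] k [0.0339 0.1431 0.112 ] rpy [ 3.138 -0.523  1.688] F [ 5.9  2.2 -1.2] gap 0.0078 q [-0.28  0.45  1.7   0.51  1.25 -0.62]
phi 0.4733768643404595 L 0.08981147975401614
{"offset":[[-0.15,0.0,-0.87]],"turn":[[0.0,0.0,0.0]]}
end [0.4721 0.0889 0.1392] max 0.87 0.0
socket [{'point': [246.1, 214.6], 'p': 0.74}] [{'point': [166.2, 238.5], 'p': 0.73}]
[0.10710035 0.13875373 0.22830457] 0.012496705276681975
prop_tip [{'point': [248.3, 226.6], 'p': 0.65}, {'point': [204.7, 164.1], 'p': 0.36}] [{'point': [169.5, 243.9], 'p': 0.7}, {'point': [103.7, 272.8], 'p': 0.62}]
[0.10763607 0.14641794 0.19181899] 0.0088807361696521
```

View pics/s13c.png

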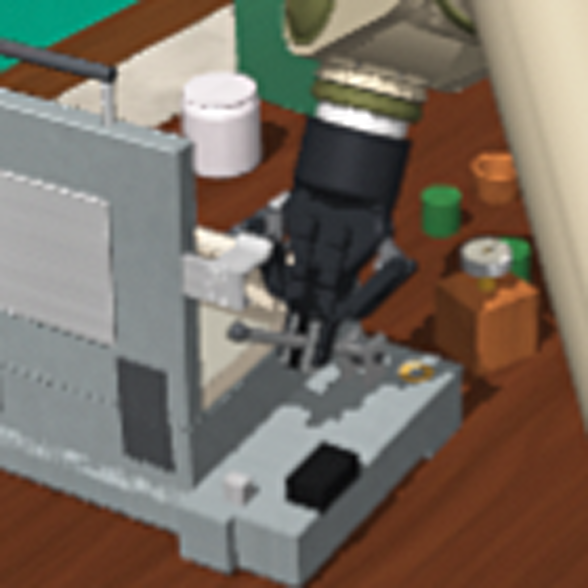

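```bash
python3 -m handwheel '{"offset":[[0,0,-0.1],[-0.01,0,-0.1],[-0.02,0,-0.1],[-0.03,0,-0.1],[-0.03,0,-0.1],[-0.04,0,-0.1],[0,0,0],[0,0,0]],"turn":[[0,0,0],[0,0,0],[0,0,0],[0,0,0],[0,0,0],[0,0,0],[0,0,0],[0,0,0]]}' 1
cat > look.py <<'E'
from plan import *
import sys
from scipy.optimize import minimize_scalar
tag=sys.argv[1]
st()
a=shot('side','s'+tag);cv2.imwrite(f'pics/s{tag}c.png',cv2.resize(a['frame'][150:290,190:330,::-1],None,fx=4.2,fy=4.2,interpolation=cv2.INTER_CUBIC))
b=shot('top','t'+tag);cv2.imwrite(f'pics/t{tag}c.png',cv2.resize(b['frame'][150:290,140:280,::-1],None,fx=4.2,fy=4.2,interpolation=cv2.INTER_CUBIC))
for im,nm in((a,'side'),(b,'top')):
    ra=robot.spot_point(im,'prop_tip')[:1]
    for r in ra:
        f=lambda t: np.linalg.norm(proj(im,k2w((-.05+.19*np.cos(t),.143,.078+.19*np.sin(t))))-r['point'])
        m=minimize_scalar(f,bounds=(0,1.1),method='bounded'); print(nm,r['point'],round(r['p'],2),'phi',m.x,'err',m.fun)
E
python3 look.py 14
```

```text
time_s: 21.08
tool_pos: [0.4716, 0.0943, 0.1298]
ee_rot: [3.138, -0.522, 1.687]
force: [5.5, -0.5, -4.9]
finger_gap: 0.0079
t 21.08 p [0.4716 0.0943 0.1298] k [0.0167 0.143  0.1298] rpy [ 3.138 -0.522  1.687] F [ 5.5 -0.5 -4.9] gap 0.0079 q [-0.31  0.43  1.68  0.49  1.3  -0.62]
side [255.1, 209.5] 0.47 phi 0.9011211800868487 err 2.361601914616879
top [181.9, 238.3] 0.69 phi 0.8613239825920013 err 3.304081321828886
```

View pics/s14c.png

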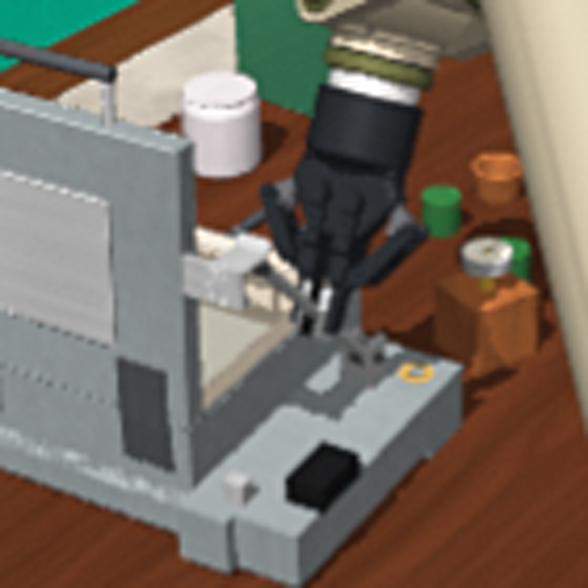

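```bash
python3 -m handwheel '{"offset":[[0,0,0],[0,0,0],[0,0,0],[0,0,0],[0,0,-0.3],[0,0,-0.6],[0,0,-0.8],[0,0,-0.8],[0,0,-0.8],[0,0,0]],"turn":[[0,0,0],[0,0,0],[0,0,0],[0,0,0],[0,0,0],[0,0,0],[0,0,0],[0,0,0],[0,0,0],[0,0,0]]}' 0.3
python3 look.py 15
```

```text
time_s: 22.12
tool_pos: [0.4795, 0.0271, 0.2483]
ee_rot: [3.133, -0.519, 1.689]
force: [0.3, 0.5, 0.8]
finger_gap: 0.0296
t 22.12 p [0.4795 0.0271 0.2483] k [-0.0509  0.1431  0.2483] rpy [ 3.133 -0.519  1.689] F [0.3 0.5 0.8] gap 0.0296 q [-0.44  0.31  1.46  0.44  1.65 -0.58]
side [250.4, 208.4] 0.43 phi 0.8875096387719585 err 2.3790001978200093
top [180.2, 242.4] 0.6 phi 0.8141439785068403 err 0.36687319290768
```

View pics/s15c.png

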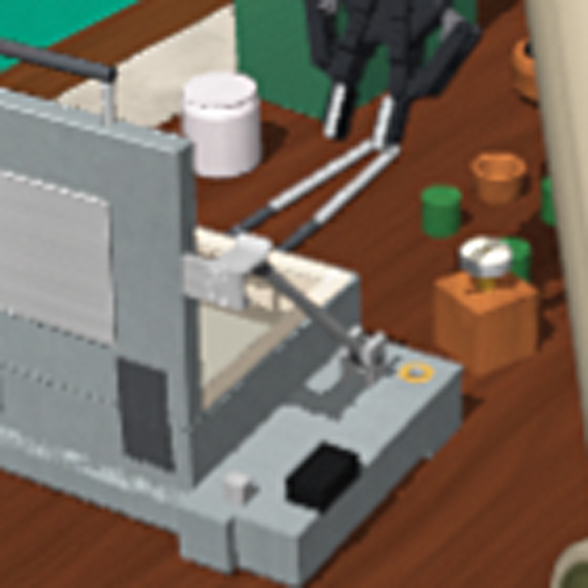

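View pics/t15c.png

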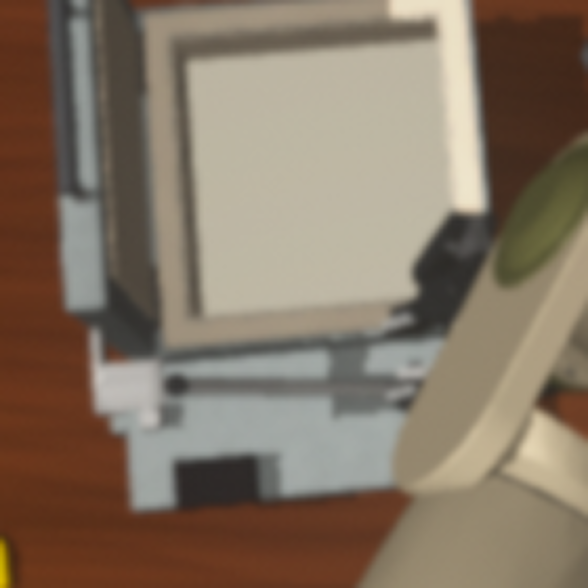

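```bash
python3 -c "
from plan import *
b=shot('top','x');a=shot('side','x2')
for t in (.8,.84,.88,.92,.96):
  P=k2w((-.05+.19*np.cos(t),.143,.078+.19*np.sin(t))); print(t,proj(b,P),proj(a,P))
q=proj(a,k2w((-.05,.143,.078)));print('pivot',q,(q-[190,150])*4.2, proj(b,k2w((-.05,.143,.078))))
for t in (.8,.86,.92):
  P=k2w((-.05+.15*np.cos(t),.143,.078+.15*np.sin(t))); print(t,(proj(a,P)-[190,150])*4.2)
"
```

```text
0.8 [179.42856265 242.19106521] [250.30605121 214.82380354]
0.84 [181.43236592 241.7666285 ] [251.31923859 212.30195435]
0.88 [183.55456716 241.34066491] [252.37375415 209.82181886]
0.92 [185.79184704 240.91409756] [253.46715925 207.38864885]
0.96 [188.14048761 240.48787008] [254.59692466 205.0075295 ]
pivot [275.52784687 232.81207625] [359.21695687 347.81072027] [238.54482968 242.75731909]
0.8 [277.57582716 289.59693043]
0.86 [282.51910179 277.37871305]
0.92 [287.75085428 265.46715941]
```

```bash
python3 -m handwheel '{"offset":[[0.4,0,-0.6],[0.4,0,-0.6],[0.4,0,-0.6],[0.4,0,-0.6],[0.4,0,-0.6],[0.4,0,-0.6],[0,0,0]],"turn":[[0,0,0],[0,0,0],[0,0,0],[0,0,0],[0,0,0],[0,0,0],[0,0,0]]}' 0.3
python3 -m handwheel '{"offset":[[0,0,0],[0,0,0],[0,0,0],[0,0,0],[0,0,0],[0,0,0]],"turn":[[0,-1,0],[0,-1,0],[0,-1,0],[0,-1,0],[0,-1,0],[0,0,0]]}' 0.3
python3 -c "
from plan import *
st();p,R=cur()
R2=down(kp[2]+np.pi/2)
plan([(p,R2,15),((.6054,.1978,.43),None,6)])"
```

```text
time_s: 23.0
tool_pos: [0.4768, 0.0412, 0.4207]
ee_rot: [3.134, -0.52, 1.692]
force: [-0.2, -0.4, 0.1]
finger_gap: 0.0303
time_s: 23.5
tool_pos: [0.4759, 0.0427, 0.4164]
ee_rot: [-3.141, 0.004, 1.692]
force: [0.5, 0.6, -0.2]
finger_gap: 0.0301
t 23.5 p [0.4759 0.0427 0.4164] k [-0.035   0.1448  0.4164] rpy [-3.141  0.004  1.692] F [ 0.5  0.6 -0.2] gap 0.0301 q [-0.16  0.18  1.06 -0.    1.9  -0.28]
{"offset":[[0.0,0.0,0.0],[0.0,0.0,0.0],[0.0,0.0,0.0],[0.0,0.0,0.0],[0.0,0.0,0.0],[0.0,0.0,0.0],[0.0,0.0,0.0],[0.0,0.0,0.0],[0.0,0.0,0.0],[0.0,0.0,0.0]],"turn":[[-0.0,0.0,-1.0],[-0.0,0.0,-1.0],[-0.0,0.0,-1.0],[-0.0,0.0,-1.0],[-0.0,0.0,-1.0],[-0.0,0.0,-1.0],[-0.0,0.0,-1.0],[-0.0,0.0,-1.0],[-0.0,0.0,-1.0],[-0.0,0.0,-1.0]]}
{"offset":[[0.0,0.0,0.0],[0.0,0.0,0.0],[0.0,0.0,0.0],[0.0,0.0,0.0],[0.0,0.0,0.0],[-0.61,0.58,-0.06],[-0.62,0.57,-0.06],[-0.61,0.58,-0.06],[-0.61,0.58,-0.06],[-0.62,0.57,-0.05]],"turn":[[-0.0,0.0,-1.0],[-0.0,0.0,-1.0],[-0.0,0.0,-1.0],[-0.0,0.0,-1.0],[-0.0,0.0,-1.0],[0.0,0.0,0.0],[0.0,0.0,0.0],[0.0,0.0,0.0],[0.0,0.0,0.0],[0.0,0.0,0.0]]}
{"offset":[[-0.61,0.58,-0.06]],"turn":[[0.0,0.0,0.0]]}
end [0.6054 0.1979 0.4298] max 0.62 1.0
```

```bash
python3 -m handwheel '{"offset":[[0,0,0],[0,0,0],[0,0,0],[0,0,0],[0,0,0],[0,0,0],[0,0,0],[0,0,0],[0,0,0],[0,0,0]],"turn":[[0,0,-1],[0,0,-1],[0,0,-1],[0,0,-1],[0,0,-1],[0,0,-1],[0,0,-1],[0,0,-1],[0,0,-1],[0,0,-1]]}' 0.3
python3 -m handwheel '{"offset":[[0,0,-0.1],[0,0,-0.1],[0,0,-0.1],[0,0,0],[0,0,0],[0,0,0]],"turn":[[0,0,-1],[0,0,-1],[0,0,-1],[0,0,-1],[0,0,-1],[0,0,0]]}' 0.3
python3 -m handwheel '{"offset":[[-0.61,0.58,0],[-0.61,0.58,0],[-0.61,0.58,0],[-0.61,0.58,0],[-0.61,0.58,0],[-0.61,0.58,0],[0,0,0],[0,0,0]],"turn":[[0,0,0],[0,0,0],[0,0,0],[0,0,0],[0,0,0],[0,0,0],[0,0,0],[0,0,0]]}' 0.3
python3 -c "
from plan import *
st();p,R=cur()
plan([((.6054,.1978,.42),down(kp[2]+np.pi/2),1)])
a=shot('side','s16')
print([(r['point'],r['p']) for r in robot.spot_point(a,'lid_handle')][:2])"
```

```text
time_s: 24.33
tool_pos: [0.4764, 0.0406, 0.4155]
ee_rot: [3.14, -0.003, 2.74]
force: [-0.3, -0.4, 0.7]
finger_gap: 0.03
time_s: 24.83
tool_pos: [0.4765, 0.0406, 0.4276]
ee_rot: [3.139, -0.002, -3.022]
force: [-0.6, 0.1, 0.2]
finger_gap: 0.0298
time_s: 25.5
tool_pos: [0.6068, 0.1968, 0.4258]
ee_rot: [3.141, -0.005, -3.026]
force: [0.4, -0.1, 0.3]
finger_gap: 0.0296
t 25.5 p [0.6068 0.1968 0.4258] k [ 0.1028 -0.0032  0.4258] rpy [ 3.141 -0.005 -3.026] F [ 0.4 -0.1  0.3] gap 0.0296 q [ 0.13  0.54  0.5   0.    2.11 -1.56]
{"offset":[[0.03,0.03,0.15]],"turn":[[0.01,-0.04,-0.02]]}
end [0.6055 0.1979 0.4198] max 0.15 0.04
[([202.2, 161.4], 0.83)]
```

View pics/s16.png

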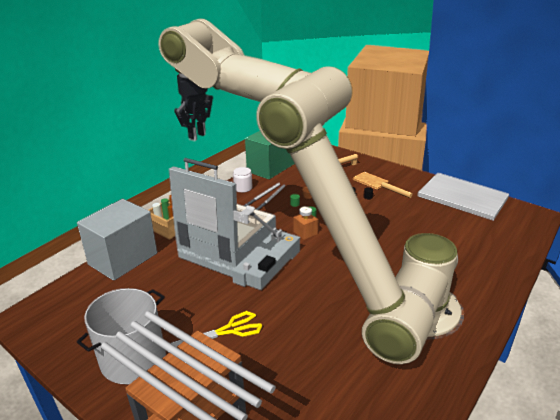

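Lid still up (handle at ≈(201,161)); descend and grip.

```bash
python3 -m handwheel '{"offset":[[0.02,0.02,0.5],[0.02,0.01,0.6],[0,0,0.6],[0,0,0.6],[0,0,0.13],[0,0,0],[0,0,0]],"turn":[[0,0,0],[0,0,0],[0,0,0],[0,0,0],[0,0,0],[0,0,0],[0,0,0]]}' 0.3
python3 -m handwheel '{"offset":[[0,0,0],[0,0,0],[0,0,0],[0,0,0],[0,0,0],[0,0,0]],"turn":[[0,0,0],[0,0,0],[0,0,0],[0,0,0],[0,0,0],[0,0,0]]}' 1
python3 arc.py 1.3 8
```

```text
time_s: 26.18
tool_pos: [0.6039, 0.1963, 0.3334]
ee_rot: [3.141, 0.002, -3.027]
force: [-0.7, -0.2, -0.3]
finger_gap: 0.03
time_s: 26.68
tool_pos: [0.6043, 0.1968, 0.3335]
ee_rot: [-3.141, 0.004, -3.026]
force: [0.0, -0.3, 7.0]
finger_gap: 0.0087
t 26.68 p [0.6043 0.1968 0.3335] k [ 0.1031 -0.0007  0.3335] rpy [-3.141  0.004 -3.026] F [ 0.  -0.3  7. ] gap 0.0087 q [ 0.13  0.5   0.81 -0.    1.83 -1.56]
lid 1.516735781579149 0.25114001233202005

{"offset":[[0.0,-0.16,0.14],[0.0,-0.17,0.01],[0.0,-0.17,0.02],[-0.0,-0.16,0.01],[-0.0,-0.17,0.02],[-0.0,-0.16,0.03],[-0.0,-0.16,0.03],[-0.0,-0.17,0.04]],"turn":[[0.0,0.0,0.0],[0.0,0.0,0.0],[0.0,0.0,0.0],[0.0,0.0,0.0],[0.0,0.0,0.0],[0.0,0.0,0.0],[0.0,0.0,0.0],[0.0,0.0,0.0]]}
end [0.6104 0.1444 0.3215] max 0.17 0.0
```

```bash
python3 -m handwheel '{"offset":[[0,-0.16,0],[0,-0.17,0.01],[0,-0.17,0.01],[0,-0.16,0.02],[0,-0.17,0.02],[0,-0.16,0.03],[0,-0.16,0.03],[0,-0.16,0.04],[0,0,0]],"turn":[[0,0,0],[0,0,0],[0,0,0],[0,0,0],[0,0,0],[0,0,0],[0,0,0],[0,0,0],[0,0,0]]}' 1
python3 arc.py 1.22 4; python3 look.py 17
```

```text
time_s: 27.43
tool_pos: [0.6107, 0.1436, 0.326]
ee_rot: [-3.141, 0.003, -3.027]
force: [2.2, -2.0, 5.1]
finger_gap: 0.0084
t 27.43 p [0.6107 0.1436 0.326 ] k [ 0.0495 -0.0009  0.326 ] rpy [-3.141e+00  3.000e-03 -3.027e+00] F [ 2.2 -2.   5.1] gap 0.0084 q [ 0.04  0.49  0.86 -0.    1.79 -1.64]
lid 1.3001237704392532 0.24992877369839456

{"offset":[[0.0,-0.09,0.14],[-0.0,-0.12,0.03],[-0.0,-0.12,0.03],[-0.0,-0.12,0.04]],"turn":[[0.0,0.0,0.0],[0.0,0.0,0.0],[0.0,0.0,0.0],[0.0,0.0,0.0]]}
end [0.6128 0.1257 0.3164] max 0.14 0.0
t 27.43 p [0.6107 0.1436 0.326 ] k [ 0.0495 -0.0009  0.326 ] rpy [-3.141e+00  3.000e-03 -3.027e+00] F [ 2.2 -2.   5.1] gap 0.0084 q [ 0.04  0.49  0.86 -0.    1.79 -1.64]
side [254.5, 209.9] 0.4 phi 0.8918312801027775 err 1.9771774587339859
```

View pics/s17c.png

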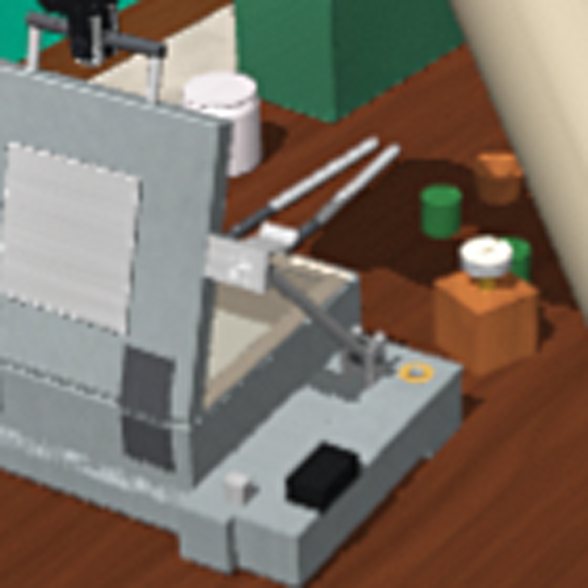

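View pics/t17c.png

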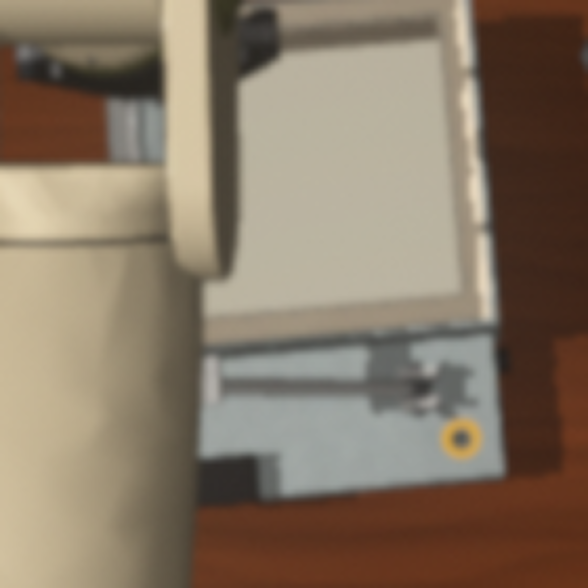

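```bash
python3 -m handwheel '{"offset":[[0,-0.1,0.03],[0,-0.1,0.03],[0,-0.1,0.03],[0,0,0]],"turn":[[0,0,0],[0,0,0],[0,0,0],[0,0,0]]}' 1
python3 arc.py 1.22 1 | head -2
python3 -m handwheel '{"offset":[[0,-0.08,0.03],[0,-0.08,0.03],[0,0,0]],"turn":[[0,0,0],[0,0,0],[0,0,0]]}' 1
python3 arc.py 1.22 1 | head -2; python3 look.py 18
```

```text
time_s: 27.97
tool_pos: [0.6121, 0.1326, 0.3231]
ee_rot: [-3.141, 0.004, -3.026]
force: [2.4, -1.2, 8.2]
finger_gap: 0.0084
t 27.97 p [0.6121 0.1326 0.3231] k [ 0.0384 -0.0009  0.3231] rpy [-3.141  0.004 -3.026] F [ 2.4 -1.2  8.2] gap 0.0084 q [ 0.02  0.48  0.87  0.    1.78 -1.66]
lid 1.2543041641182155 0.24983909334946575
time_s: 28.22
tool_pos: [0.6125, 0.1298, 0.3223]
ee_rot: [3.136, 0.007, -3.022]
force: [1.9, 15.6, 15.5]
finger_gap: 0.0086
t 28.22 p [0.6125 0.1298 0.3223] k [ 0.0356 -0.001   0.3223] rpy [ 3.136  0.007 -3.022] F [ 1.9 15.6 15.5] gap 0.0086 q [ 0.02  0.48  0.88  0.01  1.78 -1.67]
lid 1.242681145836139 0.24981150506912753
t 28.22 p [0.6125 0.1298 0.3223] k [ 0.0356 -0.001   0.3223] rpy [ 3.136  0.007 -3.022] F [ 1.9 15.6 15.5] gap 0.0086 q [ 0.02  0.48  0.88  0.01  1.78 -1.67]
side [253.0, 211.5] 0.67 phi 0.8606746304050469 err 1.2397397709566829
```

View pics/s18c.png

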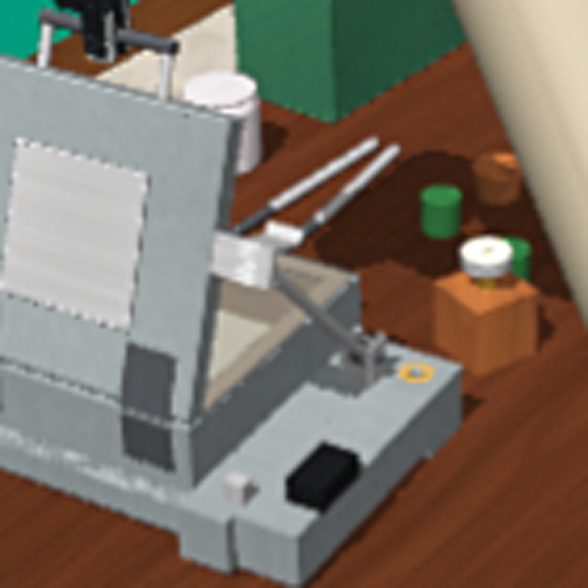

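```bash
python3 -m handwheel '{"offset":[[0,0.05,0],[0,0,0],[0,0,0],[0,0,0],[0,0,0],[0,0,-0.2],[0,0,-0.5],[0,0,-0.6],[0,0,-0.6],[0,0,0]],"turn":[[0,0,0],[0,0,0],[0,0,0],[0,0,0],[0,0,0],[0,0,0],[0,0,0],[0,0,0],[0,0,0],[0,0,0]]}' 0.3
python3 look.py 19
python3 -c "
from plan import *
a=shot('side','s20');b=shot('top','t20')
for n in ['lid_handle','socket']:
  ra=robot.spot_point(a,n);rb=robot.spot_point(b,n)
  print(n,ra[:2],rb[:2])
for th in (1.2,1.24,1.28): print(th,proj(a,k2w((.105-.2455*np.cos(th+.0449),0,.105+.2455*np.sin(th+.0449)))))
"
```

```text
time_s: 29.25
tool_pos: [0.6123, 0.1284, 0.4006]
ee_rot: [-3.141, 0.009, -3.026]
force: [-0.7, -0.4, 0.8]
finger_gap: 0.0301
t 29.25 p [0.6123 0.1284 0.4006] k [ 0.0342 -0.0006  0.4006] rpy [-3.141  0.009 -3.026] F [-0.7 -0.4  0.8] gap 0.0301 q [ 0.02  0.49  0.66 -0.    1.99 -1.67]
side [252.7, 212.0] 0.64 phi 0.8520345878749123 err 1.1582433822330782
lid_handle [{'point': [214.8, 159.7], 'p': 0.73}, {'point': [276.9, 233.3], 'p': 0.52}] [{'point': [188.8, 167.6], 'p': 0.76}, {'point': [401.8, 222.1], 'p': 0.43}]
socket [{'point': [249.7, 209.5], 'p': 0.9}, {'point': [305.0, 217.5], 'p': 0.53}] [{'point': [181.6, 242.1], 'p': 0.67}, {'point': [329.6, 236.7], 'p': 0.44}]
1.2 [217.10545983 156.19174517]
1.24 [215.08347215 156.49154713]
1.28 [213.02579993 156.9310127 ]
```

View pics/s20.png

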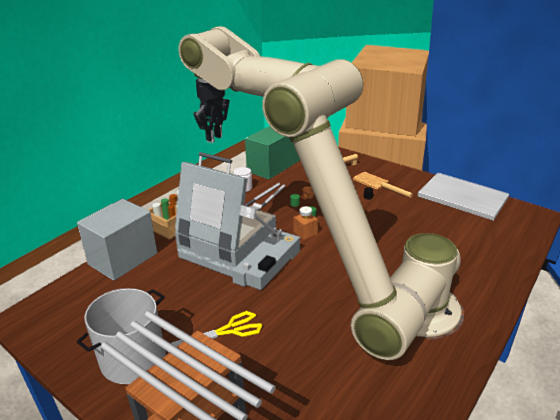

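View pics/t20.png

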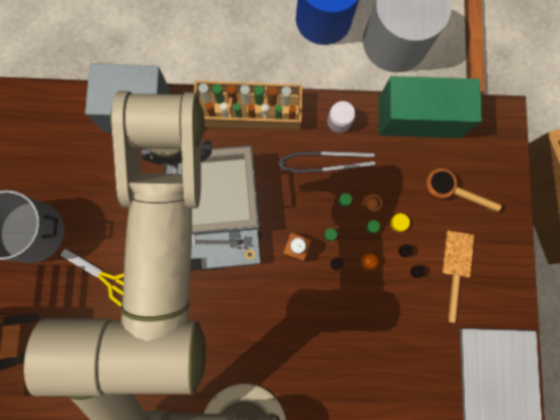

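```bash
cat > bars.py <<'E'
from plan import *
import sys
def bars(im,save=None):
    f=im['frame'].astype(int); r,g,b=f[...,0],f[...,1],f[...,2]
    m=((g>r+18)&(g>b+5)&(g>40)).astype(np.uint8)
    out=[]
    n,l,s,c=cv2.connectedComponentsWithStats(m)
    for i in range(1,n):
        if s[i,4]>25:
            ys,xs=np.where(l==i); 
            P=atz(im,c[i],.034)
            if .3<P[0]<.85 and -.5<P[1]<.6: out.append((c[i].round(1).tolist(),int(s[i,4]),P.round(4).tolist(),w2k(P).round(4).tolist(),s[i,:4].tolist()))
    return out
if __name__=='__main__':
    b=shot('top','tb'+sys.argv[1])
    for o in bars(b): print(o)
    f=b['frame'][180:290,280:440,::-1]; cv2.imwrite(f'pics/tb{sys.argv[1]}c.png',cv2.resize(f,None,fx=4.5,fy=4.5,interpolation=cv2.INTER_CUBIC))
E
python3 bars.py 1
```

```text
([344.9, 199.1], 131, [0.6136, -0.2596, 0.034], [-0.3513, 0.0434, 0.034], [339, 193, 13, 13])
([372.8, 226.1], 130, [0.54, -0.3371, 0.034], [-0.4196, 0.1255, 0.034], [367, 220, 13, 13])
([330.3, 234.2], 115, [0.5143, -0.2199, 0.034], [-0.3003, 0.1373, 0.034], [324, 229, 13, 12])
```

View pics/tb1c.png

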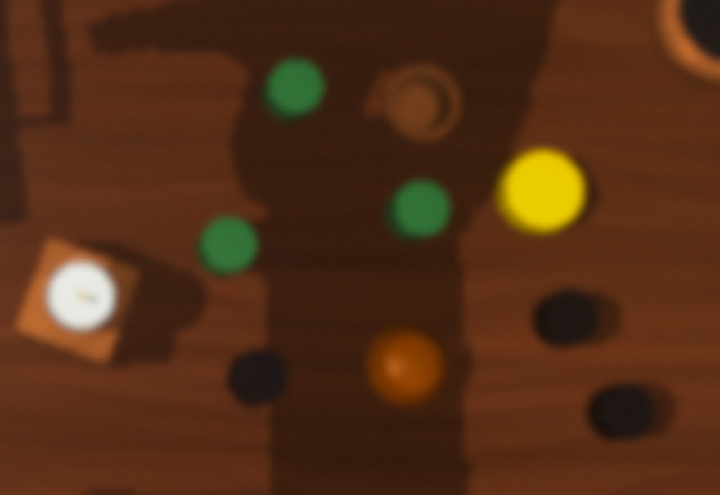

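```bash
python3 -m handwheel '{"offset":[[0,-0.9,0],[0,-0.9,0],[0,-0.9,0.1],[0,-0.9,0.3],[0,-0.9,0.4],[0,-0.9,0.4],[0,-0.9,0.4],[0,-0.9,0.4],[0,-0.9,0.4],[0,-0.9,0.4]],"turn":[[0,0,0],[0,0,0],[0,0,1],[0,0,0],[0,0,0],[0,0,0],[0,0,0],[0,0,0],[0,0,0],[0,0,0]]}' -0.15
python3 -m handwheel '{"offset":[[0,0,0],[0,0,0],[0,0,0],[0,0,0],[0,0,0],[0,0,0],[0,0,0],[0,0,0],[0,0,0],[0,0,0]],"turn":[[0,0,1],[0,0,1],[0,0,1],[0,0,1],[0,0,1],[0,0,1],[0,0,1],[0,0,1],[0,0,1],[0,0,1]]}'
python3 -m handwheel '{"offset":[[0,0,0],[0,0,0],[0,0,0],[0,0,0],[0,0,0],[0,0,0],[0,0,0],[0,0,0]],"turn":[[0,0,1],[0,0,1],[0,0,1],[0,0,1],[0,0.9,0],[0,0.8,0],[0,0.8,0],[0,0,0]]}'
python3 bars.py 2
cat > go.py <<'E'
from plan import *
import sys
# go.py X Y Z(grasp-based TCP z) yaw_deg n : grasp point over X,Y with tilt 15
def Rt(yaw,tilt=15): return down(np.radians(yaw))@Rn.from_euler('y',np.radians(tilt)).as_matrix()
def tcp(x,y,z,R): return np.array([x,y,0])+np.array([R[0,2],R[1,2],0])*.019+[0,0,z]
if __name__=='__main__':
    st(); a=sys.argv[1]
    x,y,z=map(float,sys.argv[2:5])
    if a=='k': x,y,_=k2w((x,y,0))
    R=Rt(float(sys.argv[5])); plan([(tcp(x,y,z,R),R,int(sys.argv[6]))])
E
python3 go.py w .614 -.26 .12 96.7 5
```

```text
time_s: 30.63
tool_pos: [0.627, -0.2325, 0.2824]
ee_rot: [3.142, 0.0, -3.13]
force: [0.1, -0.1, -0.6]
finger_gap: 0.0494
time_s: 31.47
tool_pos: [0.6273, -0.2307, 0.2829]
ee_rot: [-3.141, -0.0, 2.101]
force: [-0.3, -0.0, 0.0]
finger_gap: 0.0491
time_s: 32.13
tool_pos: [0.627, -0.2329, 0.2813]
ee_rot: [-3.139, -0.266, 1.683]
force: [0.1, -0.2, -0.9]
finger_gap: 0.0495
t 32.18 p [ 0.6272 -0.2322  0.2817] k [-0.3257  0.0267  0.2817] rpy [-3.14  -0.262  1.684] F [ 0.7 -0.1 -0.4] gap 0.0489 q [-0.61  0.65  0.7   0.21  1.95 -0.66]
{"offset":[[-0.31,-0.08,0.75],[-0.31,-0.08,0.76],[-0.31,-0.08,0.75],[-0.31,-0.08,0.76],[-0.32,-0.08,0.75]],"turn":[[-0.0,0.0,-0.01],[-0.0,0.0,-0.01],[-0.0,0.0,-0.01],[-0.0,0.0,-0.01],[-0.0,0.0,-0.01]]}
end [ 0.6136 -0.2552  0.1199] max 0.76 0.01
```

```bash
python3 -c "
from plan import *
a=shot('side','s21');b=shot('top','t21')
print([(np.round(r['point']),round(r['p'],2)) for r in robot.spot_in(a,'bar0')])
for n,z in (('A',(.6150,-.2610,.017)),('B',(.5400,-.338,.017)),('C',(.5143,-.221,.017))): print(n,proj(a,z))"
```

```text
[(array([295., 199.]), 0.57), (array([350., 191.]), 0.46)]
A [294.16116829 199.20089561]
B [322.877539 196.637805]
C [310.94598162 212.17039755]
```

View pics/s21.png

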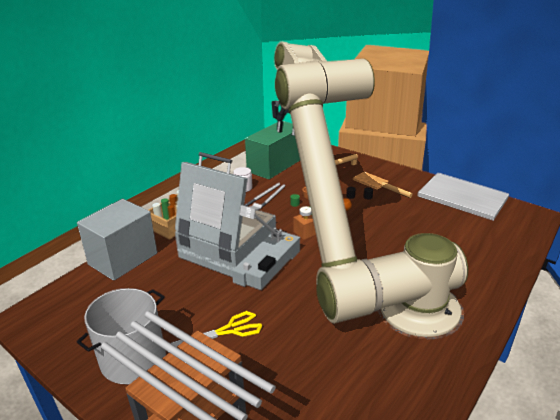

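View pics/t21.png

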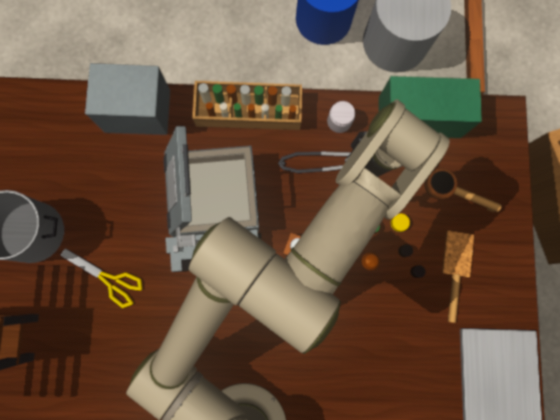

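```bash
python3 -m handwheel '{"offset":[[-0.31,-0.08,0.75],[-0.31,-0.08,0.76],[-0.31,-0.08,0.75],[-0.31,-0.08,0.76],[-0.32,-0.08,0.75],[0,0,0],[0,0,0]],"turn":[[0,0,0],[0,0,0],[0,0,0],[0,0,0],[0,0,0],[0,0,0],[0,0,0]]}' -0.15
python3 go.py w .6145 -.2608 .008 96.7 5
python3 -c "
from plan import *
a=shot('side','s22');cv2.imwrite('pics/s22c.png',cv2.resize(a['frame'][130:240,240:360,::-1],None,fx=5,fy=5))"
```

```text
time_s: 32.92
tool_pos: [0.6138, -0.2529, 0.1214]
ee_rot: [-3.14, -0.262, 1.687]
force: [0.2, 1.0, 0.0]
finger_gap: 0.049
t 32.92 p [ 0.6138 -0.2529  0.1214] k [-0.3447  0.0424  0.1214] rpy [-3.14  -0.262  1.687] F [0.2 1.  0. ] gap 0.049 q [-0.64  0.73  1.    0.19  1.59 -0.77]
{"offset":[[-0.16,-0.0,0.54],[-0.16,-0.0,0.55],[-0.16,-0.0,0.54],[-0.17,-0.0,0.54],[-0.16,-0.0,0.55]],"turn":[[-0.0,-0.0,-0.0],[-0.0,-0.0,-0.0],[-0.0,-0.0,-0.0],[-0.0,-0.0,-0.0],[-0.0,-0.0,-0.0]]}
end [ 0.6141 -0.256   0.0079] max 0.55 0.0
```

View pics/s22c.png

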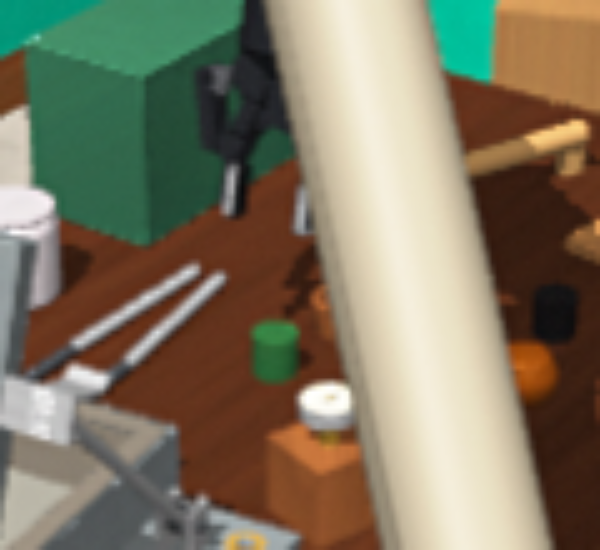

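```bash
python3 -m handwheel '{"offset":[[-0.16,0,0.54],[-0.16,0,0.55],[-0.16,0,0.54],[-0.17,0,0.54],[-0.16,0,0.5],[0,0,0],[0,0,0]],"turn":[[0,0,0],[0,0,0],[0,0,0],[0,0,0],[0,0,0],[0,0,0],[0,0,0]]}' -0.15
python3 -m handwheel '{"offset":[[0,0,0],[0,0,0],[0,0,0],[0,0,0],[0,0,0]],"turn":[[0,0,0],[0,0,0],[0,0,0],[0,0,0],[0,0,0]]}' 1
python3 go.py w .6145 -.2608 .2 96.7 5
```

```text
time_s: 33.55
tool_pos: [0.6154, -0.2574, 0.0117]
ee_rot: [3.14, -0.26, 1.688]
force: [0.0, -0.8, 0.5]
finger_gap: 0.0488
time_s: 33.97
tool_pos: [0.6157, -0.258, 0.013]
ee_rot: [3.137, -0.258, 1.688]
force: [-0.4, 0.4, 6.8]
finger_gap: 0.0322
t 33.97 p [ 0.6157 -0.258   0.013 ] k [-0.35    0.0411  0.013 ] rpy [ 3.137 -0.258  1.688] F [-0.4  0.4  6.8] gap 0.0322 q [-0.65  0.85  1.1   0.19  1.38 -0.82]
{"offset":[[0.25,-0.0,-0.9],[0.25,-0.01,-0.9],[0.25,-0.0,-0.9],[0.26,-0.01,-0.9],[0.25,-0.01,-0.9]],"turn":[[0.01,0.01,0.0],[0.01,0.01,0.0],[0.01,0.01,0.0],[0.01,0.01,0.0],[0.01,0.01,0.0]]}
end [ 0.6139 -0.2559  0.1999] max 0.9 0.01
```

```bash
python3 -m handwheel '{"offset":[[0.2,0,-0.7],[0.25,0,-0.9],[0.25,0,-0.9],[0.25,0,-0.9],[0.25,0,-0.9],[0.1,0,-0.3],[0,0,0],[0,0,0]],"turn":[[0,0,0],[0,0,0],[0,0,0],[0,0,0],[0,0,0],[0,0,0],[0,0,0],[0,0,0]]}' 1
python3 go.py k -.04 -.046 .2 96.7 10
```

```text
time_s: 34.63
tool_pos: [0.614, -0.2547, 0.202]
ee_rot: [3.14, -0.26, 1.688]
force: [0.4, 0.3, -1.2]
finger_gap: 0.0319
t 34.63 p [ 0.614  -0.2547  0.202 ] k [-0.3464  0.0424  0.202 ] rpy [ 3.14  -0.26   1.688] F [ 0.4  0.3 -1.2] gap 0.0319 q [-0.65  0.68  0.88  0.19  1.76 -0.74]
{"offset":[[0.75,0.22,0.21],[0.75,0.22,0.2],[0.75,0.22,0.21],[0.75,0.22,0.2],[0.75,0.22,0.21],[0.76,0.22,0.2],[0.75,0.22,0.21],[0.75,0.22,0.2],[0.75,0.22,0.21],[0.75,0.22,0.2]],"turn":[[0.0,0.0,-0.0],[0.0,0.0,-0.0],[0.0,0.0,-0.0],[0.0,0.0,-0.0],[0.0,0.0,-0.0],[0.0,0.0,-0.0],[0.0,0.0,-0.0],[0.0,0.0,-0.0],[0.0,0.0,-0.0],[0.0,0.0,-0.0]]}
end [0.6653 0.0648 0.2002] max 0.76 0.0
```

```bash
python3 -m handwheel '{"offset":[[0.75,0.22,0.2],[0.75,0.22,0.2],[0.75,0.22,0.2],[0.75,0.22,0.2],[0.75,0.22,0.2],[0.75,0.22,0.2],[0.75,0.22,0.2],[0.75,0.22,0.2],[0.6,0.2,0.2],[0,0,0]],"turn":[[0,0,0],[0,0,0],[0,0,0],[0,0,0],[0,0,0],[0,0,0],[0,0,0],[0,0,0],[0,0,0],[0,0,0]]}' 1
python3 go.py k -.04 -.046 .15 96.7 4
python3 -c "
from plan import *
a=shot('side','s23');b=shot('top','t23')"
```

```text
time_s: 35.47
tool_pos: [0.6596, 0.0312, 0.1978]
ee_rot: [-3.138, -0.264, 1.691]
force: [-0.0, -0.1, -1.3]
finger_gap: 0.0321
t 35.47 p [0.6596 0.0312 0.1978] k [-0.0678 -0.0362  0.1978] rpy [-3.138 -0.264  1.691] F [-0.  -0.1 -1.3] gap 0.0321 q [-0.23  0.62  1.    0.25  1.62 -0.35]
{"offset":[[0.12,0.06,0.34],[0.12,0.07,0.34],[0.12,0.06,0.35],[0.12,0.06,0.34]],"turn":[[-0.01,-0.01,0.01],[-0.01,-0.01,0.01],[-0.01,-0.01,0.01],[-0.01,-0.01,0.01]]}
end [0.6655 0.0649 0.1499] max 0.35 0.01
```

View pics/s23.png

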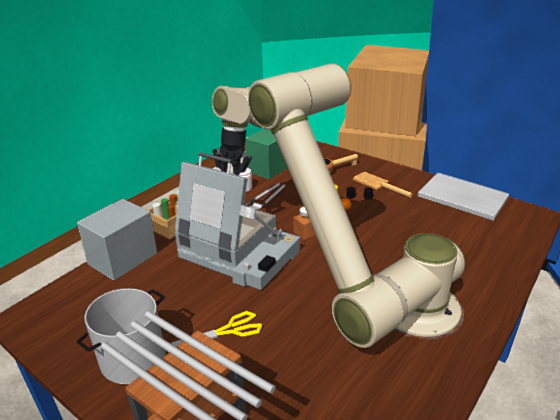

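View pics/t23.png

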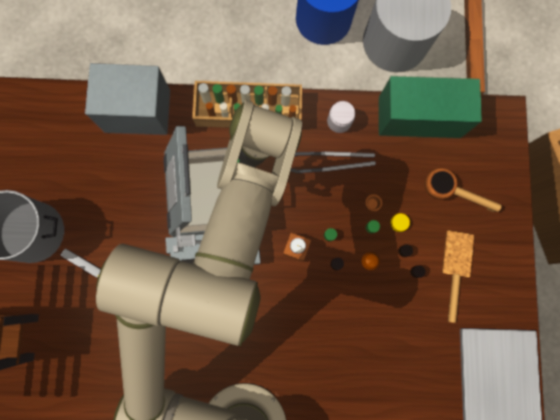

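```bash
python3 -m handwheel '{"offset":[[0.12,0.06,0.3],[0.12,0.06,0.3],[0.12,0.06,0.3],[0.1,0.06,0.3],[0,0,0],[0,0,0]],"turn":[[0,0,0],[0,0,0],[0,0,0],[0,0,0],[0,0,0],[0,0,0]]}' 1
python3 go.py k -.04 -.046 .08 96.7 4
```

```text
time_s: 36.07
tool_pos: [0.666, 0.0576, 0.157]
ee_rot: [-3.14, -0.262, 1.687]
force: [-0.3, -0.3, -1.6]
finger_gap: 0.0317
t 36.07 p [0.666  0.0576 0.157 ] k [-0.0424 -0.0457  0.157 ] rpy [-3.14  -0.262  1.687] F [-0.3 -0.3 -1.6] gap 0.0317 q [-0.19  0.66  1.04  0.25  1.52 -0.33]
{"offset":[[-0.08,0.0,0.48],[-0.08,0.01,0.47],[-0.08,-0.0,0.48],[-0.08,0.0,0.48]],"turn":[[-0.0,-0.0,-0.0],[-0.0,-0.0,-0.0],[-0.0,-0.0,-0.0],[-0.0,-0.0,-0.0]]}
end [0.6653 0.065  0.0799] max 0.48 0.0
```

```bash
python3 -m handwheel '{"offset":[[-0.08,0,0.48],[-0.08,0,0.48],[-0.08,0,0.48],[-0.08,0,0.48],[0,0,0],[0,0,0]],"turn":[[0,0,0],[0,0,0],[0,0,0],[0,0,0],[0,0,0],[0,0,0]]}' 1
python3 go.py k -.04 -.046 .063 96.7 2
```

```text
time_s: 36.57
tool_pos: [0.6654, 0.0644, 0.0807]
ee_rot: [-3.141, -0.262, 1.686]
force: [1.2, 0.1, 0.9]
finger_gap: 0.0319
t 36.57 p [0.6654 0.0644 0.0807] k [-0.0356 -0.0459  0.0807] rpy [-3.141 -0.262  1.686] F [1.2 0.1 0.9] gap 0.0319 q [-0.18  0.73  1.14  0.26  1.36 -0.36]
{"offset":[[-0.05,0.0,0.22],[-0.05,0.0,0.21]],"turn":[[-0.0,-0.0,-0.01],[-0.0,-0.0,-0.01]]}
end [0.6653 0.065  0.0631] max 0.22 0.01
```

```bash
python3 -m handwheel '{"offset":[[-0.05,0,0.22],[-0.05,0,0.21],[0,0,0],[0,0,0]],"turn":[[0,0,0],[0,0,0],[0,0,0],[0,0,0]]}' 1
python3 -c "
from plan import *
st()"
```

```text
time_s: 36.9
tool_pos: [0.6655, 0.0651, 0.0632]
ee_rot: [3.141, -0.262, 1.687]
force: [0.7, -0.6, -0.8]
finger_gap: 0.0317
t 36.9 p [0.6655 0.0651 0.0632] k [-0.0349 -0.0461  0.0632] rpy [ 3.141 -0.262  1.687] F [ 0.7 -0.6 -0.8] gap 0.0317 q [-0.18  0.75  1.16  0.26  1.32 -0.37]
```

Not yet touching; 2 more mm, then release.

```bash
python3 -m handwheel '{"offset":[[-0.01,0,0.04],[0,0,0.03],[0,0,0]],"turn":[[0,0,0],[0,0,0],[0,0,0]]}' 1
python3 -m handwheel '{"offset":[[0,0,0],[0,0,0],[0,0,0],[0,0,0]],"turn":[[0,0,0],[0,0,0],[0,0,0],[0,0,0]]}' 0.0
python3 -m handwheel '{"offset":[[0.1,0,-0.3],[0.15,0,-0.6],[0.25,0,-0.8],[0.25,0,-0.8],[0.25,0,-0.8],[0,0,0]],"turn":[[0,0,0],[0,0,0],[0,0,0],[0,0,0],[0,0,0],[0,0,0]]}'
python3 -c "
from plan import *
st()"
```

```text
time_s: 37.15
tool_pos: [0.6656, 0.0652, 0.063]
ee_rot: [3.139, -0.261, 1.688]
force: [-6.6, -3.9, 16.4]
finger_gap: 0.0319
time_s: 37.48
tool_pos: [0.6651, 0.0656, 0.0623]
ee_rot: [3.14, -0.262, 1.688]
force: [-9.7, -1.7, 13.4]
finger_gap: 0.0426
time_s: 37.98
tool_pos: [0.6668, 0.0702, 0.2061]
ee_rot: [3.129, -0.259, 1.691]
force: [1.1, -0.7, 1.6]
finger_gap: 0.0426
t 37.98 p [0.6668 0.0702 0.2061] k [-0.03   -0.0479  0.2061] rpy [ 3.129 -0.259  1.691] F [ 1.1 -0.7  1.6] gap 0.0426 q [-0.17  0.62  0.97  0.25  1.61 -0.29]
```

```bash
python3 go.py w .515 -.2215 .2 96.7 10 | tail -2
```

```text
{"offset":[[-0.65,-0.46,-0.16],[-0.65,-0.46,-0.16],[-0.64,-0.47,-0.16],[-0.65,-0.46,-0.16],[-0.65,-0.46,-0.16],[-0.65,-0.46,-0.16],[-0.65,-0.47,-0.16],[-0.64,-0.46,-0.16],[-0.65,-0.46,-0.16],[-0.65,-0.47,-0.15]],"turn":[[0.01,0.0,0.0],[0.01,0.0,0.0],[0.01,0.0,0.0],[0.01,0.0,0.0],[0.01,0.0,0.0],[0.01,0.0,0.0],[0.01,0.0,0.0],[0.01,0.0,0.0],[0.01,0.0,0.0],[0.01,0.0,0.0]]}
end [ 0.5142 -0.2166  0.1999] max 0.65 0.01
```

```bash
python3 -m handwheel '{"offset":[[-0.65,-0.46,-0.17],[-0.65,-0.46,-0.17],[-0.65,-0.46,-0.17],[-0.65,-0.46,-0.17],[-0.65,-0.46,-0.17],[-0.65,-0.46,-0.17],[-0.65,-0.46,-0.16],[-0.65,-0.46,-0.16],[-0.65,-0.46,-0.16],[-0.5,-0.46,-0.15]],"turn":[[0,0,0],[0,0,0],[0,0,0],[0,0,0],[0,0,0],[0,0,0],[0,0,0],[0,0,0],[0,0,0],[0,0,0]]}' -0.15
python3 bars.py 3
python3 -c "
from plan import *
a=shot('side','s24'); b=shot('top','t24'); cv2.imwrite('pics/t24c.png',cv2.resize(b['frame'][130:290,150:350,::-1],None,fx=3.6,fy=3.6))
st()"
```

```text
time_s: 38.82
tool_pos: [0.5115, -0.2138, 0.1961]
ee_rot: [3.141, -0.261, 1.686]
force: [1.2, -0.9, 0.5]
finger_gap: 0.0491
([228.5, 173.0], 131, [0.6773, 0.0661, 0.034], [-0.0353, -0.0579, 0.034], [223, 167, 12, 13])
t 38.97 p [ 0.5119 -0.2133  0.1963] k [-0.2934  0.1391  0.1963] rpy [ 3.141 -0.261  1.684] F [ 0.5  0.1 -0.3] gap 0.0491 q [-0.69  0.48  1.26  0.18  1.59 -0.82]
```

View pics/t24c.png

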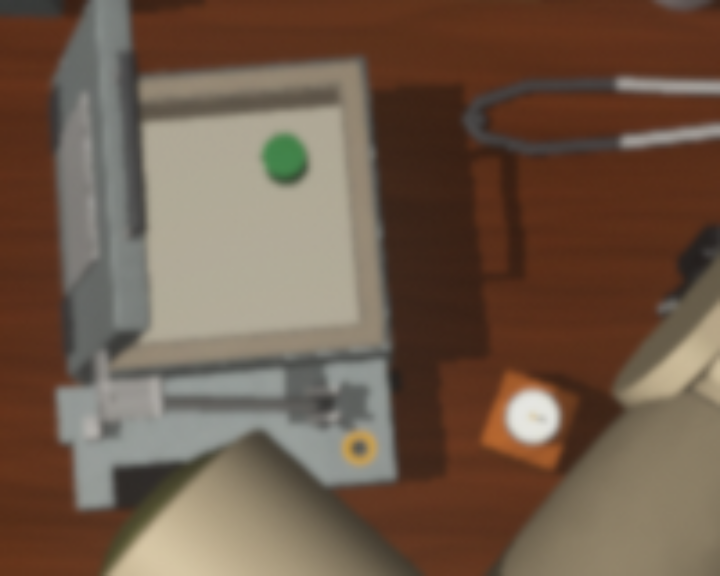

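View pics/s24.png

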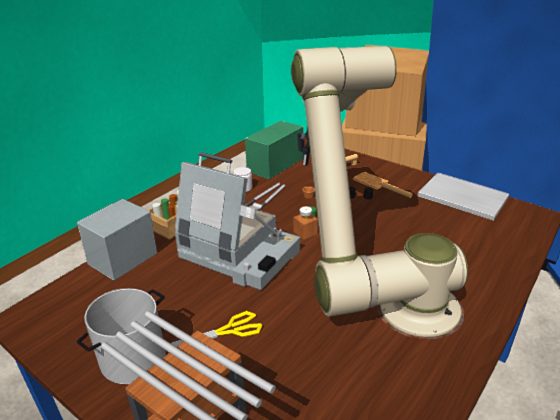

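```bash
python3 go.py w .515 -.2215 .1 96.7 4 | tail -2; python3 -c "
from plan import *
a=shot('side','s25');cv2.imwrite('pics/s25c.png',cv2.resize(a['frame'][170:250,270:350,::-1],None,fx=6,fy=6))
print(proj(a,(.515,-.2215,.017)))
f=a['frame'].astype(int); m=((f[...,1]>f[...,0]+18)&(f[...,1]>f[...,2]+5)&(f[...,1]>40)).astype(np.uint8)
n,l,s,c=cv2.connectedComponentsWithStats(m)
for i in range(1,n):
  if s[i,4]>10 and 150<c[i][1]<300: print(c[i],s[i])"
```

```text
{"offset":[[-0.18,0.01,0.58],[-0.17,0.02,0.57],[-0.18,0.01,0.58],[-0.18,0.01,0.57]],"turn":[[0.0,0.0,-0.01],[0.0,0.0,-0.01],[0.0,0.0,-0.01],[0.0,0.0,-0.01]]}
end [ 0.5143 -0.2167  0.1001] max 0.58 0.01
[310.85976635 212.04963189]
[203.5  157.75] [202 156   5   5  16]
[164.67826087 207.45217391] [161 198   8  21 115]
[313.27027027 210.7027027 ] [310 207   6   9  37]
```

View pics/s25c.png

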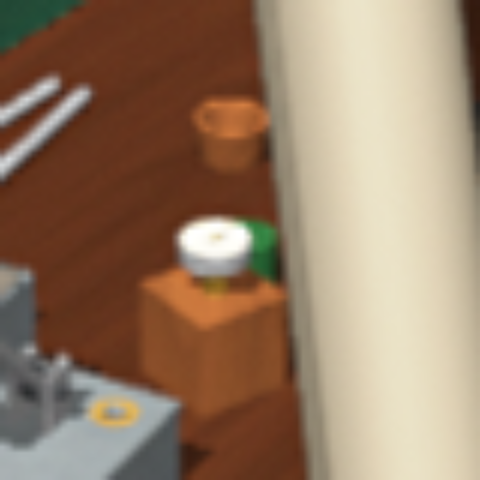

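```bash
python3 -m handwheel '{"offset":[[-0.18,0.01,0.58],[-0.18,0.02,0.58],[-0.18,0.01,0.58],[-0.18,0.01,0.58],[0,0,0],[0,0,0]],"turn":[[0,0,0],[0,0,0],[0,0,0],[0,0,0],[0,0,0],[0,0,0]]}' -0.15
python3 go.py w .515 -.2215 .01 96.7 4 | tail -2
```

```text
time_s: 39.52
tool_pos: [0.5151, -0.2143, 0.0988]
ee_rot: [-3.141, -0.263, 1.688]
force: [0.0, -0.7, 0.6]
finger_gap: 0.049
{"offset":[[-0.16,-0.01,0.53],[-0.16,-0.0,0.53],[-0.15,-0.01,0.54],[-0.16,-0.0,0.53]],"turn":[[-0.0,-0.0,0.0],[-0.0,-0.0,0.0],[-0.0,-0.0,0.0],[-0.0,-0.0,0.0]]}
end [ 0.5145 -0.2166  0.01  ] max 0.54 0.0
```

```bash
python3 -m handwheel '{"offset":[[-0.16,0,0.53],[-0.16,0,0.53],[-0.16,0,0.53],[-0.16,0,0.53],[0,0,0],[0,0,0]],"turn":[[0,0,0],[0,0,0],[0,0,0],[0,0,0],[0,0,0],[0,0,0]]}' -0.15
python3 -m handwheel '{"offset":[[0,0,0],[0,0,0],[0,0,0],[0,0,0],[0,0,0]],"turn":[[0,0,0],[0,0,0],[0,0,0],[0,0,0],[0,0,0]]}' 1
python3 -m handwheel '{"offset":[[0.2,0,-0.7],[0.25,0,-0.9],[0.25,0,-0.9],[0.25,0,-0.9],[0.25,0,-0.9],[0.1,0,-0.3],[0,0,0]],"turn":[[0,0,0],[0,0,0],[0,0,0],[0,0,0],[0,0,0],[0,0,0],[0,0,0]]}' 1
python3 go.py k -.04 .04 .2 96.7 10
```

```text
time_s: 40.02
tool_pos: [0.5158, -0.2182, 0.0116]
ee_rot: [3.141, -0.261, 1.688]
force: [-0.3, 0.2, 0.6]
finger_gap: 0.0493
time_s: 40.43
tool_pos: [0.5162, -0.2188, 0.0129]
ee_rot: [3.138, -0.259, 1.688]
force: [0.5, 0.6, 6.3]
finger_gap: 0.0323
time_s: 41.02
tool_pos: [0.5158, -0.2161, 0.2068]
ee_rot: [3.135, -0.255, 1.689]
force: [-0.2, -0.4, -1.1]
finger_gap: 0.0321
t 41.02 p [ 0.5158 -0.2161  0.2068] k [-0.2967  0.1354  0.2068] rpy [ 3.135 -0.255  1.689] F [-0.2 -0.4 -1.1] gap 0.0321 q [-0.69  0.48  1.23  0.18  1.61 -0.82]
{"offset":[[0.63,0.24,0.18],[0.63,0.24,0.19],[0.62,0.23,0.18],[0.63,0.24,0.18],[0.63,0.24,0.19],[0.63,0.24,0.18],[0.62,0.24,0.19],[0.63,0.24,0.18],[0.63,0.24,0.19],[0.63,0.24,0.19]],"turn":[[0.01,0.01,0.0],[0.01,0.01,0.0],[0.01,0.01,0.0],[0.01,0.01,0.0],[0.01,0.01,0.0],[0.01,0.01,0.0],[0.01,0.01,0.0],[0.01,0.01,0.0],[0.01,0.01,0.0],[0.01,0.01,0.0]]}
end [0.5801 0.0551 0.1999] max 0.63 0.01
```

```bash
python3 -m handwheel '{"offset":[[0.63,0.24,0.18],[0.63,0.24,0.18],[0.63,0.24,0.18],[0.63,0.24,0.18],[0.63,0.24,0.18],[0.63,0.24,0.18],[0.63,0.24,0.18],[0.63,0.24,0.18],[0.6,0.24,0.18],[0,0,0]],"turn":[[0,0,0],[0,0,0],[0,0,0],[0,0,0],[0,0,0],[0,0,0],[0,0,0],[0,0,0],[0,0,0],[0,0,0]]}' 1
python3 go.py k -.04 .04 .15 96.7 5|tail -2
```

```text
time_s: 41.85
tool_pos: [0.5732, 0.0317, 0.1969]
ee_rot: [-3.141, -0.263, 1.691]
force: [-0.3, -0.3, -1.2]
finger_gap: 0.0318
{"offset":[[0.05,0.05,0.26],[0.04,0.05,0.25],[0.05,0.04,0.26],[0.04,0.05,0.25],[0.05,0.05,0.26]],"turn":[[-0.0,-0.0,0.01],[-0.0,-0.0,0.01],[-0.0,-0.0,0.01],[-0.0,-0.0,0.01],[-0.0,-0.0,0.01]]}
end [0.58   0.0549 0.1498] max 0.26 0.01
```

```bash
python3 -m handwheel '{"offset":[[0.05,0.05,0.26],[0.05,0.05,0.26],[0.05,0.05,0.26],[0.05,0.05,0.26],[0.05,0.05,0.26],[0,0,0],[0,0,0]],"turn":[[0,0,0],[0,0,0],[0,0,0],[0,0,0],[0,0,0],[0,0,0],[0,0,0]]}' 1
python3 go.py k -.04 .04 .07 96.7 5|tail -2
```

```text
time_s: 42.43
tool_pos: [0.5805, 0.0516, 0.149]
ee_rot: [-3.14, -0.262, 1.687]
force: [0.0, -0.7, -0.7]
finger_gap: 0.0319
{"offset":[[-0.09,-0.0,0.39],[-0.08,-0.0,0.38],[-0.09,-0.0,0.39],[-0.09,-0.0,0.38],[-0.08,-0.0,0.39]],"turn":[[-0.0,-0.0,-0.0],[-0.0,-0.0,-0.0],[-0.0,-0.0,-0.0],[-0.0,-0.0,-0.0],[-0.0,-0.0,-0.0]]}
end [0.58  0.055 0.07 ] max 0.39 0.0
```

```bash
python3 -m handwheel '{"offset":[[-0.09,0,0.38],[-0.09,0,0.38],[-0.09,0,0.38],[-0.09,0,0.38],[-0.09,0,0.38],[0,0,0],[0,0,0]],"turn":[[0,0,0],[0,0,0],[0,0,0],[0,0,0],[0,0,0],[0,0,0],[0,0,0]]}' 1
python3 -m handwheel '{"offset":[[-0.02,0,0.08],[-0.02,0,0.08],[0,0,0],[0,0,0]],"turn":[[0,0,0],[0,0,0],[0,0,0],[0,0,0]]}' 1
python3 -c "
from plan import *
st()"
```

```text
time_s: 43.02
tool_pos: [0.5806, 0.0536, 0.0719]
ee_rot: [-3.141, -0.262, 1.687]
force: [0.1, 0.5, -0.5]
finger_gap: 0.0318
time_s: 43.35
tool_pos: [0.5806, 0.0539, 0.0654]
ee_rot: [3.141, -0.262, 1.687]
force: [-0.2, -0.5, -1.7]
finger_gap: 0.0325
t 43.35 p [0.5806 0.0539 0.0654] k [-0.036   0.0396  0.0654] rpy [ 3.141 -0.262  1.687] F [-0.2 -0.5 -1.7] gap 0.0325 q [-0.22  0.62  1.43  0.27  1.19 -0.45]
```

```bash
python3 -m handwheel '{"offset":[[-0.01,0,0.05],[0,0,0.04],[0,0,0]],"turn":[[0,0,0],[0,0,0],[0,0,0]]}' 1
python3 -m handwheel '{"offset":[[0,0,0],[0,0,0],[0,0,0],[0,0,0]],"turn":[[0,0,0],[0,0,0],[0,0,0],[0,0,0]]}' 0.0
python3 -m handwheel '{"offset":[[0.1,0,-0.3],[0.15,0,-0.6],[0.2,0,-0.8],[0.2,0,-0.8],[0.2,0,-0.8],[0,0,0]],"turn":[[0,0,0],[0,0,0],[0,0,0],[0,0,0],[0,0,0],[0,0,0]]}'
python3 -c "
from plan import *
st()"
```

```text
time_s: 43.6
tool_pos: [0.5807, 0.0542, 0.0628]
ee_rot: [3.14, -0.261, 1.687]
force: [-3.2, -1.8, 10.3]
finger_gap: 0.032
time_s: 43.93
tool_pos: [0.5805, 0.0545, 0.0615]
ee_rot: [3.141, -0.262, 1.687]
force: [0.4, -0.6, 1.9]
finger_gap: 0.0428
time_s: 44.43
tool_pos: [0.5825, 0.053, 0.204]
ee_rot: [3.131, -0.259, 1.69]
force: [0.4, 0.5, 0.1]
finger_gap: 0.043
t 44.43 p [0.5825 0.053  0.204 ] k [-0.0372  0.0377  0.204 ] rpy [ 3.131 -0.259  1.69 ] F [0.4 0.5 0.1] gap 0.043 q [-0.22  0.47  1.25  0.25  1.5  -0.37]
```

```bash
python3 go.py w .54 -.30 .22 96.7 10|tail -2
```

```text
{"offset":[[-0.81,-0.21,-0.26],[-0.82,-0.21,-0.26],[-0.81,-0.2,-0.26],[-0.81,-0.21,-0.25],[-0.81,-0.21,-0.26],[-0.82,-0.21,-0.26],[-0.81,-0.21,-0.26],[-0.81,-0.21,-0.25],[-0.81,-0.21,-0.26],[-0.82,-0.21,-0.26]],"turn":[[0.01,0.0,0.0],[0.01,0.0,0.0],[0.01,0.0,0.0],[0.01,0.0,0.0],[0.01,0.0,0.0],[0.01,0.0,0.0],[0.01,0.0,0.0],[0.01,0.0,0.0],[0.01,0.0,0.0],[0.01,0.0,0.0]]}
end [ 0.5394 -0.2953  0.2201] max 0.82 0.01
```

```bash
python3 -m handwheel '{"offset":[[-0.8,-0.21,-0.26],[-0.8,-0.21,-0.26],[-0.8,-0.21,-0.26],[-0.8,-0.21,-0.26],[-0.8,-0.21,-0.26],[-0.8,-0.21,-0.26],[-0.8,-0.21,-0.26],[-0.8,-0.21,-0.26],[-0.8,-0.21,-0.26],[-0.5,-0.1,-0.2]],"turn":[[0,0,0],[0,0,0],[0,0,0],[0,0,0],[0,0,0],[0,0,0],[0,0,0],[0,0,0],[0,0,0],[0,0,0]]}' -0.15
python3 bars.py 4; python3 go.py w .54 -.338 .2 160 11
python3 -c "
from plan import *
a=shot('side','s26');cv2.imwrite('pics/s26c.png',cv2.resize(a['frame'][130:270,190:380,::-1],None,fx=4,fy=4))"
```

```text
time_s: 45.27
tool_pos: [0.538, -0.2807, 0.2154]
ee_rot: [-3.141, -0.262, 1.685]
force: [-0.5, 0.5, -0.6]
finger_gap: 0.0493
([228.5, 173.1], 130, [0.6771, 0.0662, 0.034], [-0.0352, -0.0578, 0.034], [223, 167, 12, 13])
([230.6, 204.2], 131, [0.5895, 0.0566, 0.034], [-0.0345, 0.0304, 0.034], [225, 198, 12, 13])
t 45.32 p [ 0.538  -0.2835  0.2155] k [-0.3662  0.1213  0.2155] rpy [-3.141 -0.26   1.682] F [-2.4 -2.2 -0.7] gap 0.049 q [-0.75  0.57  1.04  0.17  1.73 -0.85]
{"offset":[[-0.12,-0.02,0.0],[-0.12,-0.03,0.01],[-0.12,-0.04,0.0],[-0.11,-0.06,0.01],[-0.11,-0.06,0.01],[-0.1,-0.08,0.01],[-0.1,-0.08,0.01],[-0.08,-0.09,0.01],[-0.08,-0.1,0.02],[-0.06,-0.1,0.02]],"turn":[[0.25,0.0,-0.93],[0.25,0.0,-0.93],[0.25,0.0,-0.93],[0.25,0.0,-0.93],[0.25,0.0,-0.93],[0.25,0.0,-0.93],[0.25,0.0,-0.93],[0.25,0.0,-0.93],[0.25,0.0,-0.93],[0.25,0.0,-0.93]]}
{"offset":[[-0.05,-0.11,0.02]],"turn":[[0.25,0.0,-0.93]]}
end [ 0.5353 -0.3361  0.2001] max 0.12 0.93
```

View pics/s26c.png

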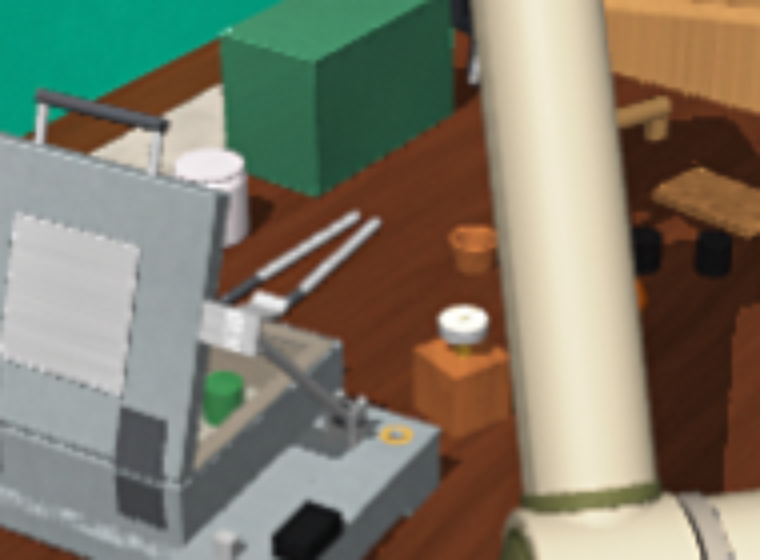

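View pics/tb4.png

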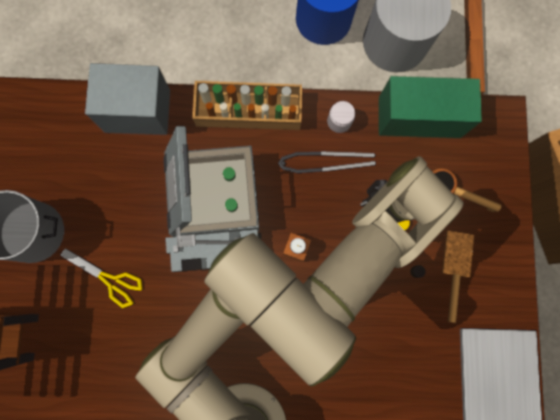

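```bash
python3 -m handwheel '{"offset":[[-0.12,-0.02,0],[-0.12,-0.03,0],[-0.12,-0.04,0],[-0.11,-0.06,0],[-0.11,-0.06,0.01],[-0.1,-0.08,0.01],[-0.1,-0.08,0.01],[-0.08,-0.09,0.01],[-0.08,-0.1,0.02],[-0.06,-0.1,0.02]],"turn":[[0.25,0,-0.93],[0.25,0,-0.93],[0.25,0,-0.93],[0.25,0,-0.93],[0.25,0,-0.93],[0.25,0,-0.93],[0.25,0,-0.93],[0.25,0,-0.93],[0.25,0,-0.93],[0.25,0,-0.93]]}' -0.15
python3 -m handwheel '{"offset":[[0,0,0],[0,0,0],[0,0,0]],"turn":[[0.25,0,-0.93],[0,0,0],[0,0,0]]}' -0.15
python3 bars.py 5; python3 go.py w .54 -.338 .1 160 5
python3 -c "
from plan import *
a=shot('side','s27')"
```

```text
time_s: 46.2
tool_pos: [0.5373, -0.3248, 0.2021]
ee_rot: [-3.141, -0.263, 2.702]
force: [-0.0, 0.4, -0.6]
finger_gap: 0.049
time_s: 46.45
tool_pos: [0.5373, -0.3246, 0.2025]
ee_rot: [-3.141, -0.263, 2.795]
force: [-0.5, 0.0, -0.4]
finger_gap: 0.049
([228.5, 173.1], 129, [0.6771, 0.0663, 0.034], [-0.0351, -0.0577, 0.034], [223, 167, 12, 13])
([230.6, 204.2], 130, [0.5896, 0.0567, 0.034], [-0.0344, 0.0303, 0.034], [225, 198, 12, 13])
t 46.5 p [ 0.5372 -0.3249  0.2026] k [-0.4072  0.1269  0.2026] rpy [-3.141 -0.262  2.794] F [-0.8  0.4  0.4] gap 0.0494 q [-0.7   0.67  0.9  -0.09  1.82 -1.93]
{"offset":[[-0.14,-0.06,0.49],[-0.15,-0.05,0.5],[-0.14,-0.06,0.49],[-0.14,-0.06,0.49],[-0.15,-0.05,0.49]],"turn":[[-0.0,-0.0,0.0],[-0.0,-0.0,0.0],[-0.0,-0.0,0.0],[-0.0,-0.0,0.0],[-0.0,-0.0,0.0]]}
end [ 0.5355 -0.3362  0.1002] max 0.5 0.0
```

View pics/tb5.png

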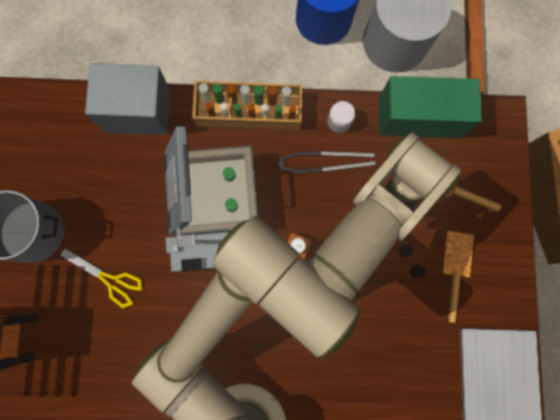

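View pics/s27.png

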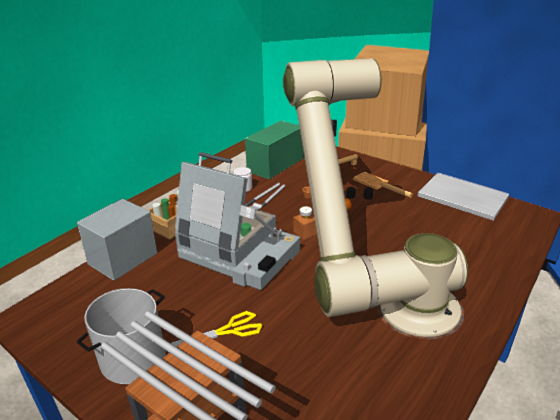

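```bash
python3 -m handwheel '{"offset":[[-0.14,-0.07,0.49],[-0.14,-0.07,0.49],[-0.14,-0.07,0.49],[-0.14,-0.07,0.49],[-0.14,-0.07,0.49],[0,0,0],[0,0,0]],"turn":[[0,0,0],[0,0,0],[0,0,0],[0,0,0],[0,0,0],[0,0,0],[0,0,0]]}' -0.15
python3 go.py w .54 -.338 .01 160 4
```

```text
time_s: 47.13
tool_pos: [0.5335, -0.3393, 0.1006]
ee_rot: [-3.141, -0.264, 2.795]
force: [-0.1, -0.5, 0.5]
finger_gap: 0.0493
t 47.13 p [ 0.5335 -0.3393  0.1006] k [-0.4211  0.1323  0.1006] rpy [-3.141 -0.264  2.795] F [-0.1 -0.5  0.5] gap 0.0493 q [-0.71  0.75  1.03 -0.09  1.61 -1.93]
{"offset":[[-0.15,0.02,0.55],[-0.15,0.02,0.54],[-0.16,0.03,0.55],[-0.15,0.02,0.54]],"turn":[[-0.0,-0.0,0.0],[-0.0,-0.0,0.0],[-0.0,-0.0,0.0],[-0.0,-0.0,0.0]]}
end [ 0.5355 -0.3362  0.01  ] max 0.55 0.0
```

```bash
python3 -m handwheel '{"offset":[[-0.15,0.01,0.54],[-0.15,0.01,0.54],[-0.15,0.01,0.54],[-0.15,0.01,0.54],[0,0,0],[0,0,0]],"turn":[[0,0,0],[0,0,0],[0,0,0],[0,0,0],[0,0,0],[0,0,0]]}' -0.15
python3 -m handwheel '{"offset":[[0,0,0],[0,0,0],[0,0,0],[0,0,0],[0,0,0]],"turn":[[0,0,0],[0,0,0],[0,0,0],[0,0,0],[0,0,0]]}' 1
python3 -m handwheel '{"offset":[[0.2,0,-0.7],[0.25,0,-0.9],[0.25,0,-0.9],[0.25,0,-0.9],[0.25,0,-0.9],[0.1,0,-0.3],[0,0,0]],"turn":[[0,0,0],[0,0,0],[0,0,0],[0,0,0],[0,0,0],[0,0,0],[0,0,0]]}' 1
python3 go.py w .54 -.338 .22 96.7 11
python3 -c "
from plan import *
a=shot('side','s28');a=shot('top','t28')"
```

```text
time_s: 47.63
tool_pos: [0.5354, -0.3384, 0.0123]
ee_rot: [-3.141, -0.262, 2.796]
force: [-0.0, 0.6, 1.2]
finger_gap: 0.0492
time_s: 48.05
tool_pos: [0.5361, -0.3391, 0.014]
ee_rot: [-3.139, -0.258, 2.795]
force: [0.6, 0.5, 6.7]
finger_gap: 0.0319
time_s: 48.63
tool_pos: [0.5335, -0.3379, 0.2079]
ee_rot: [-3.137, -0.253, 2.795]
force: [0.3, 0.1, -0.7]
finger_gap: 0.0322
t 48.63 p [ 0.5335 -0.3379  0.2079] k [-0.4197  0.1321  0.2079] rpy [-3.137 -0.253  2.795] F [ 0.3  0.1 -0.7] gap 0.0322 q [-0.71  0.67  0.88 -0.1   1.83 -1.95]
{"offset":[[-0.0,0.01,-0.03],[-0.0,0.02,-0.03],[-0.0,0.02,-0.03],[0.0,0.01,-0.02],[0.01,0.02,-0.03],[0.0,0.02,-0.03],[0.01,0.01,-0.02],[0.01,0.02,-0.03],[0.01,0.02,-0.02],[0.02,0.01,-0.03]],"turn":[[-0.25,0.01,0.93],[-0.25,0.01,0.93],[-0.25,0.01,0.93],[-0.25,0.01,0.93],[-0.25,0.01,0.93],[-0.25,0.01,0.93],[-0.25,0.01,0.93],[-0.25,0.01,0.93],[-0.25,0.01,0.93],[-0.25,0.01,0.93]]}
{"offset":[[0.01,0.02,-0.02]],"turn":[[-0.25,0.01,0.93]]}
end [ 0.5394 -0.3331  0.2198] max 0.03 0.93
```

View pics/t28.png

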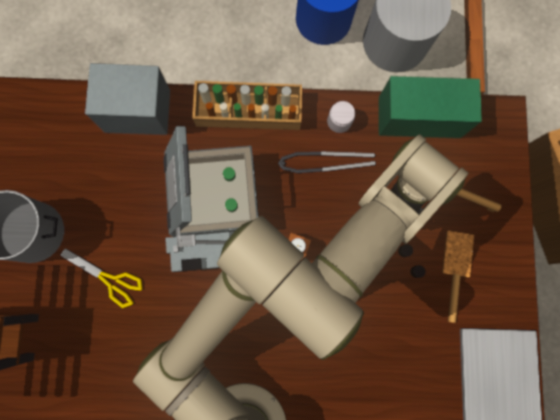

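Third bar gripped (gap 32 mm). Turn back and carry it to the kiln.

```bash
python3 -m handwheel '{"offset":[[0,0.01,-0.03],[0,0.02,-0.03],[0,0.02,-0.03],[0,0.01,-0.02],[0,0.02,-0.03],[0,0.02,-0.03],[0,0.01,-0.02],[0,0.02,-0.03],[0,0.02,-0.02],[0,0.01,-0.03]],"turn":[[-0.25,0,0.93],[-0.25,0,0.93],[-0.25,0,0.93],[-0.25,0,0.93],[-0.25,0,0.93],[-0.25,0,0.93],[-0.25,0,0.93],[-0.25,0,0.93],[-0.25,0,0.93],[-0.25,0,0.93]]}' 1
python3 -m handwheel '{"offset":[[0,0,0],[0,0,0]],"turn":[[-0.25,0,0.93],[0,0,0]]}' 1
python3 go.py k -0.005 -.003 .21 96.7 11
```

```text
time_s: 49.57
tool_pos: [0.5387, -0.3345, 0.2107]
ee_rot: [-3.139, -0.265, 1.782]
force: [0.1, -0.1, -1.1]
finger_gap: 0.0319
time_s: 49.73
tool_pos: [0.5382, -0.3348, 0.2112]
ee_rot: [-3.139, -0.264, 1.682]
force: [-0.2, 0.2, -0.6]
finger_gap: 0.032
t 49.73 p [ 0.5382 -0.3348  0.2112] k [-0.4172  0.1271  0.2112] rpy [-3.139 -0.264  1.682] F [-0.2  0.2 -0.6] gap 0.032 q [-0.81  0.63  0.94  0.16  1.78 -0.9 ]
{"offset":[[0.92,0.29,0.25],[0.91,0.29,0.25],[0.92,0.29,0.25],[0.91,0.3,0.25],[0.92,0.29,0.25],[0.91,0.3,0.25],[0.92,0.29,0.25],[0.91,0.3,0.25],[0.91,0.3,0.25],[0.92,0.3,0.25]],"turn":[[-0.0,-0.0,-0.01],[-0.0,-0.0,-0.01],[-0.0,-0.0,-0.01],[-0.0,-0.0,-0.01],[-0.0,-0.0,-0.01],[-0.0,-0.0,-0.01],[-0.0,-0.0,-0.01],[-0.0,-0.0,-0.01],[-0.0,-0.0,-0.01],[-0.0,-0.0,-0.01]]}
{"offset":[[0.91,0.3,0.25]],"turn":[[-0.0,-0.0,-0.01]]}
end [0.6188 0.0946 0.2101] max 0.92 0.01
```

```bash
python3 -m handwheel '{"offset":[[0.9,0.29,0.24],[0.9,0.29,0.24],[0.9,0.29,0.24],[0.9,0.3,0.24],[0.9,0.29,0.24],[0.9,0.3,0.24],[0.9,0.29,0.24],[0.9,0.3,0.24],[0.9,0.3,0.24],[0,0,0]],"turn":[[0,0,0],[0,0,0],[0,0,0],[0,0,0],[0,0,0],[0,0,0],[0,0,0],[0,0,0],[0,0,0],[0,0,0]]}' 1
python3 -m handwheel '{"offset":[[0,0,0],[0,0,0]],"turn":[[0,0,0],[0,0,0]]}' 1
python3 go.py k 0.003 -.003 .16 96.7 6
python3 -c "
from plan import *
a=shot('side','s29')"
```

```text
time_s: 50.57
tool_pos: [0.6051, 0.0171, 0.2122]
ee_rot: [-3.14, -0.264, 1.696]
force: [1.3, 0.4, -1.5]
finger_gap: 0.0322
time_s: 50.73
tool_pos: [0.6051, 0.0104, 0.2122]
ee_rot: [-3.14, -0.262, 1.689]
force: [0.1, -0.8, -0.5]
finger_gap: 0.0319
t 50.73 p [0.6051 0.0104 0.2122] k [-0.0821  0.0203  0.2122] rpy [-3.14  -0.262  1.689] F [ 0.1 -0.8 -0.5] gap 0.0319 q [-0.28  0.52  1.15  0.24  1.58 -0.41]
{"offset":[[0.31,0.1,0.31],[0.3,0.1,0.3],[0.31,0.09,0.31],[0.3,0.1,0.31],[0.31,0.1,0.31],[0.31,0.1,0.3]],"turn":[[-0.0,-0.0,0.0],[-0.0,-0.0,0.0],[-0.0,-0.0,0.0],[-0.0,-0.0,0.0],[-0.0,-0.0,0.0],[-0.0,-0.0,0.0]]}
end [0.6178 0.1027 0.1602] max 0.31 0.0
```

View pics/s29.png

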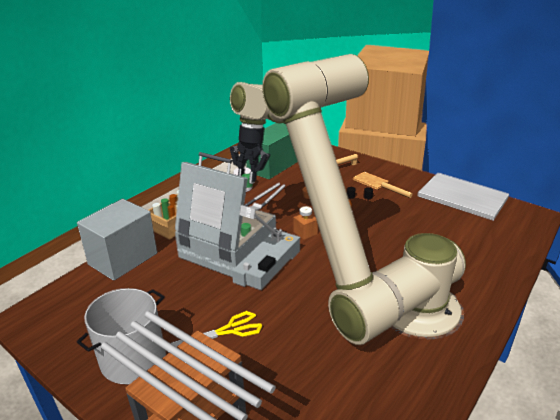

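```bash
python3 -m handwheel '{"offset":[[0.31,0.1,0.3],[0.31,0.1,0.3],[0.31,0.1,0.3],[0.31,0.1,0.3],[0.31,0.1,0.3],[0.31,0.1,0.3],[0,0,0],[0,0,0]],"turn":[[0,0,0],[0,0,0],[0,0,0],[0,0,0],[0,0,0],[0,0,0],[0,0,0],[0,0,0]]}' 1
python3 go.py k 0.003 -.003 .075 96.7 6
python3 -c "
from plan import *
a=shot('side','s30');cv2.imwrite('pics/s30c.png',cv2.resize(a['frame'][70:270,150:330,::-1],None,fx=3,fy=3))
b=shot('top','t30');cv2.imwrite('pics/t30c.png',cv2.resize(b['frame'][100:280,130:330,::-1],None,fx=3,fy=3))"
```

```text
time_s: 51.45
tool_pos: [0.6187, 0.1023, 0.1624]
ee_rot: [-3.14, -0.262, 1.687]
force: [0.4, -0.2, -0.4]
finger_gap: 0.0318
t 51.45 p [0.6187 0.1023 0.1624] k [ 0.0075 -0.0039  0.1624] rpy [-3.14  -0.262  1.687] F [ 0.4 -0.2 -0.4] gap 0.0318 q [-0.13  0.58  1.19  0.26  1.45 -0.29]
{"offset":[[-0.09,-0.0,0.35],[-0.1,-0.01,0.35],[-0.09,0.0,0.36],[-0.09,-0.0,0.35],[-0.09,-0.01,0.35],[-0.1,0.0,0.35]],"turn":[[-0.0,0.0,-0.0],[-0.0,0.0,-0.0],[-0.0,0.0,-0.0],[-0.0,0.0,-0.0],[-0.0,0.0,-0.0],[-0.0,0.0,-0.0]]}
end [0.6177 0.1024 0.075 ] max 0.36 0.0
```

View pics/s30c.png

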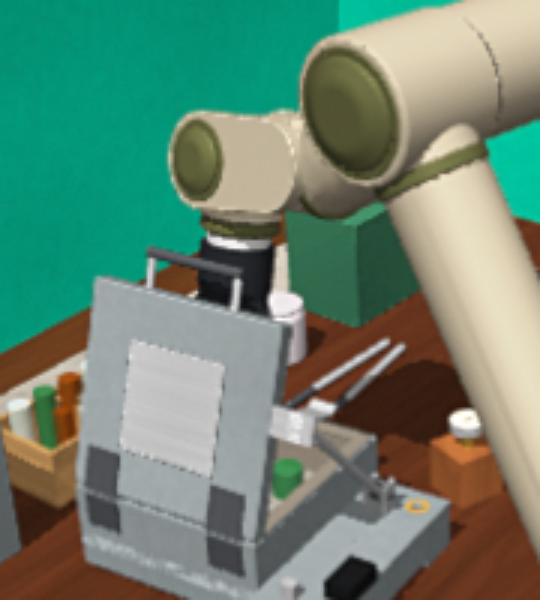

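View pics/t30c.png

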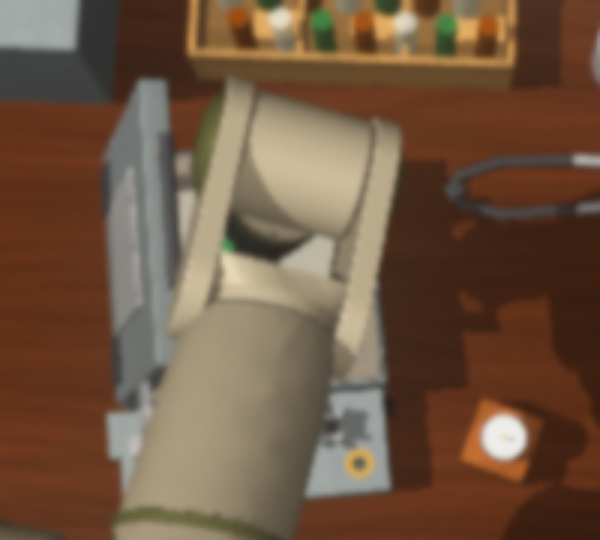

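```bash
python3 -c "
from plan import *
b=shot('top','x')
for q in ((228.7,172.9),(230.9,204.0)): print(w2k(atz(b,q,.084)))
a=shot('side','x2')
# wrist axis end cap center pixel (s30c (197,160)/3+(150,70))
p,R=cur()
print((197/3+150,160/3+70))
for d in (.2,.23,.25): 
  w=p-R[:,2]*d; print(d,w2k(w),proj(a,w),proj(a,w+Rn.from_euler('z',-.13).as_matrix()@[0,.07,0]))
"
python3 go.py k -0.004 -.003 .11 96.7 4
```

```text
[-0.03854942 -0.04617349  0.084     ]
[-0.03805826  0.03886994  0.084     ]
(215.66666666666669, 123.33333333333334)
0.2 [-0.04462866 -0.00398285  0.3566179 ] [229.84063221 140.93930199] [211.32923253 148.26431094]
0.23 [-0.05238029 -0.00394074  0.38559911] [230.80312866 130.88889254] [212.21319594 137.96171236]
0.25 [-0.05754805 -0.00391267  0.40491991] [231.45438603 124.13921219] [212.81380725 131.03902915]
t 51.65 p [0.6191 0.1019 0.1634] k [ 0.007  -0.0043  0.1634] rpy [ 3.141 -0.261  1.686] F [-0.1  1.6 -1.1] gap 0.032 q [-0.13  0.57  1.19  0.26  1.45 -0.29]
{"offset":[[-0.12,-0.01,0.31],[-0.13,-0.01,0.32],[-0.12,-0.0,0.31],[-0.12,-0.01,0.31]],"turn":[[0.0,0.0,-0.0],[0.0,0.0,-0.0],[0.0,0.0,-0.0],[0.0,0.0,-0.0]]}
end [0.6186 0.0957 0.11  ] max 0.32 0.0
```

```bash
python3 -m handwheel '{"offset":[[-0.12,-0.01,0.31],[-0.12,-0.01,0.31],[-0.12,0,0.31],[-0.12,0,0.31],[0,0,0],[0,0,0]],"turn":[[0,0,0],[0,0,0],[0,0,0],[0,0,0],[0,0,0],[0,0,0]]}' 1
python3 go.py k -0.004 -.003 .066 96.7 4
python3 -c "
from plan import *
a=shot('side','s31');cv2.imwrite('pics/s31c.png',cv2.resize(a['frame'][70:270,150:330,::-1],None,fx=3,fy=3))"
```

```text
time_s: 52.15
tool_pos: [0.6187, 0.0967, 0.1102]
ee_rot: [-3.141, -0.262, 1.686]
force: [0.2, -0.1, 0.1]
finger_gap: 0.0321
t 52.15 p [0.6187 0.0967 0.1102] k [ 0.002  -0.0033  0.1102] rpy [-3.141 -0.262  1.686] F [ 0.2 -0.1  0.1] gap 0.0321 q [-0.14  0.63  1.26  0.26  1.33 -0.33]
{"offset":[[-0.08,-0.0,0.26],[-0.08,-0.0,0.27],[-0.07,-0.01,0.26],[-0.08,0.0,0.27]],"turn":[[-0.0,-0.0,-0.0],[-0.0,-0.0,-0.0],[-0.0,-0.0,-0.0],[-0.0,-0.0,-0.0]]}
end [0.6184 0.0957 0.066 ] max 0.27 0.0
```

View pics/s31c.png

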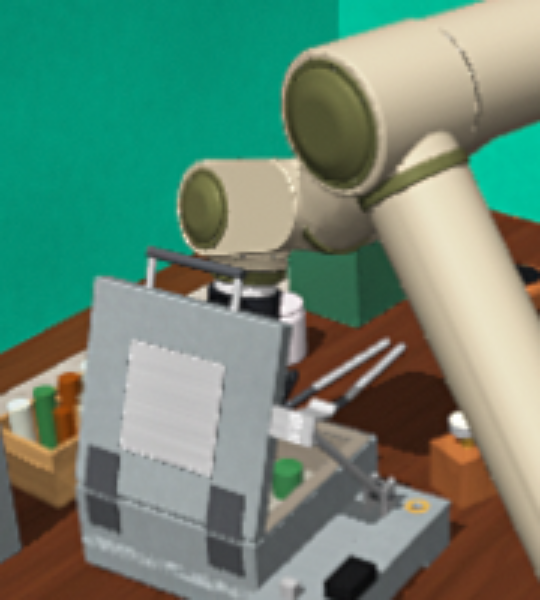

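```bash
python3 -m handwheel '{"offset":[[-0.08,0,0.26],[-0.08,0,0.26],[-0.08,0,0.26],[-0.08,0,0.26],[0,0,0],[0,0,0]],"turn":[[0,0,0],[0,0,0],[0,0,0],[0,0,0],[0,0,0],[0,0,0]]}' 1
python3 -m handwheel '{"offset":[[-0.01,0,0.06],[-0.01,0,0.06],[0,0,0]],"turn":[[0,0,0],[0,0,0],[0,0,0]]}' 1
```

```text
time_s: 52.7
tool_pos: [0.6185, 0.0958, 0.0655]
ee_rot: [-3.14, -0.262, 1.687]
force: [-0.4, 0.7, 0.2]
finger_gap: 0.032
time_s: 52.95
tool_pos: [0.619, 0.0961, 0.0639]
ee_rot: [3.14, -0.262, 1.688]
force: [-5.3, -2.6, 17.0]
finger_gap: 0.0319
```

Contact with the floor (17 N). Release and back out.

```bash
python3 -m handwheel '{"offset":[[0,0,-0.05],[0,0,0],[0,0,0],[0,0,0]],"turn":[[0,0,0],[0,0,0],[0,0,0],[0,0,0]]}' 0.0
python3 -m handwheel '{"offset":[[0,0,-0.3],[0,0,-0.6],[0,0,-0.8],[0,0,-0.8],[0,0,-0.8],[0,0,-0.8],[0,0,0]],"turn":[[0,0,0],[0,0,0],[0,0,0],[0,0,0],[0,0,0],[0,0,0],[0,0,0]]}'
python3 -m handwheel '{"offset":[[-0.7,-0.5,-0.1],[-0.7,-0.5,-0.1],[-0.7,-0.5,0],[-0.7,-0.5,0],[-0.7,-0.3,0],[-0.7,0,0],[-0.7,0,0],[0,0,0],[0,0,0]],"turn":[[0,0,0],[0,0,0],[0,0,0],[0,0,0],[0,0,0],[0,0,0],[0,0,0],[0,0,0],[0,0,0]]}' -0.15
python3 -c "
from plan import *
st();b=shot('top','t32');cv2.imwrite('pics/t32c.png',cv2.resize(b['frame'][120:290,140:340,::-1],None,fx=3.6,fy=3.6))
from bars import bars
for o in bars(b): print(o[0],o[1],w2k(atz(b,o[0],.084)))
for q in ('thermometer','stem_tip','port','stand'): print(q,[(np.round(r['point'],1),round(r['p'],2)) for r in robot.spot_point(b,q)][:2],[np.round(r['point'],1) for r in robot.spot_in(b,q)][:2])
a=shot('side','s32');cv2.imwrite('pics/s32c.png',cv2.resize(a['frame'][130:270,200:360,::-1],None,fx=4,fy=4))
for q in ('thermometer','stem_tip','port','stand'): print(q,[(np.round(r['point'],1),round(r['p'],2)) for r in robot.spot_point(a,q)][:2],[np.round(r['point'],1) for r in robot.spot_in(a,q)][:2])
"
```

```text
time_s: 53.28
tool_pos: [0.6188, 0.0958, 0.0633]
ee_rot: [-3.141, -0.262, 1.687]
force: [-0.4, -0.1, -0.4]
finger_gap: 0.0425
time_s: 53.87
tool_pos: [0.6258, 0.0521, 0.2281]
ee_rot: [3.131, -0.258, 1.689]
force: [0.5, -0.3, 0.6]
finger_gap: 0.0425
time_s: 54.62
tool_pos: [0.5543, -0.148, 0.1779]
ee_rot: [-3.14, -0.263, 1.685]
force: [-0.5, -0.1, 0.3]
finger_gap: 0.049
t 54.62 p [ 0.5543 -0.148   0.1779] k [-0.2335  0.0892  0.1779] rpy [-3.14  -0.263  1.685] F [-0.5 -0.1  0.3] gap 0.049 q [-0.56  0.52  1.25  0.2   1.54 -0.7 ]
[228.5, 173.1] 130 [-0.03797482 -0.04566957  0.084     ]
[216.7, 189.7] 133 [-0.00331477 -0.00302474  0.084     ]
[230.6, 204.2] 131 [-0.03722552  0.03933922  0.084     ]
thermometer [(array([101.9, 276.4]), 0.2)] []
stem_tip [] [array([208.6, 198. ])]
port [(array([246.6, 256. ]), 0.97)] [array([209.6, 206.1])]
stand [(array([214.6, 198.3]), 0.51)] []
thermometer [(array([305. , 224.9]), 0.62), (array([304.8, 219. ]), 0.46)] [array([303.9, 212.7])]
stem_tip [(array([306.6, 227.1]), 0.64)] [array([305.1, 210.8]), array([375.1, 179.7])]
port [(array([291.1, 236.2]), 0.67)] [array([228.3, 228.6])]
stand [(array([309.7, 234.9]), 0.62)] []
```

View pics/t32c.png

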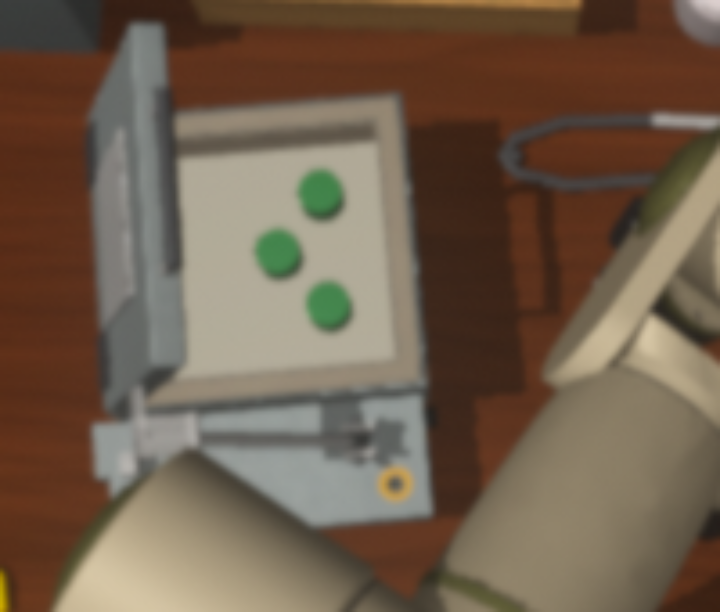

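View pics/s32c.png

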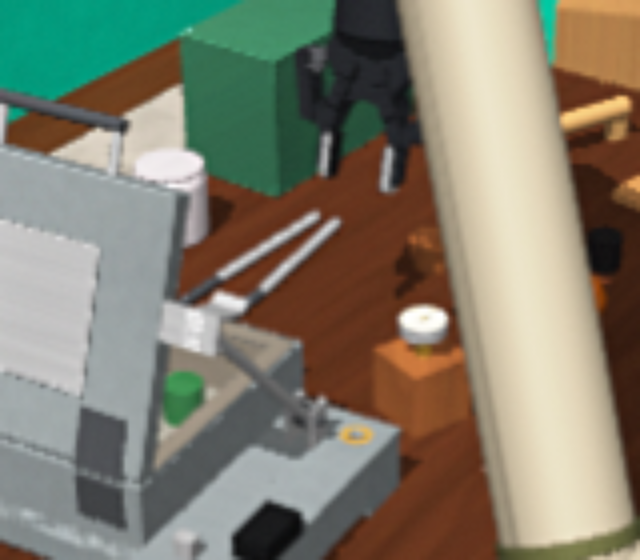

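```bash
python3 - <<'E'
from plan import *
b=shot('top','x3');a=shot('side','x4')
def blob(f,m,box):
    x0,y0,x1,y1=box; mm=np.zeros(m.shape,np.uint8); mm[y0:y1,x0:x1]=m[y0:y1,x0:x1]
    n,l,s,c=cv2.connectedComponentsWithStats(mm); i=1+np.argmax(s[1:,4]); return c[i],s[i]
for t in ('t0','t20','t24','tb1','t23'):
    f=cv2.imread(f'pics/{t}.png')[:,:,::-1].astype(int)
    w=(f.min(2)>150)
    y=(f[...,0]>150)&(f[...,0]>f[...,2]+60)&(f[...,1]>110)
    try:
        cw,sw=blob(f,w,(285,230,312,262)); D=atz(b,cw,.09)
    except Exception as e: D=None;sw=None
    try:
        cy,sy=blob(f,y,(240,245,260,265)); P=atz(b,cy,.056)
    except Exception as e: P=None;sy=None
    print(t,D,sw,P,sy, None if D is None or P is None else P-D, None if P is None else w2k(P))
for t in ('s2','s10','s20','s24','s26','s32'):
    f=cv2.imread(f'pics/{t}.png')[:,:,::-1].astype(int)
    w=(f.min(2)>150)
    y=(f[...,0]>150)&(f[...,0]>f[...,2]+60)&(f[...,1]>110)
    try:
        cw,sw=blob(f,w,(295,200,320,225)); D=atz(a,cw,.087)
    except Exception as e: D=None;sw=None
    try:
        cy,sy=blob(f,y,(280,228,300,246)); P=atz(a,cy,.056)
    except Exception as e: P=None;sy=None
    print(t,D,sw,P,sy, None if D is None or P is None else P-D)
E
```

```text
t0 [ 0.47613625 -0.12688355  0.09      ] [290 238  15  15 176] [ 0.45230259 -0.00076426  0.056     ] [245 250  10   9  64] [-0.02383366  0.12611929 -0.034     ] [-0.07537408  0.17334823  0.056     ]
t20 [ 0.4761869  -0.12691208  0.09      ] [291 238  14  15 169] [ 0.45252154 -0.00064227  0.056     ] [245 250  10   9  60] [-0.02366537  0.12626981 -0.034     ] [-0.07527851  0.17311653  0.056     ]
t24 [ 0.47631748 -0.12700016  0.09      ] [291 238  14  15 165] [ 0.45254168 -0.00079727  0.056     ] [245 250  10   9  56] [-0.0237758   0.12620288 -0.034     ] [-0.07543481  0.17311464  0.056     ]
tb1 [ 0.4761869  -0.12691208  0.09      ] [291 238  14  15 169] [ 0.45253505 -0.00085505  0.056     ] [245 250  10   9  58] [-0.02365185  0.12605703 -0.034     ] [-0.07549142  0.17312797  0.056     ]
t23 [ 0.47777105 -0.12615877  0.09      ] [291 238  14  14 152] None None None None
s2 [ 0.47242844 -0.12279757  0.087     ] [300 206  12  10  83] [0.44723982 0.00358235 0.056     ] [285 237   8   4  22] [-0.02518862  0.12637992 -0.031     ]
s10 [ 0.47067051 -0.12548387  0.087     ] [301 207  10   8  44] [ 0.45287734 -0.0029139   0.056     ] [286 236   7   3   9] [-0.01779317  0.12256998 -0.031     ]
s20 [ 0.47234313 -0.12339466  0.087     ] [300 206  12  10  85] [0.44723982 0.00358235 0.056     ] [285 237   8   4  22] [-0.02510331  0.12697701 -0.031     ]
s24 [ 0.47259188 -0.12368123  0.087     ] [300 206  12  10  82] [0.44723982 0.00358235 0.056     ] [285 237   8   4  22] [-0.02535206  0.12726358 -0.031     ]
s26 [ 0.47260022 -0.1233583   0.087     ] [300 206  12  10  81] [0.44723982 0.00358235 0.056     ] [285 237   8   4  22] [-0.0253604   0.12694065 -0.031     ]
s32 [ 0.47260022 -0.1233583   0.087     ] [300 206  12  10  81] [0.44723982 0.00358235 0.056     ] [285 237   8   4  22] [-0.0253604   0.12694065 -0.031     ]
```

```bash
python3 - <<'E'
from plan import *
p,R=cur(); R2=down(np.radians(46.4))
plan([((.475,-.126,.2),R2,10)])
E
```

```text
{"offset":[[0.09,-0.19,-0.03],[0.07,-0.2,-0.04],[0.05,-0.2,-0.03],[0.03,-0.21,-0.05],[0.01,-0.2,-0.04],[-0.01,-0.21,-0.05],[-0.02,-0.21,-0.05],[-0.04,-0.2,-0.05],[-0.07,-0.19,-0.05],[-0.08,-0.19,-0.06]],"turn":[[-0.11,-0.23,0.83],[-0.11,-0.23,0.83],[-0.11,-0.23,0.83],[-0.11,-0.23,0.83],[-0.11,-0.23,0.83],[-0.11,-0.23,0.83],[-0.11,-0.23,0.83],[-0.11,-0.23,0.83],[-0.11,-0.23,0.83],[-0.11,-0.23,0.83]]}
end [ 0.475  -0.1261  0.2002] max 0.21 0.83
```

```bash
python3 -m handwheel '{"offset":[[0.09,-0.19,-0.03],[0.07,-0.2,-0.04],[0.05,-0.2,-0.03],[0.03,-0.21,-0.05],[0.01,-0.2,-0.04],[-0.01,-0.21,-0.05],[-0.02,-0.21,-0.05],[-0.04,-0.2,-0.05],[-0.07,-0.19,-0.05],[-0.08,-0.19,-0.06]],"turn":[[-0.11,-0.23,0.83],[-0.11,-0.23,0.83],[-0.11,-0.23,0.83],[-0.11,-0.23,0.83],[-0.11,-0.23,0.83],[-0.11,-0.23,0.83],[-0.11,-0.23,0.83],[-0.11,-0.23,0.83],[-0.11,-0.23,0.83],[-0.11,-0.23,0.83]]}' -0.3
python3 -m handwheel '{"offset":[[0,0,0],[0,0,0]],"turn":[[0,0,0],[0,0,0]]}'
python3 - <<'E'
from plan import *
st(); plan([((.475,-.126,.12),down(np.radians(46.4)),4)])
E
```

```text
time_s: 56.45
tool_pos: [0.4745, -0.126, 0.2004]
ee_rot: [-3.141, -0.003, 0.808]
force: [-0.1, -0.1, 1.0]
finger_gap: 0.0556
time_s: 56.62
tool_pos: [0.4752, -0.1259, 0.2005]
ee_rot: [-3.141, -0.005, 0.815]
force: [-0.0, -0.4, -1.1]
finger_gap: 0.0555
t 56.62 p [ 0.4752 -0.1259  0.2005] k [-0.2023  0.1653  0.2005] rpy [-3.141 -0.005  0.815] F [-0.  -0.4 -1.1] gap 0.0555 q [-0.5   0.3   1.51  0.    1.33  0.25]
{"offset":[[-0.0,-0.0,0.5],[-0.01,-0.0,0.51],[0.0,-0.0,0.5],[-0.0,-0.0,0.5]],"turn":[[-0.0,-0.01,0.01],[-0.0,-0.01,0.01],[-0.0,-0.01,0.01],[-0.0,-0.01,0.01]]}
end [ 0.475  -0.126   0.1201] max 0.51 0.01
```

```bash
python3 -m handwheel '{"offset":[[0,0,0.5],[0,0,0.5],[0,0,0.5],[0,0,0.5],[0,0,0],[0,0,0]],"turn":[[0,-0.04,0],[0,0,0],[0,0,0],[0,0,0],[0,0,0],[0,0,0]]}' -0.3
python3 - <<'E'
from plan import *
st(); plan([((.4755,-.1262,.065),down(np.radians(46.4)),4)])
a=shot('side','s33');cv2.imwrite('pics/s33c.png',cv2.resize(a['frame'][150:260,250:360,::-1],None,fx=5,fy=5))
E
```

```text
time_s: 57.12
tool_pos: [0.4751, -0.1262, 0.1198]
ee_rot: [-3.139, 0.0, 0.814]
force: [0.1, -0.0, 1.0]
finger_gap: 0.0554
t 57.12 p [ 0.4751 -0.1262  0.1198] k [-0.2026  0.1653  0.1198] rpy [-3.139  0.     0.814] F [ 0.1 -0.   1. ] gap 0.0554 q [-0.5   0.4   1.63  0.    1.12  0.26]
{"offset":[[0.0,0.0,0.34],[0.0,0.0,0.35],[0.01,0.01,0.34],[-0.0,-0.0,0.34]],"turn":[[-0.01,0.0,0.01],[-0.01,0.0,0.01],[-0.01,0.0,0.01],[-0.01,0.0,0.01]]}
end [ 0.4756 -0.1262  0.065 ] max 0.35 0.01
```

View pics/s33c.png

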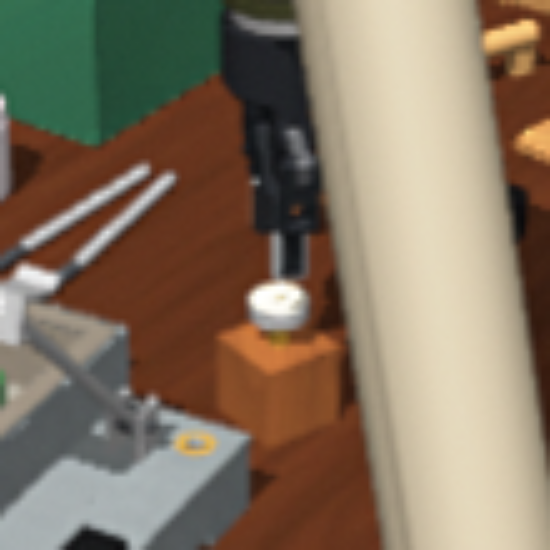

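```bash
python3 - <<'E'
from plan import *
a=shot('side','x5');p,R=cur()
for q in (p,p-R[:,2]*.019,p+R[:,0]*.011,p-R[:,0]*.011,(.4762,-.1269,.084),(.4762,-.1269,.09)):
    u=proj(a,q); print(np.round(u,1),np.round((u-[250,150])*5))
E
```

```text
[305.1 200.6] [276. 253.]
[305.2 195.5] [276. 227.]
[301.8 200.9] [259. 255.]
[308.4 200.3] [292. 251.]
[304.9 210.3] [275. 302.]
[305.  208.8] [275. 294.]
```

```bash
python3 -m handwheel '{"offset":[[0.01,0.01,0.34],[0,0,0.34],[0,0,0.34],[0,0,0.34],[0,0,0],[0,0,0]],"turn":[[0,0,0],[0,0,0],[0,0,0],[0,0,0],[0,0,0],[0,0,0]]}' -0.3
python3 -c "
from plan import *
st()"
python3 -m handwheel '{"offset":[[0,0,0],[0,0,0],[0,0,0],[0,0,0],[0,0,0]],"turn":[[0,0,0],[0,0,0],[0,0,0],[0,0,0],[0,0,0]]}' 1
python3 -c "
from plan import *
st()"
```

```text
time_s: 57.72
tool_pos: [0.476, -0.1262, 0.0666]
ee_rot: [-3.141, 0.0, 0.813]
force: [-0.6, 0.4, -0.3]
finger_gap: 0.0555
t 57.72 p [ 0.476  -0.1262  0.0666] k [-0.2027  0.1645  0.0666] rpy [-3.141  0.     0.813] F [-0.6  0.4 -0.3] gap 0.0555 q [-0.5   0.48  1.69  0.    0.97  0.26]
time_s: 58.13
tool_pos: [0.4763, -0.1264, 0.0674]
ee_rot: [3.14, -0.0, 0.813]
force: [-1.2, 1.1, 4.9]
finger_gap: 0.0377
t 58.13 p [ 0.4763 -0.1264  0.0674] k [-0.2029  0.1642  0.0674] rpy [ 3.14  -0.     0.813] F [-1.2  1.1  4.9] gap 0.0377 q [-0.5   0.48  1.69 -0.    0.97  0.26]
```

```bash
python3 -m handwheel '{"offset":[[0,0,-0.2],[0,0,-0.4],[0,0,-0.5],[0,0,-0.5],[0,0,-0.4],[0,0,0],[0,0,0]],"turn":[[0,0,0],[0,0,0],[0,0,0],[0,0,0],[0,0,0],[0,0,0],[0,0,0]]}' 1
python3 - <<'E'
from plan import *
st(); plan([((.4522,-.0001,.145),down(.8128),8)])
a=shot('side','s34');cv2.imwrite('pics/s34c.png',cv2.resize(a['frame'][130:260,250:360,::-1],None,fx=4.5,fy=4.5))
E
```

```text
time_s: 58.72
tool_pos: [0.4758, -0.1261, 0.1468]
ee_rot: [3.14, -0.0, 0.813]
force: [-0.3, -1.0, -1.5]
finger_gap: 0.0378
t 58.72 p [ 0.4758 -0.1261  0.1468] k [-0.2026  0.1646  0.1468] rpy [ 3.14  -0.     0.813] F [-0.3 -1.  -1.5] gap 0.0378 q [-0.5   0.36  1.59 -0.    1.18  0.26]
{"offset":[[0.24,-0.32,0.01],[0.23,-0.33,0.0],[0.24,-0.32,0.01],[0.23,-0.33,0.0],[0.24,-0.32,0.01],[0.23,-0.33,0.0],[0.24,-0.32,0.01],[0.23,-0.32,0.0]],"turn":[[0.0,-0.0,-0.0],[0.0,-0.0,-0.0],[0.0,-0.0,-0.0],[0.0,-0.0,-0.0],[0.0,-0.0,-0.0],[0.0,-0.0,-0.0],[0.0,-0.0,-0.0],[0.0,-0.0,-0.0]]}
end [ 4.523e-01 -3.000e-04  1.451e-01] max 0.33 0.0
```

View pics/s34c.png

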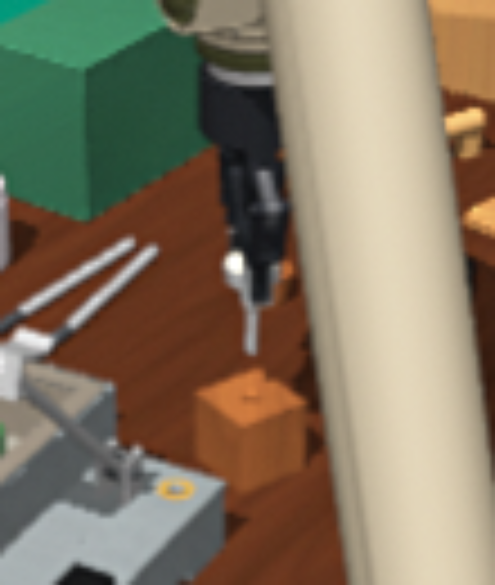

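```bash
python3 - <<'E'
from plan import *
a=shot('side','s35');b=shot('top','t35')
cv2.imwrite('pics/s35c.png',cv2.resize(a['frame'][170:225,280:335,::-1],None,fx=10,fy=10,interpolation=cv2.INTER_CUBIC))
p,R=cur()
for n,d in (('dial top',-.0226-.0),('origin',.0094-.0),('tip',.0514)): 
    q=p+[0,0,-d]; u=proj(a,q); print(n,u,(u-[280,170])*10)
for n in('stem_tip','thermometer'):
    print(n,[(r['point'],r['p']) for r in robot.spot_point(a,n)][:2],[(r['point'],r['p']) for r in robot.spot_point(b,n)][:2])
E
```

```text
dial top [305.31104673 188.13734913] [253.11046731 181.37349132]
origin [305.19459429 196.86020045] [251.94594294 268.60200454]
tip [305.04092167 208.05799529] [250.40921673 380.57995286]
stem_tip [([307.6, 205.6], 0.59)] [([188.1, 167.5], 0.46)]
thermometer [([308.1, 199.8], 0.42), ([215.7, 158.3], 0.22)] []
```

View pics/s35c.png

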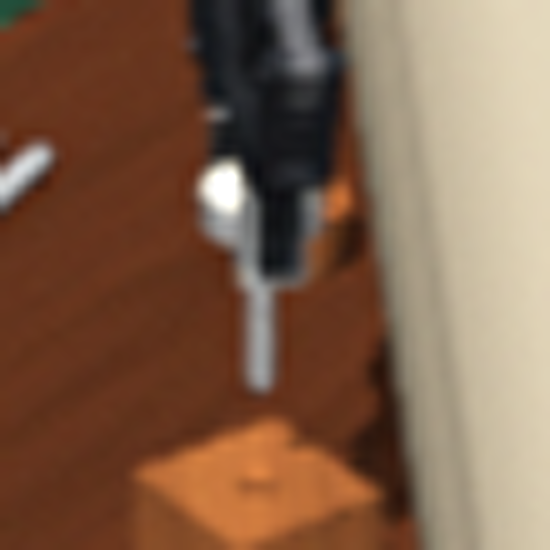

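```bash
python3 -m handwheel '{"offset":[[0.24,-0.33,0],[0.24,-0.33,0],[0.24,-0.33,0],[0.23,-0.33,0],[0.23,-0.33,0],[0.23,-0.32,0],[0.23,-0.32,0],[0.23,-0.32,0],[0,0,0],[0,0,0]],"turn":[[0,0,0],[0,0,0],[0,0,0],[0,0,0],[0,0,0],[0,0,0],[0,0,0],[0,0,0],[0,0,0],[0,0,0]]}' 1
python3 - <<'E'
from plan import *
st(); plan([((.4522,-.0001,.115),down(.8128),2)])
a=shot('side','s36');b=shot('top','t36')
cv2.imwrite('pics/s36c.png',cv2.resize(a['frame'][185:260,260:335,::-1],None,fx=8,fy=8,interpolation=cv2.INTER_CUBIC))
E
```

```text
time_s: 59.9
tool_pos: [0.4512, 0.0004, 0.1457]
ee_rot: [-3.141, 0.001, 0.814]
force: [0.1, 1.1, -0.3]
finger_gap: 0.0379
t 59.9 p [4.512e-01 4.000e-04 1.457e-01] k [-0.0741  0.1743  0.1457] rpy [-3.141e+00  1.000e-03  8.140e-01] F [ 0.1  1.1 -0.3] gap 0.0379 q [-0.26  0.3   1.7  -0.    1.14  0.49]
{"offset":[[0.0,0.01,0.38],[0.01,0.02,0.39]],"turn":[[-0.01,0.0,0.01],[-0.01,0.0,0.01]]}
end [ 4.523e-01 -2.000e-04  1.149e-01] max 0.39 0.01
```

View pics/s36c.png

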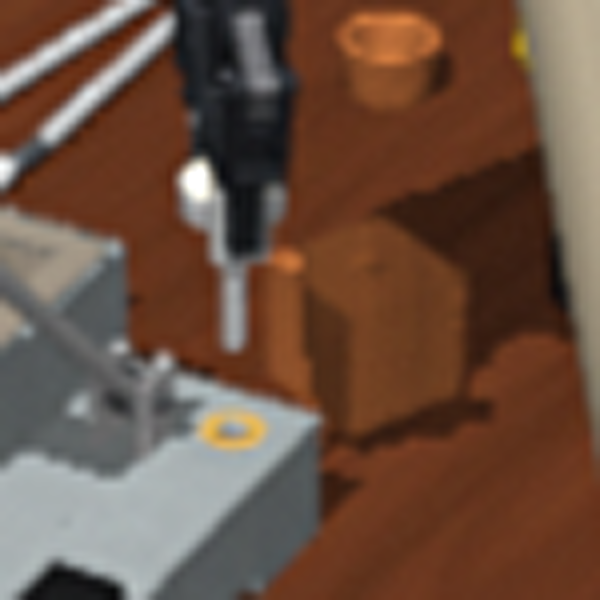

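```bash
python3 -m handwheel '{"offset":[[0.01,0.02,0.4],[0,0.01,0.4],[0,0,0.07],[0,0,0],[0,0,0]],"turn":[[0,0,0],[0,0,0],[0,0,0],[0,0,0],[0,0,0]]}' 1
python3 - <<'E'
from plan import *
st(); plan([((.4522,-.0001,.11),down(.8128),1)])
a=shot('side','s37');b=shot('top','t37')
cv2.imwrite('pics/s37c.png',cv2.resize(a['frame'][185:260,260:335,::-1],None,fx=8,fy=8,interpolation=cv2.INTER_CUBIC))
E
```

```text
time_s: 60.42
tool_pos: [0.4527, -0.0009, 0.1115]
ee_rot: [-3.141, 0.0, 0.812]
force: [-0.6, 0.4, -0.6]
finger_gap: 0.0382
t 60.42 p [ 0.4527 -0.0009  0.1115] k [-0.0756  0.173   0.1115] rpy [-3.141  0.     0.812] F [-0.6  0.4 -0.6] gap 0.0382 q [-0.26  0.35  1.74  0.    1.05  0.49]
{"offset":[[0.01,-0.02,0.04]],"turn":[[-0.01,0.0,-0.01]]}
end [ 4.524e-01 -1.000e-04  1.099e-01] max 0.04 0.01
```

View pics/s37c.png

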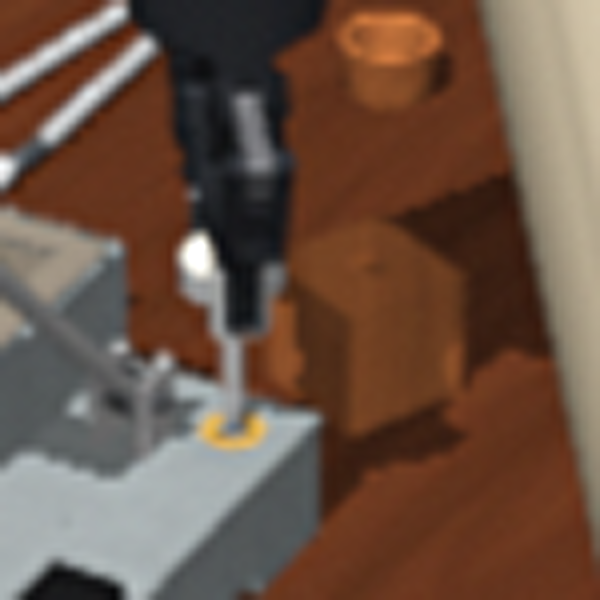

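```bash
python3 -m handwheel '{"offset":[[0.0,-0.01,0.08],[0,0,0.08],[0,0,0.08],[0,0,0.05],[0,0,0],[0,0,0]],"turn":[[0,0,0],[0,0,0],[0,0,0],[0,0,0],[0,0,0],[0,0,0]]}' 1
python3 -c "
from plan import *
st()"
```

```text
time_s: 61.02
tool_pos: [0.452, -0.0001, 0.0993]
ee_rot: [-3.14, 0.001, 0.813]
force: [-0.3, 0.4, -1.2]
finger_gap: 0.0382
t 61.02 p [ 4.52e-01 -1.00e-04  9.93e-02] k [-0.0747  0.1736  0.0993] rpy [-3.14e+00  1.00e-03  8.13e-01] F [-0.3  0.4 -1.2] gap 0.0382 q [-0.26  0.37  1.76  0.    1.01  0.49]
```

```bash
python3 -m handwheel '{"offset":[[0,0,0.12],[0,0,0.12],[0,0,0.12],[0,0,0.12],[0,0,0],[0,0,0]],"turn":[[0,0,0],[0,0,0],[0,0,0],[0,0,0],[0,0,0],[0,0,0]]}' 1
python3 -m handwheel '{"offset":[[0,0,0.12],[0,0,0.1],[0,0,0.08],[0,0,0],[0,0,0]],"turn":[[0,0,0],[0,0,0],[0,0,0],[0,0,0],[0,0,0]]}' 1
```

```text
time_s: 61.52
tool_pos: [0.4519, -0.0001, 0.0799]
ee_rot: [-3.14, 0.001, 0.812]
force: [-0.0, -0.3, 0.2]
finger_gap: 0.0379
time_s: 61.93
tool_pos: [0.4519, -0.0001, 0.0681]
ee_rot: [-3.14, 0.001, 0.813]
force: [-0.0, -0.5, -1.7]
finger_gap: 0.0377
```

```bash
python3 -m handwheel '{"offset":[[0,0,0.06],[0,0,0.04],[0,0,0],[0,0,0]],"turn":[[0,0,0],[0,0,0],[0,0,0],[0,0,0]]}' 1
python3 -m handwheel '{"offset":[[0,0,0],[0,0,0],[0,0,0],[0,0,0],[0,0,0]],"turn":[[0,0,0],[0,0,0],[0,0,0],[0,0,0],[0,0,0]]}' -0.25
python3 -m handwheel '{"offset":[[0,0,-0.2],[0,0,-0.4],[0,0,-0.6],[0,0,-0.7],[0,0,-0.7],[0,0,-0.5],[0,0,0]],"turn":[[0,0,0],[0,0,0],[0,0,0],[0,0,0],[0,0,0],[0,0,0],[0,0,0]]}'
```

```text
time_s: 62.27
tool_pos: [0.4521, -0.0001, 0.0644]
ee_rot: [-3.141, 0.0, 0.813]
force: [-0.4, 0.2, 1.9]
finger_gap: 0.0378
time_s: 62.68
tool_pos: [0.452, -0.0001, 0.0642]
ee_rot: [-3.141, 0.0, 0.812]
force: [-0.5, -0.2, -0.3]
finger_gap: 0.0535
time_s: 63.27
tool_pos: [0.4536, -0.0005, 0.1926]
ee_rot: [3.136, -0.003, 0.813]
force: [0.2, -0.0, 1.1]
finger_gap: 0.0534
```

Released; move the arm aside and check everything.

```bash
python3 -m handwheel '{"offset":[[-0.5,0.6,-0.2],[-0.5,0.6,-0.2],[-0.5,0.6,-0.2],[-0.5,0.6,-0.2],[-0.5,0.6,0],[-0.5,0.6,0],[-0.5,0.6,0],[0,0,0],[0,0,0]],"turn":[[0,0,0],[0,0,0],[0,0,0],[0,0,0],[0,0,0],[0,0,0],[0,0,0],[0,0,0],[0,0,0]]}'
python3 - <<'E'
from plan import *
from bars import bars
st()
a=shot('side','s38');b=shot('top','t38')
cv2.imwrite('pics/s38c.png',cv2.resize(a['frame'][140:280,170:340,::-1],None,fx=4,fy=4,interpolation=cv2.INTER_CUBIC))
cv2.imwrite('pics/t38c.png',cv2.resize(b['frame'][120:290,140:340,::-1],None,fx=3.6,fy=3.6,interpolation=cv2.INTER_CUBIC))
for o in bars(b): print(o[0],o[1],w2k(atz(b,o[0],.084)))
P=k2w((-.0754,.1732,.087)); print(proj(b,P),proj(a,P), (proj(a,P)-[170,140])*4,(proj(b,P)-[140,120])*3.6)
for n in ('socket','prop_tip'): print(n,[(np.round(r['point'],1),round(r['p'],2)) for r in robot.spot_point(a,n)][:1],[(np.round(r['point'],1),round(r['p'],2)) for r in robot.spot_point(b,n)][:1])
E
```

```text
time_s: 64.02
tool_pos: [0.4775, -0.2182, 0.2195]
ee_rot: [-3.139, 0.0, 0.81]
force: [0.2, 1.0, 1.0]
finger_gap: 0.0535
t 64.02 p [ 0.4775 -0.2182  0.2195] k [-0.2943  0.1738  0.2195] rpy [-3.139  0.     0.81 ] F [0.2 1.  1. ] gap 0.0535 q [-0.65  0.35  1.39 -0.    1.41  0.11]
[228.5, 173.0] 131 [-0.03799531 -0.04594416  0.084     ]
[216.7, 189.7] 132 [-0.00331477 -0.00302474  0.084     ]
[230.6, 204.2] 131 [-0.03722552  0.03933922  0.084     ]
[248.96557666 253.05646221] [288.10547561 229.0194822 ] [472.42190242 356.07792882] [392.27607597 479.00326396]
socket [(array([249.7, 211.7]), 0.86)] [(array([181.6, 238.9]), 0.92)]
prop_tip [(array([291.5, 238.4]), 0.59)] []
```

View pics/s38c.png

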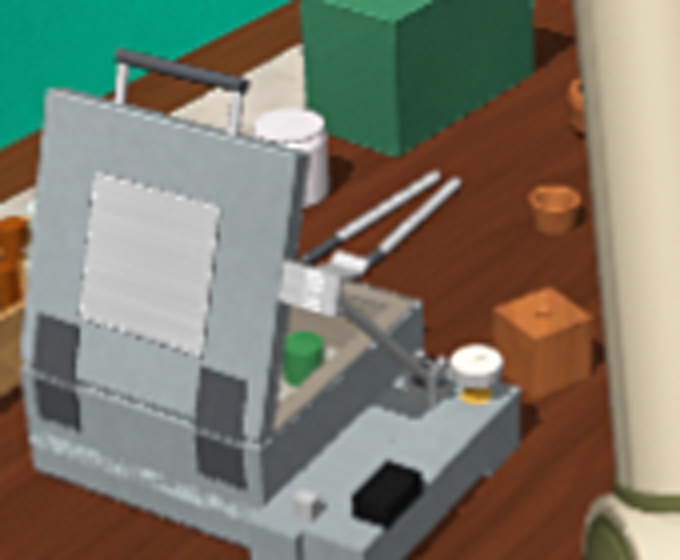

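View pics/t38.png

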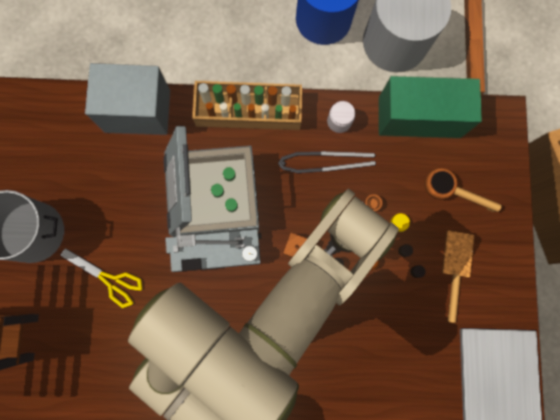

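View pics/t38c.png

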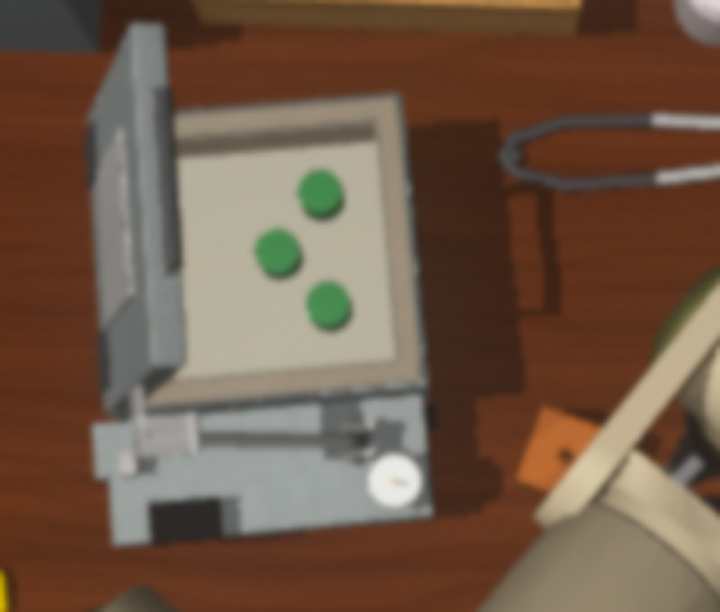

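```bash
python3 -c "
from cell import robot
print(robot.hand_in()); print(robot.read_state()['time_s'])"
```

```text
the job is handed in; nothing more can be done
None
the job is handed in; nothing more can be done
```

The kiln is set up as asked, and I handed the job in at about 64 s of the 210 s allowed. No verdict was reported.

**Lid:** I raised it to about 1.52 rad by the handle, swung the prop rod to about 0.86 rad, then lowered the lid onto the ball. It seated at about 1.24 rad with the hand clear. The rod slipped out of the fingers once on the way up. It stayed where it was, and a deeper second grip brought it the rest of the way.

**Colour bars:** There were three green pieces, and one was knocked aside during the run. I found it again and placed all three at about (-38, -46), (-3, -3) and (-37, 39) mm in the kiln's frame. They stand upright, with centres at least 54 mm apart. The black look-alikes were left alone.

**Thermometer:** It went into the port without resistance, and its insertion depth matches fully seated.

**Final check:** In the last pictures the lid was still propped and the bars were upright and apart. The dial sat level within about 2 mm of where it should be over the port. I saw no bench items pushed aside, though I did not measure them, and the arm hid some of them in the last picture.

**Doubts:**
- The detection network missed the prop ball in the last pictures, reporting another spot in the side view and nothing in the top view. That the lid is still propped rests on the earlier seating force (about 15 N) and on how the lid and socket look.
- While I placed the first bar, a finger or gripper part pressed lightly on the chamber wall, with about 17 N in all. That bar stayed in place.

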